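# Fit the T-studs from the bottom tray to the slotted plate

## Robot

A 6-joint arm with a two-finger parallel gripper is mounted at the origin on a cart in front of the work surface, level with it; the furniture and walls round the work are solid. World frame = base frame: x ahead of the robot, y to its left, z up, the work surface at z = 0. Lengths are in mm, angles in rad, forces in N, time in s.
With the tool pointing down it reaches from about 300 to 950 mm from the base axis. Payload 3.1 kg.
Tool frame: the origin (TCP) lies at the very end of the fingers, on their centre line; the grasp point (between the pads) lies 19 mm behind it (manip.pinch_z is the distance from the TCP to the grasp point, in mm); z points along the fingers, y is the direction in which the jaws open and shut (so a half turn about z gives the same grasp; the last joint's range is limited). The gripper opens to 85 mm and grips with 20 to 120 N. Pads are 22 mm wide; open, the fingers measure 114 mm over their backs; the gripper's body (76 mm by 85 mm) begins 54 mm behind the grasp point. The pads swing forward as they close: fully open they stand 13 mm farther back than shut.
Start: joints at [1.244, 0.308, 1.634, -0, 1.2, -0.07], TCP at [158.768, 604.504, 231.272] pointing down, gripper open.
Joint ranges: [-3.06, 3.06], [-0.79, 1.96], [0.05, 2.63], [-1.19, 4.34], [0.05, 2.64], [-2.94, 2.94]. Speed limits (rad/s): [2.79, 2.79, 3.14, 3.14, 3.14, 3.14].

## Interface

Orientations are given as a rotation vector (axis times angle).
In Python, from plant import manip gives the robot as it stands.
- The arm moves only by the shell command python3 -m inch 'ROWS' [OPENING]. ROWS is JSON, a list of rows, each an object of numbers: "x", "y", "z": the shift along the world's x, y, z in mm; "twist": the turn about the world's z in rad. A call has 1 to 8 rows; each row shifts and turns the pose as measured when the row begins; what a row does not reach is not made up. A row lasts 1/12 s, in which the tool goes at most 41.7 mm and 7.16 degrees, less where a joint would pass 70% of its speed; a pose out of reach is approached as far as the arm can. A call is refused whole if a number of a shift passes 41.7 or a number of a turn 0.125, either way. A call with a gripper value outside its range is refused whole. OPENING is the finger opening in mm, from 0 to 85.4, set as the call begins (- or left out, the last holds). The fingers move at their own pace and stop on an object; the grip force is fixed at half the most. Time passes only in rows, so rows that do not move let the fingers close. It gives the time, the measured TCP pose, the force and the opening at its end, in the units of the state.
- manip.get_state(): the state, without advancing time (a new reading comes with each control period).
- manip.camera(name): name is "scene" or "top" or "wrist"; returns a dict with "color" (384x512x3 uint8, red, green, blue), "z_map" (384x512 float32, mm along the optical axis (not along the pixel's ray), 0 where there is no reading), "fov_y" (degrees; the focal length in pixels is half the picture's height over the tangent of half this angle, whatever the lens; pixels are square), "cx", "cy" (the principal point, pixels), "k1" (the pictures are not rectified: a ray, as slopes to the right and down, at radius r is drawn at 1 + k1 r^2 times it, then the intrinsics apply), "rvec" (rotation vector, rad) and "tvec" (3), from world to camera coordinates, as OpenCV has them. Camera axes: x right, y down, z forward; pixel columns grow to the right and rows downward; lengths in mm; the calibration is good to about 2 mm. A picture is of the moment at which its call begins.
- manip.finish_job(): hands the job in, once; it reports no verdict.
The state is a dict: "t": time; "qpos": joint angles; "qd": joint speeds; "joint_torque": joint torques, N m; "tool_pos": TCP position; "tcp_rot": TCP orientation; "force": force on the tool from outside, world axes, zero at the start; "ft_torque": the same for the moment, N m; "gripper_width": finger opening in mm.
Only numpy, scipy, OpenCV 4.12 (cv2) and the standard library are available. Lean on these libraries where they do the work, as an engineer would, in place of code of your own. Each camera call takes 0.05 s, during which the arm holds its last target.

## Task

The T-head studs for the slotted fixture plate stand in the bottom tray of the stack: lift the two upper trays off, put both down flat, side by side, on clear bench, and fit every stud into a slot of its own, dropping its head through the wide opening at the slot's near end, sliding it to the far end and giving it a quarter turn so that it locks across the slot. Then put the two trays back squarely on the bottom tray, in the order they had, and leave the other things on the bench alone.

Things in the scene. Friction and masses are not known exactly. Their poses are not given: they have to be found in the camera images.
- tray_low_c (a point): bottom tray of the stack, fixed to the bench, holding the studs: cream stacking tray 225 x 132 x 40 mm. Point: its centre, 20 mm above the underside; x along the long side, z up. Inner floor 7 mm above the underside; inside 216 x 122 mm; walls 4 to 5 mm thick, middle of a short wall 110 mm from the centre; rim 38 mm high on the long walls, 35 mm on the short.
- tray_mid_c (a point): lower of the two trays on the bottom tray: same tray, loose, empty, 0.11 to 0.18 kg; same point and axes. A short wall can be pinched at its middle from above and the tray carried by it. Stacked, a tray stands 38 mm above the next, its floor resting on the tops of the long walls: within about 4 mm sideways it sits level, farther off one side drops in.
- tray_top_c (a point): upper of the two trays on the bottom tray, a small white card stuck in it; otherwise as the tray below it: same size, mass, point and axes, stacked in the same way
- stud0_c (a point): loose steel T-head stud (may be absent), 29 mm tall, 0.06 kg. From below: head 26 x 14, 6 high; neck 8 across, 8 long; collar 22 across, 3 high; dark grip bar 26 x 12, 12 high, parallel to the head (mm). Point: centre, 14.5 mm up; x along head and bar. Starts standing on the bottom tray's floor, bar roughly across the tray, in a row along its middle about 65 mm apart.
- stud1_c (a point): loose steel T-head stud (may be absent), 29 mm tall, 0.06 kg. From below: head 26 x 14, 6 high; neck 8 across, 8 long; collar 22 across, 3 high; dark grip bar 26 x 12, 12 high, parallel to the head (mm). Point: centre, 14.5 mm up; x along head and bar. Starts standing on the bottom tray's floor, bar roughly across the tray, in a row along its middle about 65 mm apart.
- stud2_c (a point): loose steel T-head stud (may be absent), 29 mm tall, 0.06 kg. From below: head 26 x 14, 6 high; neck 8 across, 8 long; collar 22 across, 3 high; dark grip bar 26 x 12, 12 high, parallel to the head (mm). Point: centre, 14.5 mm up; x along head and bar. Starts standing on the bottom tray's floor, bar roughly across the tray, in a row along its middle about 65 mm apart.
- slot0_in (a point): right-hand T-slot of the fixed aluminium plate (130 x 190 x 25 mm, slots 60 mm apart): centre of the wide near opening, 32 x 18 mm, on the plate's top; x along the slot to the far end, z up. A head passes lengthwise along x; with its collar on the plate a stud's centre is 0.5 mm above the top. On from here: neck slot 12 wide, lip 6 thick, channel 18 wide, 11 high.
- slot0_end (a point): far end of the right-hand slot, on the plate's top, 82 mm from the opening's centre: the axis of a stud whose neck touches the slot's end. Same axes. Only here is the channel 34 x 34 mm wide, so that the head can turn a quarter turn (either way); turned across, it cannot lift out nor slide back more than 10 mm.
- slot1_in (a point): middle T-slot of the fixed aluminium plate (130 x 190 x 25 mm, slots 60 mm apart): centre of the wide near opening, 32 x 18 mm, on the plate's top; x along the slot to the far end, z up. A head passes lengthwise along x; with its collar on the plate a stud's centre is 0.5 mm above the top. On from here: neck slot 12 wide, lip 6 thick, channel 18 wide, 11 high.
- slot1_end (a point): far end of the middle slot, on the plate's top, 82 mm from the opening's centre: the axis of a stud whose neck touches the slot's end. Same axes. Only here is the channel 34 x 34 mm wide, so that the head can turn a quarter turn (either way); turned across, it cannot lift out nor slide back more than 10 mm.
- slot2_in (a point): left-hand T-slot of the fixed aluminium plate (130 x 190 x 25 mm, slots 60 mm apart): centre of the wide near opening, 32 x 18 mm, on the plate's top; x along the slot to the far end, z up. A head passes lengthwise along x; with its collar on the plate a stud's centre is 0.5 mm above the top. On from here: neck slot 12 wide, lip 6 thick, channel 18 wide, 11 high.
- slot2_end (a point): far end of the left-hand slot, on the plate's top, 82 mm from the opening's centre: the axis of a stud whose neck touches the slot's end. Same axes. Only here is the channel 34 x 34 mm wide, so that the head can turn a quarter turn (either way); turned across, it cannot lift out nor slide back more than 10 mm.
- clear_left (a point): fixed point on the bench top, centre of a clear area 0.30 m square, left of the plate, where the trays may stand meanwhile: two fit side by side, 156 mm apart, long sides along the line from the robot to this point
- loupe: bystander, to be left alone: black eye loupe, 35 mm across, 27 mm tall, standing. Origin: centre of its underside.
- dust_blower: bystander, to be left alone: dark red rubber dust blower, 55 mm across, 137 mm tall, standing. Origin: centre of its underside.

How it is judged (in metres and radians):
On the way, in this order (a step that is already met when the one before it is completed fails the run):
1. both upper trays stand flat on the bench, clear of the bottom tray (height (world z) of each of tray_mid_c, tray_top_c below 0.03 m and angle between each of tray_mid_c, tray_top_c's own z axis and vertical below 0.1 rad and horizontal distance between each of tray_mid_c, tray_top_c and tray_low_c above 0.13 m), for 0.2 s.
2. every stud is locked across the far end of a slot (((horizontal distance between stud0_c and slot0_end below 0.013 m and angle between the x axis of stud0_c and the y axis of slot0_end, either way round below 0.35 rad and z of stud0_c in the frame of slot0_end below 0.006 m and angle between stud0_c's own z axis and vertical below 0.2 rad) or (horizontal distance between stud0_c and slot1_end below 0.013 m and angle between the x axis of stud0_c and the y axis of slot1_end, either way round below 0.35 rad and z of stud0_c in the frame of slot1_end below 0.006 m and angle between stud0_c's own z axis and vertical below 0.2 rad) or (horizontal distance between stud0_c and slot2_end below 0.013 m and angle between the x axis of stud0_c and the y axis of slot2_end, either way round below 0.35 rad and z of stud0_c in the frame of slot2_end below 0.006 m and angle between stud0_c's own z axis and vertical below 0.2 rad)) and ((horizontal distance between stud1_c and slot0_end below 0.013 m and angle between the x axis of stud1_c and the y axis of slot0_end, either way round below 0.35 rad and z of stud1_c in the frame of slot0_end below 0.006 m and angle between stud1_c's own z axis and vertical below 0.2 rad) or (horizontal distance between stud1_c and slot1_end below 0.013 m and angle between the x axis of stud1_c and the y axis of slot1_end, either way round below 0.35 rad and z of stud1_c in the frame of slot1_end below 0.006 m and angle between stud1_c's own z axis and vertical below 0.2 rad) or (horizontal distance between stud1_c and slot2_end below 0.013 m and angle between the x axis of stud1_c and the y axis of slot2_end, either way round below 0.35 rad and z of stud1_c in the frame of slot2_end below 0.006 m and angle between stud1_c's own z axis and vertical below 0.2 rad)) and ((horizontal distance between stud2_c and slot0_end below 0.013 m and angle between the x axis of stud2_c and the y axis of slot0_end, either way round below 0.35 rad and z of stud2_c in the frame of slot0_end below 0.006 m and angle between stud2_c's own z axis and vertical below 0.2 rad) or (horizontal distance between stud2_c and slot1_end below 0.013 m and angle between the x axis of stud2_c and the y axis of slot1_end, either way round below 0.35 rad and z of stud2_c in the frame of slot1_end below 0.006 m and angle between stud2_c's own z axis and vertical below 0.2 rad) or (horizontal distance between stud2_c and slot2_end below 0.013 m and angle between the x axis of stud2_c and the y axis of slot2_end, either way round below 0.35 rad and z of stud2_c in the frame of slot2_end below 0.006 m and angle between stud2_c's own z axis and vertical below 0.2 rad))), for 0.2 s.
At the end, for the whole second after the job is handed in: Every stud present upright at a slot's far end (axis within 13 mm of the end point), head under the lips and across the slot within 20 degrees. Middle tray on bottom tray and top tray on middle one: centres within 15 mm, parallel and level within 7 degrees (all of step 2 and horizontal distance between tray_mid_c and tray_low_c below 0.015 m and z of tray_mid_c in the frame of tray_low_c between 0.03 and 0.05 m and angle between the x axis of tray_mid_c and the x axis of tray_low_c, either way round below 0.12 rad and angle between each of tray_mid_c, tray_top_c's own z axis and vertical below 0.12 rad and horizontal distance between tray_top_c and tray_mid_c below 0.015 m and z of tray_top_c in the frame of tray_mid_c between 0.03 and 0.05 m and angle between the x axis of tray_top_c and the x axis of tray_mid_c, either way round below 0.12 rad); the robot touches nothing.
It fails at once if a bystander (loupe, dust blower) is moved more than 40 mm (distance of any of loupe, dust_blower from where it was at the start of the episode above 0.04 m).
Of stud0, stud1, stud2 only 1 to 3 are there at a start; the rules pass over those that are not, and their reading is None.
At some moment in a run one of tray_mid, tray_top may be knocked a few centimetres aside while the robot is not near it.
It also fails if it takes over 210 s, if anything falls off the work surface, if the arm or the gripper's body presses on something with over 40 N, if the wrist force passes 120 N, or if a joint passes its speed limit or range.

## Working session

There is one attempt and no reset: what is moved stays moved. The work goes in short steps, Python scripts to look and compute and a shell command to move; the robot and the scene stay as the last step left them, time stands still between calls to the robot, and variables do not carry over. Pictures are saved under pics/ and viewed, and the job is handed in when it is done.

```bash
ls; mkdir -p pics
cat > h.py <<'E'
import numpy as np,cv2
from plant import manip
def cam(n):
    c=manip.camera(n);return c
def K(c):
    h,w=c['color'].shape[:2];f=h/2/np.tan(np.radians(c['fov_y'])/2)
    return np.array([[f,0,c['cx']],[0,f,c['cy']],[0,0,1.]])
def Rt(c): return cv2.Rodrigues(np.array(c['rvec'],float))[0],np.array(c['tvec'],float).reshape(3)
def und(c,uv):
    uv=np.array(uv,float).reshape(-1,1,2)
    return cv2.undistortPoints(uv,K(c),np.array([c['k1'],0,0,0.])).reshape(-1,2)
def ray(c,uv):
    R,t=Rt(c);n=und(c,uv);d=np.c_[n,np.ones(len(n))]@R
    return -R.T@t,d
def onz(c,uv,z):
    o,d=ray(c,uv);s=(z-o[2])/d[:,2];return o+d*s[:,None]
def proj(c,P):
    R,t=Rt(c);P=np.array(P,float).reshape(-1,3)
    return cv2.projectPoints(P,np.array(c['rvec'],float),t,K(c),np.array([c['k1'],0,0,0.]))[0].reshape(-1,2)
def cloud(c):
    h,w=c['z_map'].shape;u,v=np.meshgrid(np.arange(w),np.arange(h))
    n=und(c,np.c_[u.ravel(),v.ravel()]);z=c['z_map'].ravel()[:,None].astype(float)
    R,t=Rt(c);P=(np.c_[n,np.ones(len(n))]*z-t)@R
    P[z[:,0]==0]=np.nan
    return P.reshape(h,w,3)
def save(c,name,s=1.5):
    im=cv2.cvtColor(c['color'],cv2.COLOR_RGB2BGR)
    cv2.imwrite('pics/'+name,cv2.resize(im,None,fx=s,fy=s,interpolation=cv2.INTER_CUBIC))
def two(c1,uv1,c2,uv2):
    o1,d1=ray(c1,uv1);o2,d2=ray(c2,uv2);out=[]
    for a,b in zip(d1,d2):
        A=np.c_[a,-b];s=np.linalg.lstsq(A,o2-o1,rcond=None)[0]
        p=o1+a*s[0];q=o2+b*s[1];out.append(np.r_[(p+q)/2,np.linalg.norm(p-q)])
    return np.array(out)
E
python3 - <<'E'
from h import *
import pickle
for n in ['scene','top','wrist']:
    c=cam(n);save(c,n+'0.png');pickle.dump(c,open(n+'0.pkl','wb'))
    R,t=Rt(c);print(n,-R.T@t,R[2],c['fov_y'],c['k1'])
print(manip.get_state())
E
```

```text
pics
scene [-478.60817244 -522.85000026  640.78363238] [ 0.81672924  0.38341621 -0.43121382] 48.488173667258195 -0.021970907320965353
top [ 484.21838682  -22.99138118 1112.39591286] [ 0.06278506 -0.00294042 -0.99802274] 55.298547549742075 -0.06196688490653161
wrist [ 94.7010686  621.61934817 373.68024985] [ 0.25369866 -0.0682216  -0.9648745 ] 61.565718168194095 -0.015040850626629711
{'t': 0.15, 'qpos': array([ 1.24430148e+00,  3.08815850e-01,  1.63490560e+00,  1.71339858e-05,
        1.19969738e+00, -6.97362872e-02]), 'qd': array([ 1.54714924e-03, -1.29845904e-03, -2.70694394e-03, -1.12464239e-05,
        1.30156134e-03, -5.64064145e-04]), 'joint_torque': array([ 3.09973966e-04, -4.15802479e+01, -2.77146274e+01, -9.02257307e-05,
        6.00279513e-03, -1.81699511e-05]), 'tool_pos': array([158.5506352 , 603.88129743, 230.29868022]), 'tcp_rot': array([-4.02169985e-01, -3.11536503e+00,  2.80717432e-03]), 'force': array([-0.01410141, -0.25905781, -0.15541706]), 'ft_torque': array([-0.00178328, -0.00491744,  0.00260851]), 'gripper_width': 85.66524557016895}
```

View pics/scene0.png

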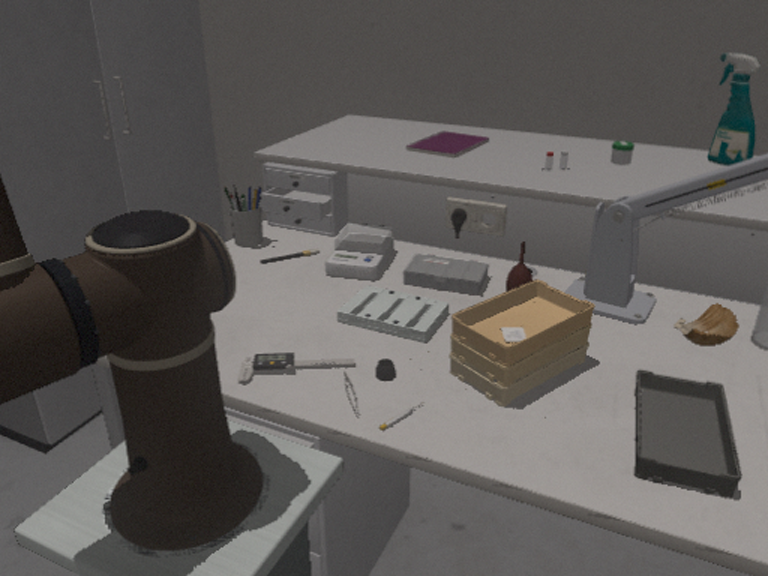

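View pics/top0.png

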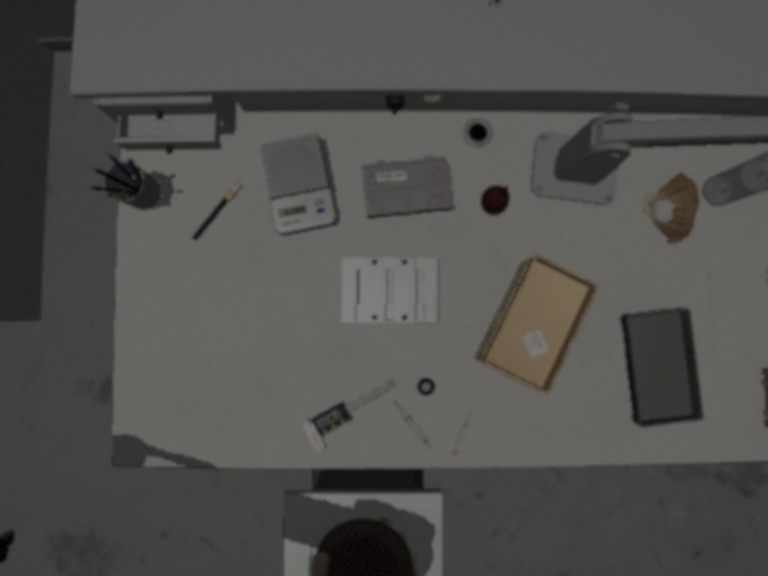

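View pics/wrist0.png

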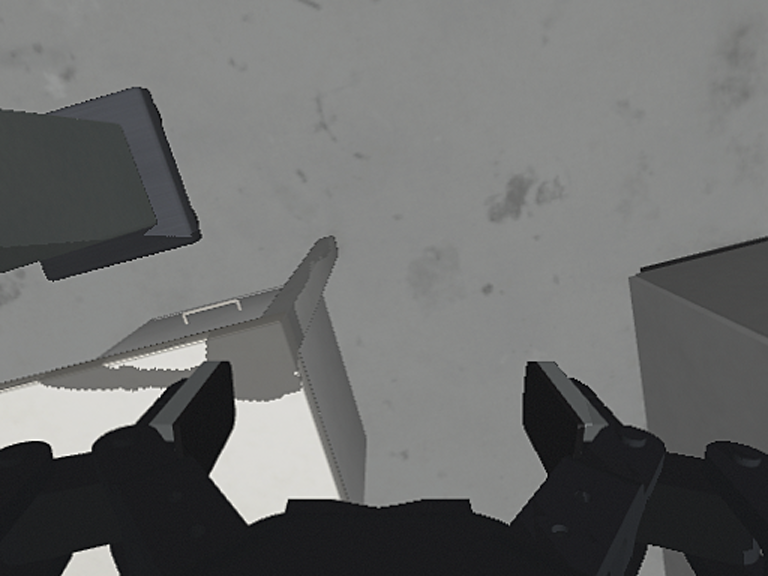

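Run:
```python
from h import *
import pickle
for n in ['scene','top']:
    c=pickle.load(open(n+'0.pkl','rb'));P=cloud(c)
    print(n,'bench z',[np.round(P[v,u],1) for u,v in [(150,200),(160,170),(250,250)]])
    if n=='top':
        print('clearpts',[np.round(onz(c,[(x/1.5,y/1.5)],0)[0]) for x,y in [(115,235),(115,465),(230,310),(300,420),(195,238),(295,235),(340,260),(340,320),(390,290),(435,290),(535,325),(425,387),(495,200)]])
    im=cv2.cvtColor(c['color'],cv2.COLOR_RGB2BGR)
    x,y=(210,150) if n=='top' else (210,170)
    cr=im[y:y+120,x:x+200]
    cr=np.clip(cr.astype(float)*1.6,0,255).astype(np.uint8)
    cv2.imwrite(f'pics/{n}_crop.png',cv2.resize(cr,None,fx=4,fy=4,interpolation=cv2.INTER_CUBIC))
```

```text
scene bench z [array([ 45.7, -67.2, 287.4]), array([679.8, 418.6,   0.7]), array([ 351.5, -113.2,    3.8])]
top bench z [array([534.8, 280.5,  -4.7]), array([ 6.266e+02,  2.499e+02, -4.000e-01]), array([ 3.831e+02, -2.550e+01, -3.000e-01])]
clearpts [array([669., 512.,   0.]), array([200., 502.,   0.]), array([514., 269.,   0.]), array([293., 125.,   0.]), array([662., 343.,   0.]), array([667., 137.,   0.]), array([616.,  45.,   0.]), array([494.,  45.,   0.]), array([554., -56.,   0.]), array([ 554., -148.,    0.]), array([ 483., -351.,    0.]), array([ 359., -126.,    0.]), array([ 740., -273.,    0.])]
```

View pics/top_crop.png

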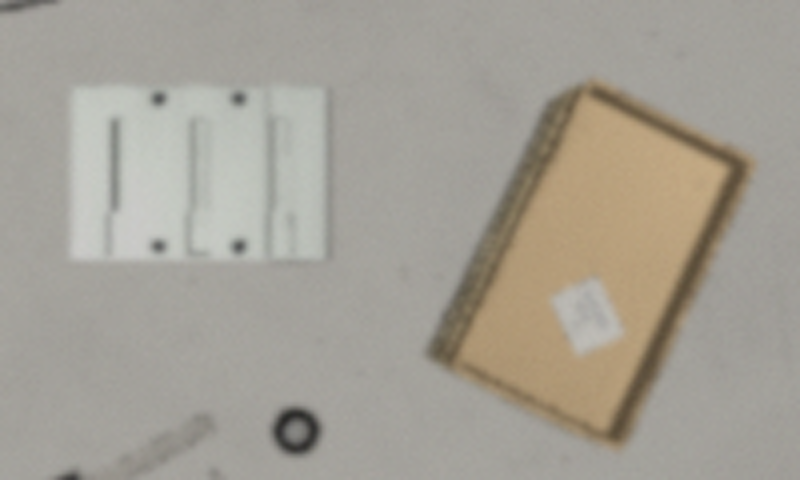

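View pics/scene_crop.png

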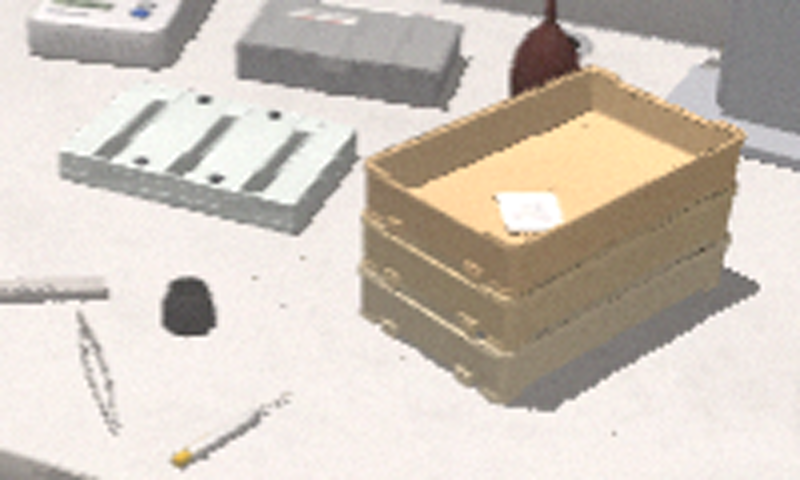

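```bash
cat >> h.py <<'E'
def cream(c):
    hsv=cv2.cvtColor(c['color'],cv2.COLOR_RGB2HSV)
    m=((hsv[...,0]>8)&(hsv[...,0]<28)&(hsv[...,1]>65)&(hsv[...,2]>40)).astype(np.uint8)
    n,l,s,_=cv2.connectedComponentsWithStats(m)
    return m,l,s
E
python3 - <<'E'
from h import *
import pickle
for n in ['scene','top']:
    c=pickle.load(open(n+'0.pkl','rb'));P=cloud(c)
    m,l,s=cream(c)
    k=1+np.argmax(s[1:,4]);print(n,s[1:][s[1:,4]>100])
    # restrict to biggest
    mm=l==k
    pts=P[mm];pts=pts[~np.isnan(pts[:,0])]
    print('z pct',np.percentile(pts[:,2],[1,10,50,90,99]))
    hi=pts[(pts[:,2]>103)&(pts[:,2]<125)]
    r=cv2.minAreaRect(hi[:,:2].astype(np.float32));print(len(hi),r,np.median(hi[:,2]),cv2.boxPoints(r))
    # plate
    reg=(P[...,2]>20)&(P[...,2]<30)&(P[...,0]>470)&(P[...,0]<640)&(P[...,1]>-170)&(P[...,1]<60)
    q=P[reg];r=cv2.minAreaRect(q[:,:2].astype(np.float32));print('plate',len(q),r,np.median(q[:,2]))
    print(cv2.boxPoints(r))
E
```

```text
scene [[  43  165   45   39  516]
 [   0  176   45   50  857]
 [ 301  186   95   72 4180]
 [ 457  202   35   28  623]]
z pct [ 43.12641079  54.3404999   84.84585466 111.16328334 116.44432886]
881 ((486.40765380859375, -329.8475646972656), (134.98257446289062, 231.22727966308594), 63.49717330932617) 110.90279518297886 [[ 352.82614 -338.65472]
 [ 559.7543  -441.838  ]
 [ 619.98914 -321.0404 ]
 [ 413.06104 -217.85712]]
plate 1248 ((556.1316528320312, -53.14618682861328), (192.56687927246094, 139.01095581054688), 89.77156066894531) 25.20079959237298
[[ 486.24283  -149.15175 ]
 [ 625.2527   -149.70598 ]
 [ 626.0205     42.859375]
 [ 487.01062    43.413605]]
top [[ 438  116   27   46  747]
 [ 319  171   79   91 3799]]
z pct [ 73.28050813  80.90204796  84.00597825 109.00476388 116.70835214]
481 ((486.26904296875, -328.0153503417969), (132.55001831054688, 222.31201171875), 63.3724250793457) 112.86949833168822 [[ 357.19864 -337.4422 ]
 [ 555.93195 -437.08008]
 [ 615.3395  -318.5885 ]
 [ 416.60614 -218.95062]]
plate 2276 ((555.7705688476562, -54.255950927734375), (188.59567260742188, 128.73292541503906), 89.87105560302734) 24.491306959053162
[[ 491.19205 -148.40869]
 [ 619.9246  -148.69841]
 [ 620.3491    39.89679]
 [ 491.61652   40.18651]]
```

```bash
python3 -m inch '[{"x":24,"y":-30,"z":7,"twist":-0.11},{"x":24,"y":-30,"z":7,"twist":-0.11},{"x":24,"y":-30,"z":7,"twist":-0.11},{"x":24,"y":-30,"z":7,"twist":-0.11},{"x":24,"y":-30,"z":7,"twist":-0.11},{"x":24,"y":-30,"z":7,"twist":-0.11},{"x":24,"y":-30,"z":7,"twist":-0.11},{"x":24,"y":-30,"z":7,"twist":-0.11}]'
```

```text
t: 0.82
tool_pos: [348.6, 356.6, 281.8]
tcp_rot: [-1.722, -2.62, 0.01]
force: [-0.2, 0.3, -1.0]
gripper_width: 85.5
```

```bash
python3 -m inch '[{"x":4,"y":-40,"z":4,"twist":-0.055},{"x":4,"y":-40,"z":4,"twist":-0.055},{"x":4,"y":-40,"z":4,"twist":-0.055},{"x":4,"y":-40,"z":4,"twist":-0.055},{"x":4,"y":-40,"z":4,"twist":-0.055},{"x":4,"y":-40,"twist":-0.055},{"x":4,"y":-40,"twist":-0.055},{"x":4,"y":-40,"twist":-0.055}]'; python3 -m inch '[{"y":-40,"twist":-0.055},{"y":-40,"twist":-0.055},{"y":-40,"twist":-0.055},{"y":-40,"twist":-0.055},{"y":-40,"twist":-0.055},{"y":-40,"twist":-0.055},{"y":-40,"twist":-0.055},{}]' 40
python3 - <<'E'
from h import *
import pickle
c=cam('wrist');save(c,'w1.png');pickle.dump(c,open('w1.pkl','wb'))
s=manip.get_state();print(s['tool_pos'],s['tcp_rot'],s['qpos'],s['t'])
E
```

```text
[353.8170182  351.56110905 283.42874969] [ 1.73581805  2.61663283 -0.01025415] [ 0.69700332  0.01783819  1.86302537 -0.00349147  1.2665557   0.29870813] 0.8667schema error: expected keys x, y, z, twist
schema error: expected keys x, y, z, twist
```

View pics/w1.png

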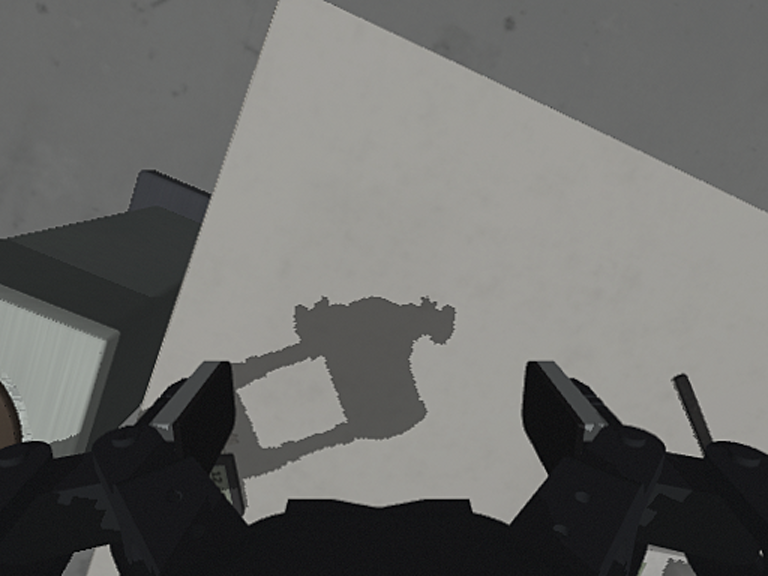

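```bash
python3 -m inch '[{"x":4,"y":-40,"z":4,"twist":-0.055},{"x":4,"y":-40,"z":4,"twist":-0.055},{"x":4,"y":-40,"z":4,"twist":-0.055},{"x":4,"y":-40,"z":4,"twist":-0.055},{"x":4,"y":-40,"z":4,"twist":-0.055},{"x":4,"y":-40,"z":0,"twist":-0.055},{"x":4,"y":-40,"z":0,"twist":-0.055},{"x":4,"y":-40,"z":0,"twist":-0.055}]'; python3 -m inch '[{"x":0,"y":-40,"z":0,"twist":-0.055},{"x":0,"y":-40,"z":0,"twist":-0.055},{"x":0,"y":-40,"z":0,"twist":-0.055},{"x":0,"y":-40,"z":0,"twist":-0.055},{"x":0,"y":-40,"z":0,"twist":-0.055},{"x":0,"y":-40,"z":0,"twist":-0.055},{"x":0,"y":-40,"z":0,"twist":-0.055},{"x":0,"y":0,"z":0,"twist":0}]' 40
python3 - <<'E'
from h import *
import pickle
c=cam('wrist');save(c,'w2.png');pickle.dump(c,open('w2.pkl','wb'))
s=manip.get_state();print(s['tool_pos'],s['tcp_rot'],s['qpos'],s['t'])
E
```

```text
t: 1.53
tool_pos: [385.2, 29.3, 303.6]
tcp_rot: [2.278, 2.16, -0.001]
force: [1.8, -0.4, 0.8]
gripper_width: 85.2
t: 2.2
tool_pos: [381.5, -268.9, 303.8]
tcp_rot: [2.663, 1.648, 0.001]
force: [0.6, 0.5, 0.3]
gripper_width: 39.9
[ 381.29626298 -265.89040422  303.39145047] [2.66434098 1.65234064 0.00304036] [-7.02546832e-01 -7.79975567e-02  1.91566675e+00 -1.55659996e-04
  1.29716419e+00 -2.41943968e-01] 2.25
```

View pics/w2.png

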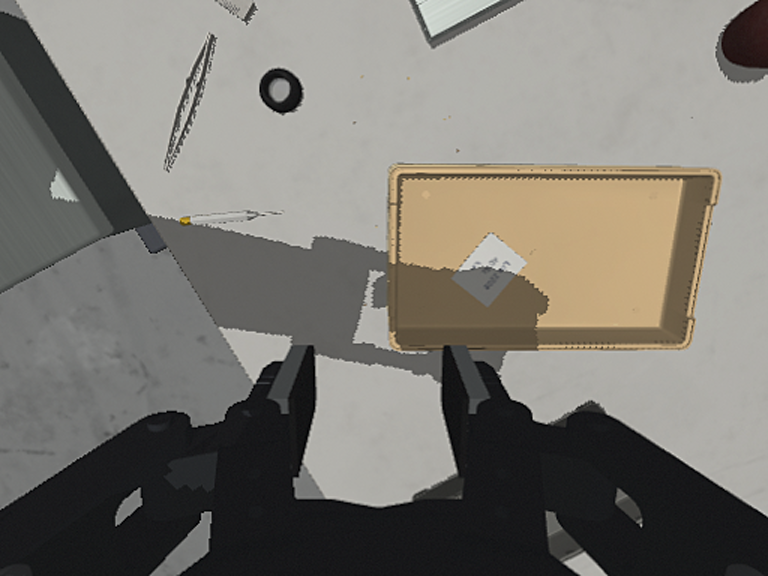

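```bash
cat >> h.py <<'E'
def trayrect(c,zr,box=None):
    """outer contour of cream blobs, cast on plane zr -> minAreaRect"""
    m,l,s=cream(c);out=[]
    m=cv2.morphologyEx(m,cv2.MORPH_CLOSE,np.ones((9,9)))
    for ct in cv2.findContours(m,cv2.RETR_EXTERNAL,cv2.CHAIN_APPROX_NONE)[0]:
        if cv2.contourArea(ct)<1500: continue
        p=onz(c,cv2.convexHull(ct).reshape(-1,2),zr)[:,:2].astype(np.float32)
        r=cv2.minAreaRect(p);b=cv2.boxPoints(r)
        out.append((r,b))
    return out
E
python3 - <<'E'
from h import *
import pickle
c=pickle.load(open('w2.pkl','rb'));P=cloud(c)
q=P[...,2];m,l,s=cream(c)
hi=P[(q>105)&(q<125)&(P[...,0]>330)&(P[...,1]<-180)&(m>0)]
r=cv2.minAreaRect(hi[:,:2].astype(np.float32));print(len(hi),r,np.percentile(hi[:,2],[5,50,90]))
for z in (111,114):
  for r,b in trayrect(c,z): print(z,r,b)
uv=np.array([(390,165),(720,172),(692,350),(390,348)])/1.5
print(onz(c,uv,113))
t=pickle.load(open('top0.pkl','rb'))
# two-view: same corners in top
tu=np.array([(430,355),(592,80),(752,158),(622,445)])/4+[210,150]
print(two(c,uv,t,tu))
print([ (np.round(P[int(v),int(u)],1)) for u,v in np.array([(393,230),(393,200),(440,210),(600,250)])/1.5])
E
```

```text
4155 ((487.81585693359375, -328.90484619140625), (131.9305877685547, 225.73818969726562), 63.646080017089844) [106.50746435 114.70421853 117.05147272]
111 ((484.958984375, -327.9625549316406), (134.99305725097656, 238.73556518554688), 63.2395133972168) [[ 347.9848  -334.48322]
 [ 561.15094 -441.97675]
 [ 621.93317 -321.4419 ]
 [ 408.76703 -213.94836]]
114 ((484.2950134277344, -326.88763427734375), (133.78770446777344, 236.60394287109375), 63.23951721191406) [[ 348.54382 -333.3501 ]
 [ 559.8067  -439.8838 ]
 [ 620.0462  -320.42517]
 [ 408.78333 -213.89148]]
[[ 417.16088824 -219.31388996  113.        ]
 [ 617.00848194 -323.37270256  113.        ]
 [ 561.75151373 -441.84651754  113.        ]
 [ 359.12527761 -337.81895175  113.        ]]
[[ 4.18710469e+02 -2.21861925e+02  4.31721254e+01  4.01332093e-01]
 [ 6.09878188e+02 -3.19883157e+02  1.24604415e+02  1.01395744e+00]
 [ 5.55305471e+02 -4.29645137e+02  1.28588243e+02  2.64965153e+00]
 [ 3.58099675e+02 -3.44228673e+02  9.79912312e+01  2.80524847e+00]]
[array([ 399.8, -259.6,  110.9]), array([ 408.9, -240.5,  115.5]), array([ 436.5, -266.1,   84.6]), array([ 534.4, -347.9,   85.1])]
```

```bash
python3 -m inch '[{"x":8,"y":-14,"z":-30,"twist":0},{"x":0,"y":0,"z":-40,"twist":0},{"x":0,"y":0,"z":-40,"twist":0},{"x":0,"y":0,"z":-40,"twist":0},{"x":0,"y":0,"z":-20,"twist":0},{"x":0,"y":0,"z":0,"twist":0}]'
python3 - <<'E'
from h import *
import pickle
c=cam('wrist');save(c,'w3.png');pickle.dump(c,open('w3.pkl','wb'))
s=manip.get_state();print(s['tool_pos'],s['tcp_rot'],s['force'],s['t'])
E
```

```text
t: 2.75
tool_pos: [391.6, -276.1, 131.3]
tcp_rot: [2.655, 1.656, 0.012]
force: [-1.0, 0.9, 0.1]
gripper_width: 40.1
[ 391.99207698 -276.35102033  132.69714713] [2.65391106 1.65527354 0.01287672] [-0.57505304  0.37608384 -0.30609651] 2.8
```

View pics/w3.png

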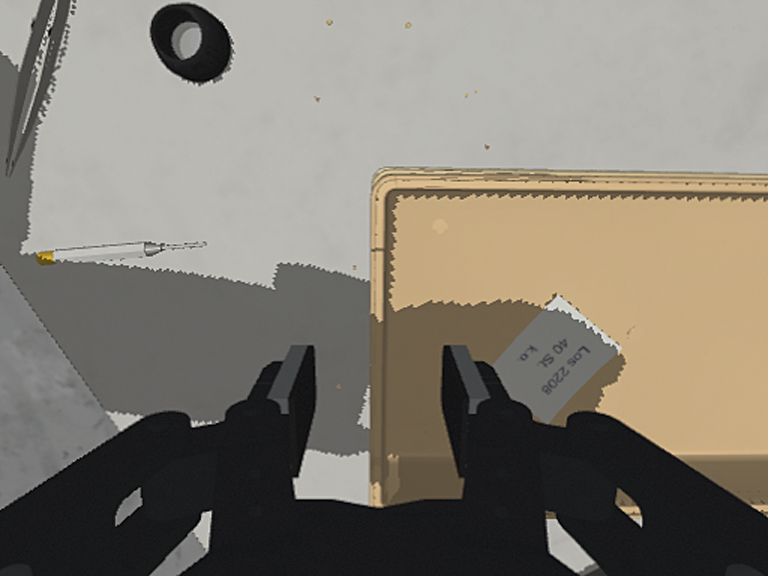

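```bash
python3 -m inch '[{"x":-2,"y":-4,"z":-20,"twist":0},{"x":0,"y":0,"z":-20,"twist":0},{"x":0,"y":0,"z":-4,"twist":0},{"x":0,"y":0,"z":0,"twist":0}]'
```

```text
t: 3.13
tool_pos: [395.5, -280.6, 94.4]
tcp_rot: [2.641, 1.658, 0.019]
force: [1.1, 0.2, 1.0]
gripper_width: 40.2
```

```bash
python3 -m inch '[{"x":0,"y":0,"z":0,"twist":0},{"x":0,"y":0,"z":0,"twist":0},{"x":0,"y":0,"z":0,"twist":0},{"x":0,"y":0,"z":0,"twist":0},{"x":0,"y":0,"z":0,"twist":0},{"x":0,"y":0,"z":0,"twist":0}]' 0
```

```text
t: 3.63
tool_pos: [399.3, -282.3, 101.6]
tcp_rot: [2.631, 1.656, 0.024]
force: [0.0, -0.0, -2.0]
gripper_width: 2.8
```

```bash
python3 - <<'E'
from h import *
import pickle
c=cam('wrist');save(c,'w4.png')
s=manip.get_state();print(s['tool_pos'],s['tcp_rot'],s['qd'],s['force'],s['t'])
from scipy.spatial.transform import Rotation as R
print(R.from_rotvec(s['tcp_rot']).as_matrix())
E
python3 -m inch '[{"x":0,"y":0,"z":0,"twist":0}]'; python3 -m inch '[{"x":0,"y":0,"z":0,"twist":0}]'
```

```text
[ 399.2580971  -282.31163512  101.53675502] [2.63116961 1.65621153 0.02358616] [ 0.00019844  0.00644809  0.00209087  0.00120279 -0.00399554 -0.00115375] [-0.18027353  0.09853318 -2.44734249] 3.6833
[[ 0.43250849  0.90112629  0.03012978]
 [ 0.90161884 -0.43209647 -0.01939328]
 [-0.00445682  0.03555333 -0.99935784]]
t: 3.77
tool_pos: [399.1, -282.2, 101.5]
tcp_rot: [2.631, 1.656, 0.023]
force: [0.5, -0.5, -1.7]
gripper_width: 2.8
t: 3.85
tool_pos: [398.9, -282.2, 101.4]
tcp_rot: [2.632, 1.656, 0.023]
force: [0.2, -0.2, -1.2]
gripper_width: 2.9
```

View pics/w4.png

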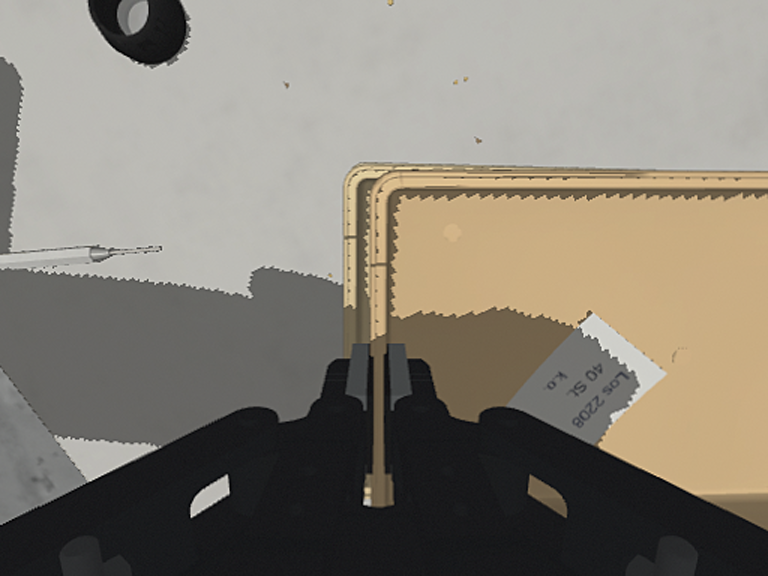

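```bash
python3 -m inch '[{"x":0,"y":0,"z":15,"twist":0},{"x":0,"y":0,"z":25,"twist":0},{"x":0,"y":0,"z":30,"twist":0},{"x":0,"y":0,"z":30,"twist":0},{"x":0,"y":0,"z":30,"twist":0},{"x":0,"y":0,"z":30,"twist":0},{"x":0,"y":0,"z":15,"twist":0}]'
python3 - <<'E'
from h import *
c=cam('scene');save(c,'s5.png')
c=cam('wrist');save(c,'w5.png',1)
from scipy.spatial.transform import Rotation as R
s=manip.get_state();print(s['tool_pos'],s['force'],s['ft_torque'],s['gripper_width']);print(R.from_rotvec(s['tcp_rot']).as_matrix())
E
```

```text
t: 4.43
tool_pos: [391.1, -276.1, 275.0]
tcp_rot: [2.65, 1.667, 0.013]
force: [1.4, -1.1, -1.2]
gripper_width: 2.7
[ 391.78248904 -276.69302936  274.84637961] [ 1.0106756   0.1112375  -1.41153983] [0.06010388 0.15907802 0.01374434] 2.9210254274634866
[[ 4.33300183e-01  9.01132021e-01  1.45613026e-02]
 [ 9.01249493e-01 -4.33253417e-01 -6.38970118e-03]
 [ 5.50769782e-04  1.58920253e-02 -9.99873562e-01]]
```

View pics/s5.png

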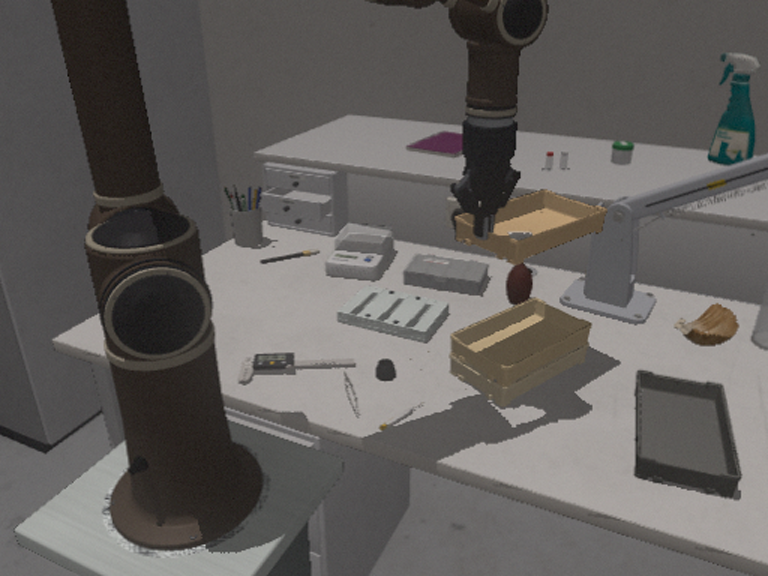

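View pics/w5.png

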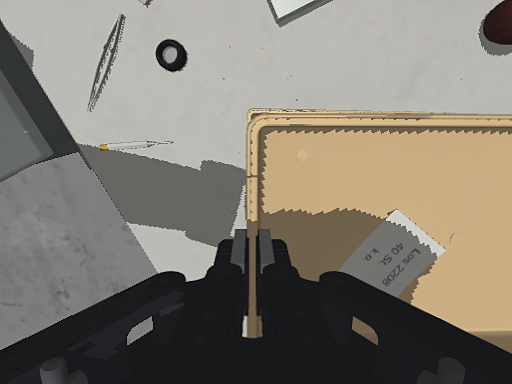

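```bash
python3 -m inch '[{"x":3,"y":20,"z":0,"twist":0.02},{"x":3,"y":35,"z":0,"twist":0.03},{"x":3,"y":40,"z":0,"twist":0.03},{"x":3,"y":40,"z":0,"twist":0.03},{"x":0,"y":40,"z":0,"twist":0.03},{"x":0,"y":40,"z":0,"twist":0.03},{"x":0,"y":40,"z":0,"twist":0.03},{"x":0,"y":40,"z":0,"twist":0.03}]'; python3 -m inch '[{"x":0,"y":40,"z":0,"twist":0.03},{"x":0,"y":40,"z":0,"twist":0.03},{"x":0,"y":40,"z":0,"twist":0.03},{"x":0,"y":40,"z":0,"twist":0.03},{"x":0,"y":40,"z":0,"twist":0.03},{"x":0,"y":40,"z":0,"twist":0.03},{"x":0,"y":30,"z":0,"twist":0.03},{"x":0,"y":10,"z":0,"twist":0.02}]'
cat >> h.py <<'E'
from scipy.spatial.transform import Rotation as Rot
def st(pr=True):
    s=manip.get_state();M=Rot.from_rotvec(s['tcp_rot']).as_matrix()
    yaw=np.degrees(np.arctan2(M[1,1],M[0,1]))
    if pr: print('t%.1f'%s['t'],'pos',np.round(s['tool_pos'],1),'yaw(y-axis)%.2f'%yaw,'tilt',np.round(M[:2,2],3),'F',np.round(s['force'],1),'w%.1f'%s['gripper_width'])
    return s['tool_pos'],yaw
E
python3 -c "
from h import *
st()"
```

```text
t: 5.2
tool_pos: [395.3, 22.9, 260.9]
tcp_rot: [2.456, 1.957, -0.003]
force: [0.9, 0.6, -2.0]
gripper_width: 2.8
t: 5.87
tool_pos: [380.6, 318.0, 242.9]
tcp_rot: [-2.19, -2.238, 0.036]
force: [-0.6, 0.2, -1.6]
gripper_width: 2.8
t5.9 pos [380.6 318.  242.9] yaw(y-axis)1.23 tilt [-0.024 -0.009] F [-0.6  0.2 -1.6] w2.8
```

```bash
python3 -m inch '[{"x":4,"y":30,"z":-20,"twist":-0.01},{"x":4,"y":13,"z":-35,"twist":-0.01},{"x":2,"y":0,"z":-35,"twist":0},{"x":0,"y":0,"z":-35,"twist":0},{"x":0,"y":0,"z":-35,"twist":0},{"x":0,"y":0,"z":-20,"twist":0},{"x":0,"y":0,"z":-10,"twist":0}]'
python3 - <<'E'
from h import *
st();c=cam('wrist');save(c,'w6.png',1);c=cam('scene');save(c,'s6.png',1.5);st()
E
```

```text
t: 6.45
tool_pos: [385.4, 362.9, 37.5]
tcp_rot: [-2.204, -2.222, 0.045]
force: [-0.2, 0.1, -1.9]
gripper_width: 2.9
t6.5 pos [385.4 362.9  37.5] yaw(y-axis)0.45 tilt [-0.028 -0.012] F [-0.2  0.1 -1.9] w2.9
t6.5 pos [384.8 362.5  38.2] yaw(y-axis)0.44 tilt [-0.03  -0.013] F [-0.5 -0.9 -1.8] w2.1
```

View pics/s6.png

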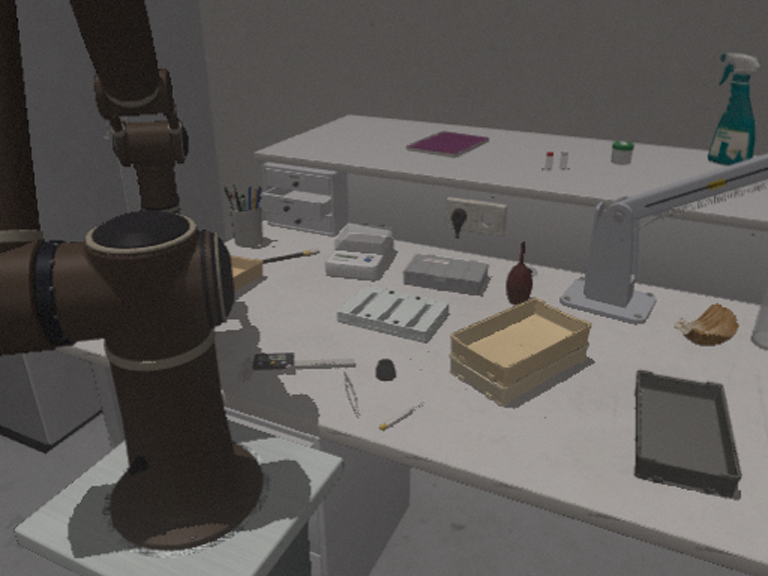

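View pics/w6.png

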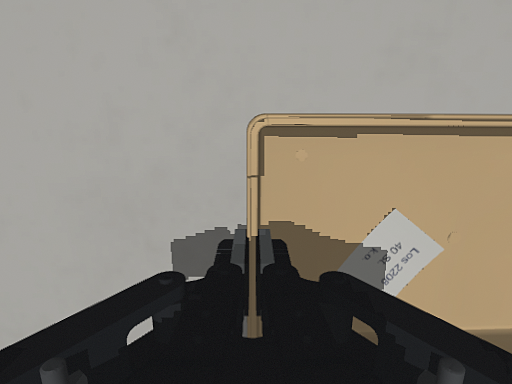

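```bash
python3 -m inch '[{"x":0,"y":0,"z":-8,"twist":0},{"x":0,"y":0,"z":-8,"twist":0},{"x":0,"y":0,"z":-4,"twist":0}]';python3 -m inch '[{"x":0,"y":0,"z":-4,"twist":0},{"x":0,"y":0,"z":-3,"twist":0}]'
```

```text
t: 6.8
tool_pos: [388.3, 364.4, 22.4]
tcp_rot: [-2.205, -2.221, 0.038]
force: [-10.6, -8.5, 37.6]
gripper_width: 2.8
t: 6.97
tool_pos: [389.3, 365.3, 22.5]
tcp_rot: [-2.205, -2.221, 0.039]
force: [-1.2, -0.8, 1.3]
gripper_width: 2.6
```

```bash
python3 -m inch '[{"x":0,"y":0,"z":-2,"twist":0},{"x":0,"y":0,"z":0,"twist":0},{"x":0,"y":0,"z":0,"twist":0},{"x":0,"y":0,"z":0,"twist":0}]' 30;python3 -m inch '[{"x":0,"y":0,"z":20,"twist":0},{"x":0,"y":0,"z":35,"twist":0},{"x":0,"y":0,"z":40,"twist":0},{"x":0,"y":0,"z":40,"twist":0},{"x":0,"y":0,"z":40,"twist":0},{"x":0,"y":-20,"z":40,"twist":0},{"x":0,"y":-40,"z":10,"twist":0},{"x":0,"y":-40,"z":0,"twist":0}]' 40
python3 - <<'E'
from h import *
st();c=cam('wrist');save(c,'w7.png',1)
E
```

```text
t: 7.3
tool_pos: [395.0, 369.3, 26.2]
tcp_rot: [-2.207, -2.223, 0.016]
force: [-0.5, 0.2, 0.1]
gripper_width: 30.1
t: 7.97
tool_pos: [393.8, 271.9, 256.2]
tcp_rot: [-2.199, -2.233, 0.011]
force: [0.4, -0.7, -0.2]
gripper_width: 40.1
t8.0 pos [393.8 271.9 256.2] yaw(y-axis)0.87 tilt [-0.011  0.001] F [ 0.4 -0.7 -0.2] w40.1
```

View pics/w7.png

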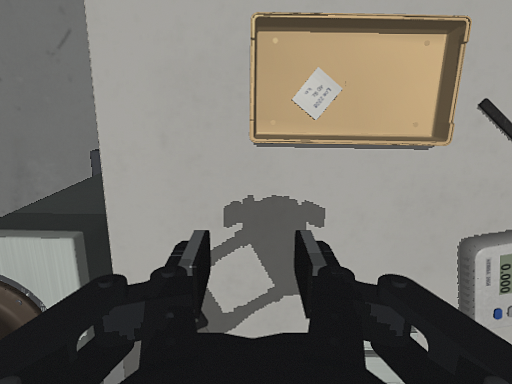

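```bash
python3 -m inch '[{"x":0,"y":-40,"z":0,"twist":-0.03},{"x":0,"y":-40,"z":0,"twist":-0.03},{"x":0,"y":-40,"z":0,"twist":-0.03},{"x":0,"y":-40,"z":0,"twist":-0.03},{"x":0,"y":-40,"z":0,"twist":-0.03},{"x":0,"y":-40,"z":0,"twist":-0.03},{"x":0,"y":-40,"z":0,"twist":-0.03},{"x":0,"y":-40,"z":0,"twist":-0.03}]'; python3 -m inch '[{"x":0,"y":-40,"z":0,"twist":-0.03},{"x":0,"y":-40,"z":0,"twist":-0.03},{"x":0,"y":-40,"z":0,"twist":-0.03},{"x":0,"y":-40,"z":0,"twist":-0.03},{"x":0,"y":-40,"z":0,"twist":-0.03},{"x":0,"y":-30,"z":0,"twist":-0.03},{"x":0,"y":-10,"z":0,"twist":-0.03},{"x":0,"y":0,"z":0,"twist":0}]'
cat >> h.py <<'E'
def trayd(c,zlo,zhi,box):
    P=cloud(c);m,l,s=cream(c);q=P[...,2]
    hi=P[(q>zlo)&(q<zhi)&(P[...,0]>box[0])&(P[...,0]<box[1])&(P[...,1]>box[2])&(P[...,1]<box[3])&(m>0)]
    r=cv2.minAreaRect(hi[:,:2].astype(np.float32));b=cv2.boxPoints(r)
    # long axis angle
    e=b[1]-b[0];f=b[2]-b[1];L=e if np.linalg.norm(e)>np.linalg.norm(f) else f
    if L[0]<0:L=-L
    a=np.degrees(np.arctan2(L[1],L[0]));C=np.array(r[0]);u=L/np.linalg.norm(L)
    print('tray n',len(hi),'c',np.round(C,1),'size',np.round(sorted(r[1]),1),'ang%.2f'%a,'z',np.round(np.percentile(hi[:,2],[10,50,90]),1),'near wall',np.round(C-110*u,1))
    return C,a
E
python3 - <<'E'
from h import *
st();c=cam('wrist');save(c,'w8.png',1);trayd(c,67,90,(330,700,-480,-180))
E
```

```text
t: 8.68
tool_pos: [393.1, -58.1, 257.8]
tcp_rot: [2.461, 1.951, 0.001]
force: [1.3, -0.8, 0.3]
gripper_width: 39.8
t: 9.35
tool_pos: [390.1, -316.7, 257.3]
tcp_rot: [2.665, 1.645, 0.003]
force: [0.4, 0.8, -0.6]
gripper_width: 40.0
t9.3 pos [ 390.1 -316.7  257.3] yaw(y-axis)-26.63 tilt [ 0.007 -0.007] F [ 0.4  0.8 -0.6] w40.0
tray n 4575 c [ 488.4 -328.7] size [130.9 224.5] ang-26.69 z [69.7 76.2 78.7] near wall [ 390.1 -279.2]
```

View pics/w8.png

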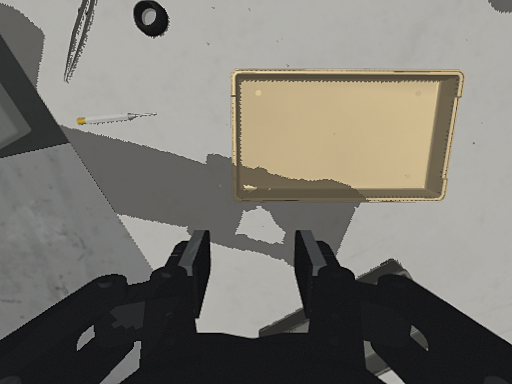

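```bash
python3 -m inch '[{"x":0,"y":20,"z":0,"twist":0},{"x":0,"y":17,"z":-20,"twist":0},{"x":0,"y":0,"z":-35,"twist":0},{"x":0,"y":0,"z":-35,"twist":0},{"x":0,"y":0,"z":-35,"twist":0},{"x":0,"y":0,"z":-20,"twist":0},{"x":0,"y":0,"z":-5,"twist":0},{"x":0,"y":0,"z":0,"twist":0}]'
```

```text
t: 10.07
tool_pos: [391.4, -262.3, 104.7]
tcp_rot: [2.653, 1.668, 0.013]
force: [-0.6, 0.6, 1.0]
gripper_width: 40.5
```

```bash
python3 -m inch '[{"x":-1,"y":-13,"z":0,"twist":0},{"x":-1,"y":0,"z":-15,"twist":0},{"x":-1,"y":0,"z":-15,"twist":0},{"x":0,"y":0,"z":-10,"twist":0},{"x":0,"y":0,"z":-5,"twist":0}]'
python3 - <<'E'
from h import *
st();c=cam('wrist');save(c,'w9.png',1)
E
```

```text
t: 10.48
tool_pos: [395.4, -280.4, 67.0]
tcp_rot: [2.633, 1.668, 0.021]
force: [-0.6, 0.1, 0.1]
gripper_width: 40.0
t10.5 pos [ 395.4 -280.4   67. ] yaw(y-axis)-25.30 tilt [ 0.024 -0.014] F [-0.6  0.1  0.1] w40.0
```

View pics/w9.png

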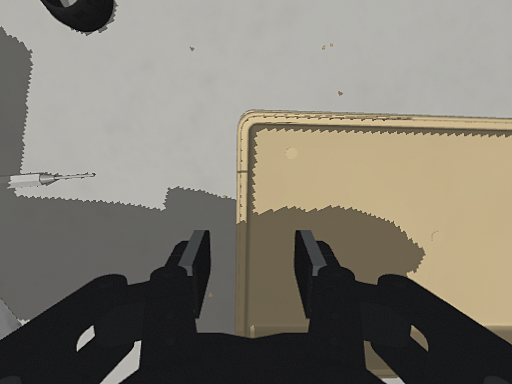

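```bash
python3 -m inch '[{"x":-6,"y":2,"z":-7,"twist":-0.01},{"x":-3,"y":1,"z":-6,"twist":0},{"x":0,"y":0,"z":0,"twist":0}]'; python3 -m inch '[{"x":0,"y":0,"z":0,"twist":0},{"x":0,"y":0,"z":0,"twist":0},{"x":0,"y":0,"z":0,"twist":0},{"x":0,"y":0,"z":0,"twist":0},{"x":0,"y":0,"z":0,"twist":0}]' 0
```

```text
t: 10.78
tool_pos: [387.3, -279.0, 54.9]
tcp_rot: [2.639, 1.651, 0.022]
force: [-0.7, 0.1, -1.0]
gripper_width: 40.0
t: 11.2
tool_pos: [387.2, -279.2, 55.6]
tcp_rot: [2.639, 1.651, 0.022]
force: [-0.2, -0.4, -1.9]
gripper_width: 3.1
```

```bash
python3 -m inch '[{"x":0,"y":0,"z":12,"twist":0},{"x":0,"y":0,"z":25,"twist":0},{"x":0,"y":0,"z":35,"twist":0},{"x":0,"y":0,"z":35,"twist":0},{"x":0,"y":0,"z":35,"twist":0},{"x":0,"y":0,"z":35,"twist":0},{"x":0,"y":10,"z":15,"twist":0}]';  python3 -m inch '[{"x":3,"y":30,"z":0,"twist":0.03},{"x":3,"y":40,"z":0,"twist":0.04},{"x":3,"y":40,"z":0,"twist":0.04},{"x":0,"y":40,"z":0,"twist":0.04},{"x":0,"y":40,"z":0,"twist":0.04},{"x":0,"y":40,"z":0,"twist":0.04},{"x":0,"y":40,"z":0,"twist":0.04},{"x":0,"y":40,"z":0,"twist":0.04}]'
python3 - <<'E'
from h import *
st();c=cam('scene');save(c,'s10.png',1.5)
E
```

```text
t: 11.78
tool_pos: [379.3, -263.1, 248.2]
tcp_rot: [2.656, 1.661, 0.011]
force: [1.7, -0.8, -0.2]
gripper_width: 2.9
t: 12.45
tool_pos: [389.8, 50.1, 257.7]
tcp_rot: [2.354, 2.038, 0.03]
force: [0.8, 0.3, -0.9]
gripper_width: 3.3
t12.4 pos [389.8  50.1 257.7] yaw(y-axis)-8.23 tilt [ 0.032 -0.008] F [ 0.8  0.3 -0.9] w3.3
```

View pics/s10.png

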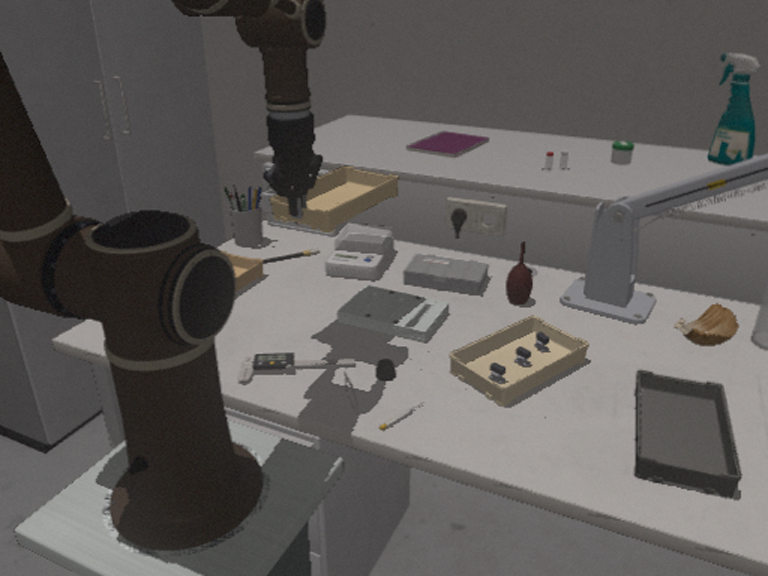

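```bash
python3 -m inch '[{"x":0,"y":40,"z":0,"twist":0.04},{"x":0,"y":40,"z":0,"twist":0.04},{"x":0,"y":30,"z":0,"twist":0.03},{"x":0,"y":10,"z":-10,"twist":0.0},{"x":0,"y":0,"z":-25,"twist":0},{"x":0,"y":0,"z":-35,"twist":0},{"x":0,"y":0,"z":-35,"twist":0}]'
```

```text
t: 13.08
tool_pos: [394.2, 182.8, 159.2]
tcp_rot: [2.209, 2.193, 0.074]
force: [0.2, 0.3, -1.5]
gripper_width: 3.5
```

```bash
python3 -m inch '[{"x":0,"y":7,"z":-25,"twist":0},{"x":0,"y":5,"z":-30,"twist":0},{"x":0,"y":0,"z":-25,"twist":0},{"x":0,"y":0,"z":-15,"twist":0},{"x":0,"y":0,"z":-5,"twist":0}]'
python3 - <<'E'
from h import *
st();c=cam('scene');save(c,'s11.png',1.5);c=cam('wrist');save(c,'w11.png',1)
E
```

```text
t: 13.5
tool_pos: [387.8, 192.8, 49.0]
tcp_rot: [2.212, 2.198, 0.057]
force: [-0.4, -0.9, -1.9]
gripper_width: 3.3
t13.5 pos [387.8 192.8  49. ] yaw(y-axis)-0.38 tilt [0.042 0.009] F [-0.4 -0.9 -1.9] w3.3
```

View pics/s11.png

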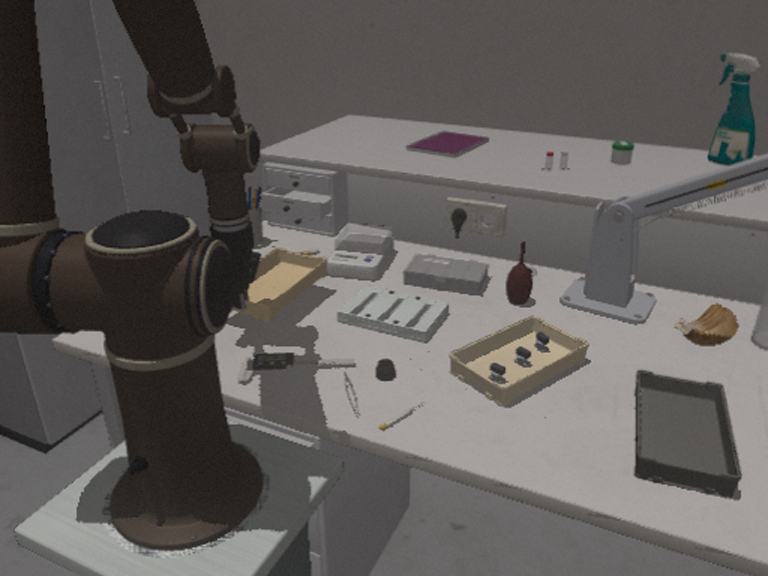

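View pics/w11.png

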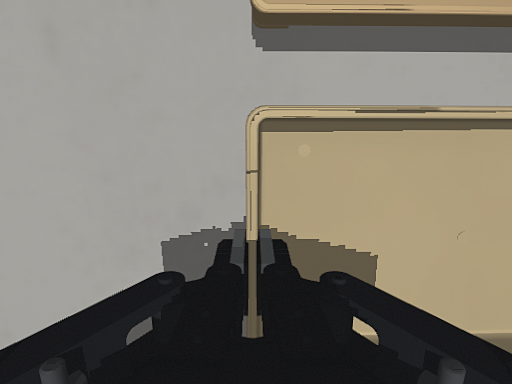

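```bash
python3 -m inch '[{"x":0,"y":0,"z":-12,"twist":0},{"x":0,"y":0,"z":-8,"twist":0},{"x":0,"y":0,"z":-4,"twist":0},{"x":0,"y":0,"z":-4,"twist":0}]';python3 -m inch '[{"x":0,"y":0,"z":-3,"twist":0},{"x":0,"y":0,"z":-3,"twist":0},{"x":0,"y":0,"z":-2,"twist":0}]'
```

```text
t: 13.93
tool_pos: [394.4, 194.7, 26.3]
tcp_rot: [2.209, 2.193, 0.075]
force: [-0.1, 0.8, -1.7]
gripper_width: 3.2
t: 14.18
tool_pos: [396.6, 195.4, 19.5]
tcp_rot: [2.208, 2.191, 0.081]
force: [-0.2, 0.3, -0.8]
gripper_width: 3.1
```

```bash
python3 -m inch '[{"x":0,"y":0,"z":-3,"twist":0},{"x":0,"y":0,"z":-2,"twist":0}]';python3 -m inch '[{"x":0,"y":0,"z":0,"twist":0},{"x":0,"y":0,"z":0,"twist":0},{"x":0,"y":0,"z":0,"twist":0},{"x":0,"y":0,"z":0,"twist":0}]' 30; python3 -c "
from h import *
st();c=cam('wrist');save(c,'w12.png',1)"
```

```text
t: 14.35
tool_pos: [397.4, 195.9, 16.9]
tcp_rot: [2.208, 2.191, 0.08]
force: [-12.9, -4.8, 42.1]
gripper_width: 3.2
t: 14.68
tool_pos: [400.2, 197.1, 19.1]
tcp_rot: [2.205, 2.19, 0.088]
force: [-1.0, 0.1, 0.3]
gripper_width: 29.7
t14.7 pos [400.2 197.1  19.1] yaw(y-axis)-0.42 tilt [0.063 0.017] F [-1.   0.1  0.3] w29.7
```

View pics/w12.png

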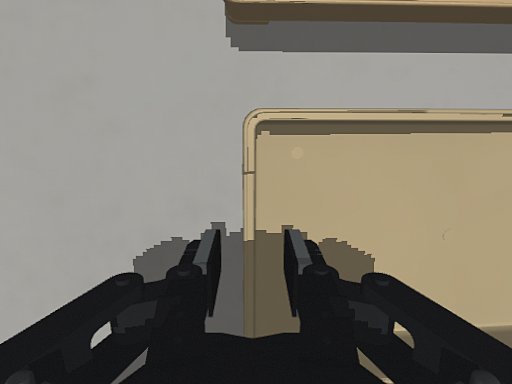

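```bash
python3 -m inch '[{"x":0,"y":0,"z":15,"twist":0},{"x":0,"y":0,"z":35,"twist":0},{"x":0,"y":0,"z":40,"twist":0},{"x":0,"y":0,"z":40,"twist":0},{"x":0,"y":0,"z":40,"twist":0},{"x":0,"y":-20,"z":40,"twist":0},{"x":0,"y":-40,"z":10,"twist":0},{"x":0,"y":-40,"z":0,"twist":0}]' 40
python3 - <<'E'
from h import *
st();c=cam('wrist');save(c,'w13.png',1)
trayd(c,33,50,(330,700,280,480))
trayd(c,33,50,(330,700,100,280))
E
```

```text
t: 15.4
tool_pos: [394.8, 98.3, 242.3]
tcp_rot: [2.195, 2.203, 0.079]
force: [1.6, -0.4, -0.6]
gripper_width: 40.5
t15.4 pos [394.8  98.3 242.3] yaw(y-axis)0.20 tilt [0.057 0.015] F [ 1.6 -0.4 -0.6] w40.5h.py:63: RuntimeWarning: invalid value encountered in divide
  a=np.degrees(np.arctan2(L[1],L[0]));C=np.array(r[0]);u=L/np.linalg.norm(L)
Traceback (most recent call last):
  File "h.py", line 64, in trayd
    print('tray n',len(hi),'c',np.round(C,1),'size',np.round(sorted(r[1]),1),'ang%.2f'%a,'z',np.round(np.percentile(hi[:,2],[10,50,90]),1),'near wall',np.round(C-110*u,1))
                                                                                                      ~~~~~~~~~~~~~^^^^^^^^^^^^^^^^^^^^
IndexError: index -1 is out of bounds for axis 0 with size 0
```

View pics/w13.png

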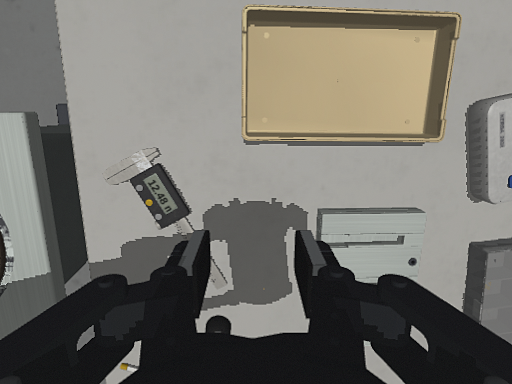

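```bash
for i in 1 2; do python3 -m inch '[{"x":0,"y":0,"z":0,"twist":0},{"x":0,"y":0,"z":0,"twist":0},{"x":0,"y":0,"z":0,"twist":0}]' >/dev/null; python3 -c "
from h import *
st()"; done;  python3 -m inch '[{"x":0,"y":0,"z":40,"twist":0},{"x":0,"y":0,"z":40,"twist":0},{"x":0,"y":0,"z":0,"twist":0}]' >/dev/null; python3 -c "
from h import *
st()"; python3 -m inch '[{"x":0,"y":0,"z":-10,"twist":0},{"x":0,"y":0,"z":-10,"twist":0},{"x":0,"y":0,"z":-10,"twist":0},{"x":0,"y":0,"z":-10,"twist":0},{"x":0,"y":0,"z":-10,"twist":0},{"x":0,"y":0,"z":-10,"twist":0},{"x":0,"y":0,"z":0,"twist":0}]' >/dev/null; python3 -c "
from h import *
st()"
```

```text
t15.7 pos [395.3  88.1 242.1] yaw(y-axis)-0.62 tilt [0.059 0.007] F [ 0.2 -0.2  0.3] w40.1
t15.9 pos [393.9  90.8 239.9] yaw(y-axis)-0.36 tilt [0.055 0.008] F [ 0.2 -0.7 -0.7] w40.0
t16.2 pos [388.6  93.1 316.4] yaw(y-axis)-0.01 tilt [0.039 0.007] F [1.5 0.8 0.6] w40.1
t16.8 pos [383.3  95.5 243.3] yaw(y-axis)0.36 tilt [0.028 0.006] F [-0.7  0.4 -0.3] w39.6
```

```bash
python3 -m inch '[{"x":2,"y":-40,"z":5,"twist":-0.045},{"x":2,"y":-40,"z":5,"twist":-0.045},{"x":2,"y":-40,"z":0,"twist":-0.045},{"x":2,"y":-40,"z":0,"twist":-0.045},{"x":2,"y":-40,"z":0,"twist":-0.045},{"x":2,"y":-40,"z":0,"twist":-0.045},{"x":2,"y":-40,"z":0,"twist":-0.045},{"x":2,"y":-40,"z":0,"twist":-0.045}]' >/dev/null; python3 -m inch '[{"x":2,"y":-40,"z":0,"twist":-0.045},{"x":2,"y":-40,"z":0,"twist":-0.045},{"x":2,"y":-10,"z":0,"twist":-0.03},{"x":0,"y":0,"z":0,"twist":0},{"x":0,"y":0,"z":0,"twist":0}]'
python3 - <<'E'
from h import *
import pickle
st();c=cam('wrist');save(c,'w14.png',1.5);pickle.dump(c,open('w14.pkl','wb'))
trayd(c,30,50,(330,700,-480,-180))
E
```

```text
t: 17.87
tool_pos: [390.8, -324.7, 233.1]
tcp_rot: [-2.681, -1.62, -0.018]
force: [0.6, -0.3, 0.1]
gripper_width: 39.7
t17.9 pos [ 390.8 -324.7  233.1] yaw(y-axis)-27.69 tilt [0.005 0.014] F [ 0.6 -0.3  0.1] w39.7
tray n 1 c [ 465.5 -245.2] size [0. 0.] ang0.00 z [41. 41. 41.] near wall [nan nan]h.py:63: RuntimeWarning: invalid value encountered in divide
  a=np.degrees(np.arctan2(L[1],L[0]));C=np.array(r[0]);u=L/np.linalg.norm(L)
```

View pics/w14.png

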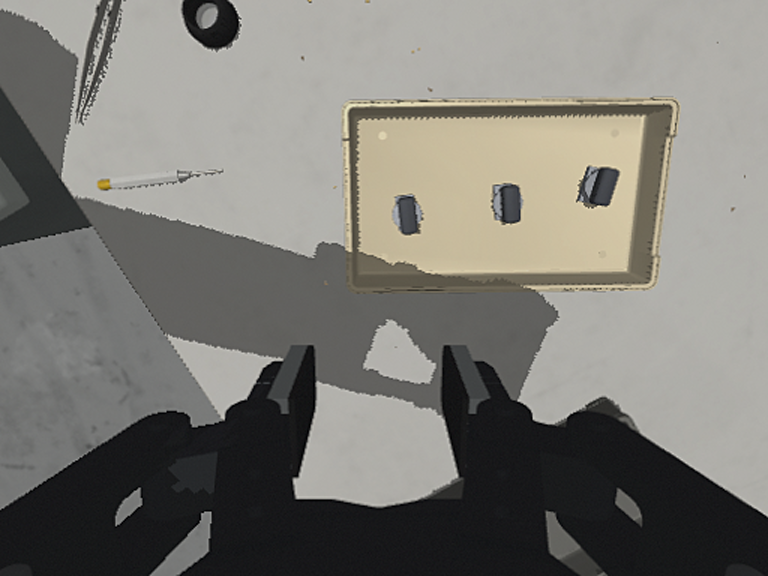

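```bash
sed -i 's/hsv\[...,1\]>65/hsv[...,1]>38/' h.py
cat >> h.py <<'E'
def bars(c,box,ztop,vmax=95,zmin=None):
    """dark grip bars: mask dark pixels whose depth point lies within box (x0,x1,y0,y1), z>zmin; ray cast onto ztop"""
    P=cloud(c);v=c['color'].max(2)
    zmin=ztop-6 if zmin is None else zmin
    m=((v<vmax)&(P[...,0]>box[0])&(P[...,0]<box[1])&(P[...,1]>box[2])&(P[...,1]<box[3])&(P[...,2]>zmin)&(P[...,2]<ztop+12)).astype(np.uint8)
    out=[]
    for ct in cv2.findContours(m,cv2.RETR_EXTERNAL,cv2.CHAIN_APPROX_NONE)[0]:
        if cv2.contourArea(ct)<40: continue
        q=onz(c,ct.reshape(-1,2),ztop)[:,:2].astype(np.float32)
        r=cv2.minAreaRect(q);b=cv2.boxPoints(r);e=b[1]-b[0];f=b[2]-b[1];L=e if np.linalg.norm(e)>np.linalg.norm(f) else f
        a=np.degrees(np.arctan2(L[1],L[0]))%180
        mm=np.zeros_like(m);cv2.drawContours(mm,[ct],-1,1,-1);zz=P[...,2][(mm>0)&(m>0)]
        px=ct.reshape(-1,2).mean(0)
        out.append((np.array(r[0]),a));print('bar px',np.round(px),'c',np.round(r[0],1),'size',np.round(sorted(r[1]),1),'bar ang%.1f'%a,'z med%.1f'%np.median(zz))
    return out
E
python3 - <<'E'
from h import *
import pickle
c=pickle.load(open('w14.pkl','rb'));st()
trayd(c,30,50,(330,700,-480,-180))
bars(c,(370,610,-450,-220),36)
P=cloud(c)
for u,v in [(268,143),(339,136),(402,124),(300,160)]: print(P[v,u],c['color'][v,u])
t=cam('top');print('top');bars(t,(370,610,-450,-220),36)
s=cam('scene');print('scene');bars(s,(370,610,-450,-220),36)
E
```

```text
t17.9 pos [ 390.7 -324.   232.9] yaw(y-axis)-27.64 tilt [0.005 0.014] F [-0.3 -0.5 -0.5] w39.8
tray n 4223 c [ 488.  -329.3] size [131.9 224.9] ang-27.04 z [32.4 38.3 40.6] near wall [ 390.  -279.3]
bar px [292. 189.] c [ 420.3 -363.1] size [  3.4 110.4] bar ang152.4 z med34.2
bar px [271. 143.] c [ 422.4 -307.5] size [11.2 25.7] bar ang69.8 z med36.9
bar px [340. 136.] c [ 489.9 -333.8] size [12.7 26.1] bar ang66.4 z med36.8
bar px [403. 124.] c [ 552.6 -353.2] size [13.7 25.2] bar ang49.8 z med36.5
bar px [417.  71.] c [ 584.7 -310.8] size [ 1.9 60.6] bar ang152.6 z med34.0
[ 419.52613031 -305.37886083   38.11563595] [72 75 79]
[ 488.88274072 -333.68636828   35.70267893] [73 76 82]
[ 551.74929744 -352.44941533   37.0571166 ] [71 73 79]
[ 443.20669259 -343.12650249    8.89315321] [199 188 157]
top
bar px [370. 229.] c [ 445.6 -380. ] size [  8.6 171.1] bar ang152.8 z med37.8
scene
```

```bash
python3 -m inch '[{"x":16,"y":8,"z":-15,"twist":0.06},{"x":16,"y":8,"z":-30,"twist":0.06},{"x":0,"y":0,"z":-30,"twist":0},{"x":0,"y":0,"z":-30,"twist":0},{"x":0,"y":0,"z":-25,"twist":0},{"x":0,"y":0,"z":-15,"twist":0},{"x":0,"y":0,"z":-8,"twist":0},{"x":0,"y":0,"z":0,"twist":0}]' 36
python3 - <<'E'
from h import *
st();c=cam('wrist');save(c,'w15.png',1.5);bars(c,(395,450,-340,-270),36)
E
```

```text
t: 18.68
tool_pos: [428.1, -293.5, 80.7]
tcp_rot: [-2.559, -1.821, -0.025]
force: [-0.5, 0.0, -0.6]
gripper_width: 36.2
t18.7 pos [ 428.1 -293.5   80.7] yaw(y-axis)-19.15 tilt [0.012 0.01 ] F [-0.5  0.  -0.6] w36.2
bar px [250. 238.] c [ 422.9 -306.5] size [11.5 27. ] bar ang70.4 z med36.7
```

View pics/w15.png

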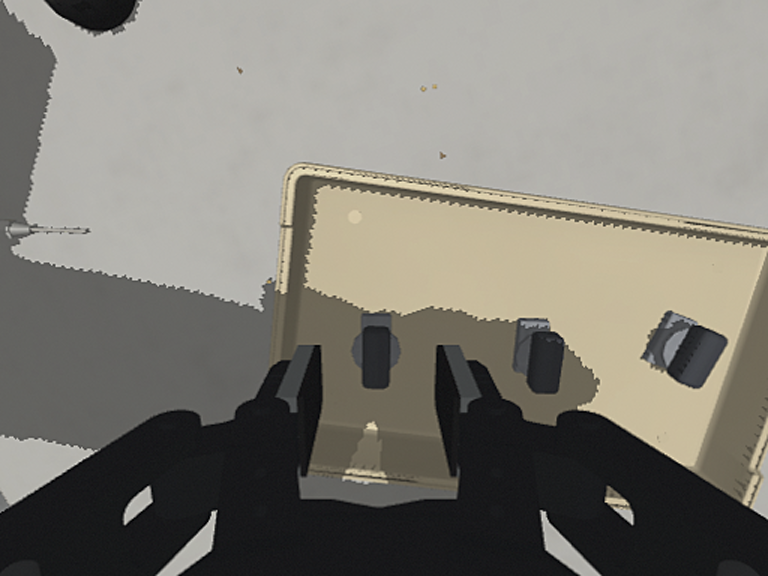

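```bash
python3 -m inch '[{"x":-5,"y":-12,"z":-5,"twist":0},{"x":0,"y":0,"z":-10,"twist":0},{"x":0,"y":0,"z":-10,"twist":0},{"x":0,"y":0,"z":-7,"twist":0},{"x":0,"y":0,"z":-4,"twist":0},{"x":0,"y":0,"z":0,"twist":0}]'
python3 - <<'E'
from h import *
st();c=cam('wrist');bars(c,(395,450,-340,-270),36)
E
```

```text
t: 19.23
tool_pos: [426.9, -310.0, 47.9]
tcp_rot: [2.549, 1.816, 0.03]
force: [-0.7, -0.1, 0.3]
gripper_width: 36.0
t19.2 pos [ 426.9 -310.    47.9] yaw(y-axis)-19.09 tilt [0.022 0.001] F [-0.7 -0.1  0.3] w36.0
bar px [242. 234.] c [ 422.9 -306.9] size [11.4 27.3] bar ang70.0 z med36.6
```

```bash
python3 -m inch '[{"x":-3,"y":3,"z":-5,"twist":-0.01},{"x":-2,"y":0,"z":-6,"twist":0},{"x":-1,"y":0,"z":-6,"twist":0},{"x":-1,"y":0,"z":-3,"twist":0},{"x":0,"y":0,"z":0,"twist":0}]'
python3 - <<'E'
from h import *
st()
E
```

```text
t: 19.7
tool_pos: [419.6, -306.9, 26.8]
tcp_rot: [2.558, 1.801, 0.03]
force: [-0.3, 0.1, 1.2]
gripper_width: 36.0
t19.7 pos [ 419.6 -306.9   26.8] yaw(y-axis)-19.72 tilt [0.023 0.   ] F [-0.3  0.1  1.2] w36.0
```

```bash
python3 -m inch '[{"x":3,"y":-1,"z":0,"twist":0},{"x":0,"y":0,"z":0,"twist":0}]'; python3 -m inch '[{"x":0,"y":0,"z":0,"twist":0},{"x":0,"y":0,"z":0,"twist":0},{"x":0,"y":0,"z":0,"twist":0},{"x":0,"y":0,"z":0,"twist":0}]' 0;  python3 - <<'E'
from h import *
st();c=cam('wrist');save(c,'w16.png',1)
E
```

```text
t: 19.87
tool_pos: [422.4, -307.7, 26.3]
tcp_rot: [2.559, 1.801, 0.03]
force: [-0.0, 0.2, -0.2]
gripper_width: 36.0
t: 20.2
tool_pos: [423.6, -308.5, 27.1]
tcp_rot: [2.557, 1.8, 0.031]
force: [-1.3, 0.1, 0.1]
gripper_width: 10.1
t20.2 pos [ 423.6 -308.5   27.1] yaw(y-axis)-19.71 tilt [ 0.024 -0.   ] F [-1.3  0.1  0.1] w10.1
```

View pics/w16.png

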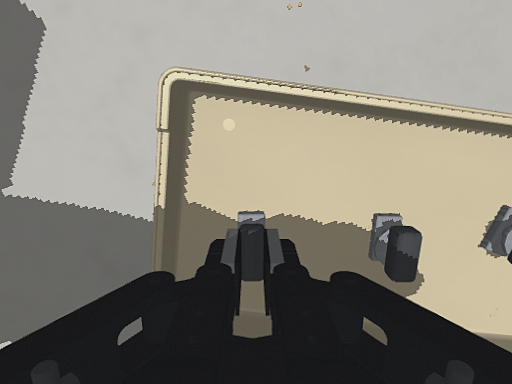

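```bash
python3 -m inch '[{"x":0,"y":0,"z":15,"twist":0},{"x":0,"y":0,"z":35,"twist":0},{"x":0,"y":0,"z":40,"twist":0},{"x":0,"y":10,"z":40,"twist":-0.08},{"x":0,"y":25,"z":30,"twist":-0.12},{"x":0,"y":30,"z":0,"twist":-0.12},{"x":0,"y":30,"z":0,"twist":-0.12},{"x":0,"y":30,"z":0,"twist":-0.12}]'; python3 -m inch '[{"x":0,"y":30,"z":0,"twist":-0.12},{"x":0,"y":30,"z":0,"twist":-0.12},{"x":0,"y":30,"z":0,"twist":-0.12},{"x":0,"y":25,"z":0,"twist":-0.12},{"x":0,"y":10,"z":0,"twist":-0.12},{"x":0,"y":0,"z":0,"twist":-0.06},{"x":0,"y":0,"z":0,"twist":0}]'
python3 - <<'E'
from h import *
import pickle
st();c=cam('wrist');save(c,'w17.png',1.5);pickle.dump(c,open('w17.pkl','wb'))
E
```

```text
t: 20.92
tool_pos: [422.1, -183.5, 194.6]
tcp_rot: [2.961, 0.99, 0.039]
force: [1.1, -0.8, -0.6]
gripper_width: 9.7
t: 21.5
tool_pos: [419.6, -54.5, 195.7]
tcp_rot: [3.116, -0.011, 0.032]
force: [0.4, -0.3, -0.1]
gripper_width: 9.7
t21.5 pos [419.6 -54.5 195.7] yaw(y-axis)-90.40 tilt [ 0.02  -0.026] F [ 0.4 -0.3 -0.1] w9.7
```

View pics/w17.png

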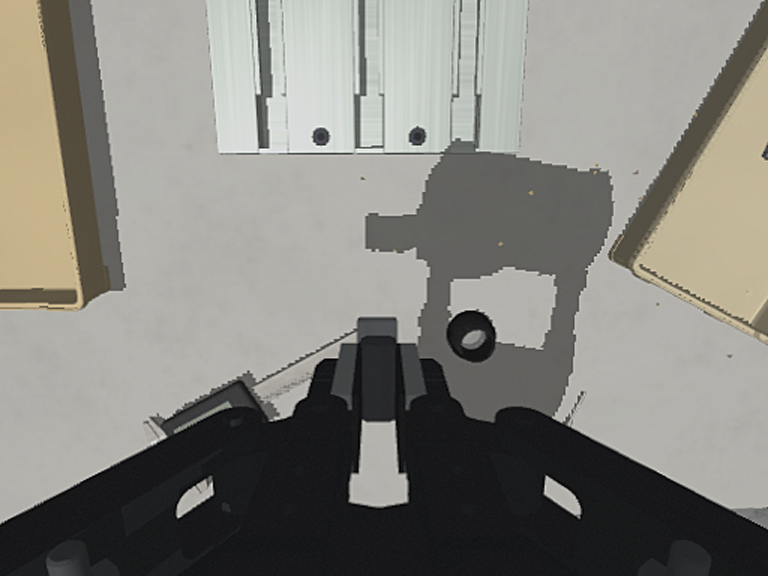

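Run:
```python
from h import *
import pickle
c=pickle.load(open('w17.pkl','rb'))
P=cloud(c)
pts={'plateBL':(217,153),'plateBR':(520,152),'L_open_l':(258,120),'L_open_r':(290,120),'L_nar_l':(267,60),'L_step':(258,95),'L_nar_r':(280,60),'M_open_l':(355,120),'M_open_r':(384,120),'M_step':(356,95),'M_bot':(356,147),'R_open_l':(452,120),'R_open_r':(478,120),'R_nl':(460,60),'R_nr':(474,60)}
for k,v in pts.items():
    print(k,onz(c,[np.array(v)/1.5],25)[0].round(1))
x,y=130,0
im=cv2.cvtColor(c['color'],cv2.COLOR_RGB2BGR)[0:115,135:360]
cv2.imwrite('pics/w17c.png',cv2.resize(im,None,fx=3.5,fy=3.5,interpolation=cv2.INTER_NEAREST))
np.set_printoptions(linewidth=200,suppress=True)
for row in (40,80,95): print(row,np.round(P[row,140:356:3,2]).astype(int))
```

```text
plateBL [492.2  42.1  25. ]
plateBR [ 491.6 -148.9   25. ]
L_open_l [511.6  15.3  25. ]
L_open_r [511.5  -4.4  25. ]
L_nar_l [545.9   7.7  25. ]
L_step [526.1  14.3  25. ]
L_nar_r [ 5.459e+02 -1.000e-01  2.500e+01]
M_open_l [511.3 -44.6  25. ]
M_open_r [511.2 -62.5  25. ]
M_step [525.9 -45.4  25. ]
M_bot [495.1 -44.9  25. ]
R_open_l [ 511.  -104.9   25. ]
R_open_r [ 511.  -121.2   25. ]
R_nl [ 545.7 -108.8   25. ]
R_nr [ 545.7 -117.3   25. ]
40 [                  27                   26                   25                   26                   27 -9223372036854775808                   27                   25                   27
                   27                   25                   23                    9                    9                   11                    9                   26                   25
                   27                   25                   25                   25                   26                   26                   24                   25                   27
                   26                   25                   25                  
[... 674 characters left out ...]
  25
                   26                   25                   26                   25                   26                   26                   26                    0                    1]
80 [-1  0 27 26 26 27 26 26 26 26 27 18  9  8  9 10  9  7 26 26 25 27 25 26 26 26 26 24 27 26 25 27 10  8  9 10  9  8  9 25 26 26 26 27 26 26 26 27 26 26 25 26 25 26  9  8  9  9  9 16 25 27 27 24 25 27
 26 25 26  1  0  0]
95 [ 1  2 25 26 25 26 26 27 26 26 26 23 10 10  8  8 10 10 26 26 27 27 26 26 27 28 26 26 25 26 26 26 15  9  9  9  8  9  9 25 27 26 26 26 26 28 27 27 26 25 26 27 26 25  9  8  8  7 10 17 25 26 26 25 25 27
 25 25 26  0 -1  1]<stdin>:12: RuntimeWarning: invalid value encountered in cast
```

View pics/w17c.png

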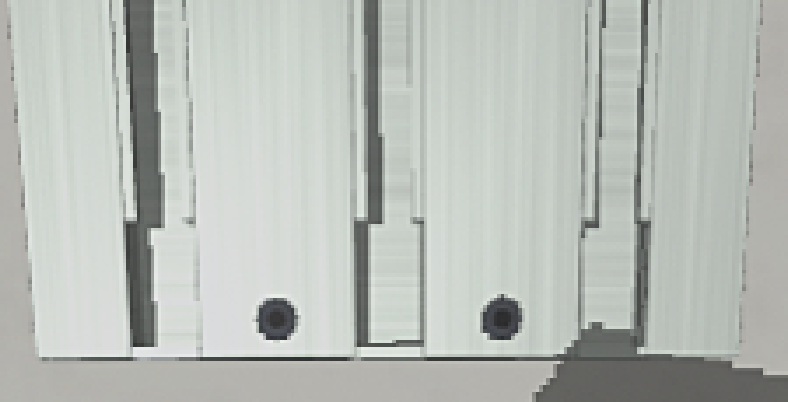

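Run:
```python
from h import *
import pickle
c=pickle.load(open('w17.pkl','rb'))
im=cv2.cvtColor(c['color'],cv2.COLOR_RGB2BGR)[200:350,190:310]
im=np.clip(im.astype(float)*1.8,0,255).astype(np.uint8)
cv2.imwrite('pics/w17d.png',cv2.resize(im,None,fx=4,fy=4,interpolation=cv2.INTER_NEAREST))
P=cloud(c);np.set_printoptions(linewidth=200,suppress=True)
for v in range(210,300,6): print(v,np.round(P[v,232:276:4,2]))
print(proj(c,[[419.6,-54.5,195.7]]))
```

```text
210 [1. 1. 1. 1. 1. 1. 1. 1. 0. 1. 1.]
216 [ -0.   0. 182. 183. 184. 183. 183. 182. 182.   0.   1.]
222 [  1.   8. 182. 184. 183. 182. 183. 183. 182.   2.   1.]
228 [ 10.   9. 200. 203. 203. 203. 202. 202.   0.   1.   1.]
234 [206. 208. 208. 206. 205. 206. 206. 206. 207. 206. 209.]
240 [214. 213. 210. 206. 206. 205. 207. 207. 214. 215. 214.]
246 [220. 219. 211. 205. 207. 205. 207. 206. 220. 220. 219.]
252 [225. 225. 212. 206. 206. 206. 207. 206. 222. 226. 226.]
258 [ nan 231. 212. 206. 206. 206. 206. 206.  nan 230. 230.]
264 [234. 234. 212. 205. 206. 206. 204. 206. 223. 234. 235.]
270 [234. 234. 213. 206. 207. 206. 205. 205. 224. 234. 242.]
276 [235. 234. 214. 206. 205. 206. 205. 205. 224. 234. 242.]
282 [241. 234. 216.   1.   2.  -0.   1.   0. 225. 235. 243.]
288 [241. 234. 215.   0.   1.   1.   1.   0. 226. 234. 242.]
294 [242. 233.   1.   2.   2.   1.   1.   2. 227. 233. 243.]
[[253.29173986 246.50605826]]
```

View pics/w17d.png

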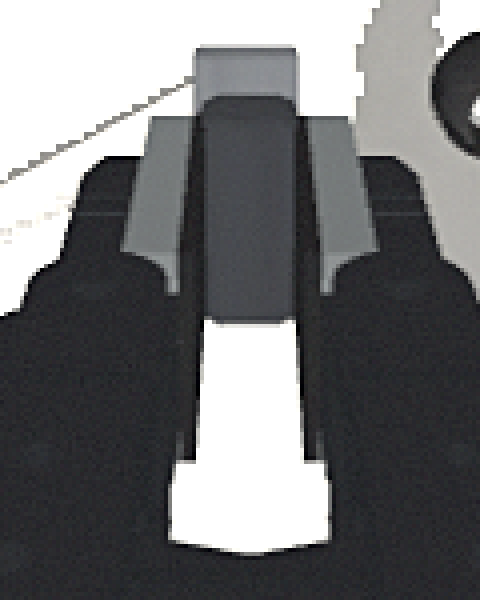

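Run:
```python
from h import *
import pickle
c=pickle.load(open('w17.pkl','rb'))
q=onz(c,[(240.7,225),(264.5,225),(263.5,280.5),(241.5,280.5)],205.7);print(q.round(1),q.mean(0))
```

```text
[[434.4 -48.7 205.7]
 [434.2 -59.3 205.7]
 [406.9 -58.9 205.7]
 [407.1 -48.7 205.7]] [420.64226703 -53.88087473 205.7       ]
```

```bash
python3 -m inch '[{"x":20,"y":1,"z":-10,"twist":0},{"x":30,"y":0,"z":-20,"twist":0},{"x":30,"y":0,"z":-20,"twist":0},{"x":8,"y":0,"z":-20,"twist":0},{"x":0,"y":0,"z":-20,"twist":0},{"x":0,"y":0,"z":-15,"twist":0},{"x":0,"y":0,"z":-8,"twist":0},{"x":0,"y":0,"z":0,"twist":0}]'
cat >> h.py <<'E'
def heldbar(c,dz=10):
    """centre/angle of the held bar top from dark, flat pixels at z within 3.5mm of TCP+dz"""
    p,_=st(False);P=cloud(c);zt=p[2]+dz
    near=(np.abs(P[...,2]-zt)<3.5)&(np.hypot(P[...,0]-p[0],P[...,1]-p[1])<22)&(c['color'].max(2)>35)
    m=cv2.morphologyEx(near.astype(np.uint8),cv2.MORPH_OPEN,np.ones((5,5)))
    n,l,s,_=cv2.connectedComponentsWithStats(m)
    if n<2: print('none');return
    k=1+np.argmax(s[1:,4]);v,u=np.nonzero(l==k)
    q=onz(c,np.c_[u,v],zt)[:,:2].astype(np.float32);r=cv2.minAreaRect(q)
    print('held',s[k],'rect',np.round(r[0],1),np.round(r[1],1),'%.1f'%r[2],'off',np.round(np.array(r[0])-p[:2],1),'z%.1f'%np.median(P[...,2][l==k]))
E
python3 - <<'E'
from h import *
import pickle
st();c=cam('wrist');save(c,'w18.png',1.5);pickle.dump(c,open('w18.pkl','wb'));heldbar(c)
E
```

```text
t: 22.22
tool_pos: [514.1, -58.4, 79.4]
tcp_rot: [3.113, 0.006, 0.043]
force: [-1.6, -1.3, -0.8]
gripper_width: 10.4
t22.2 pos [514.1 -58.4  79.4] yaw(y-axis)-89.79 tilt [ 0.028 -0.028] F [-1.6 -1.3 -0.8] w10.4
held [ 241  228   22   54 1102] rect [514.7 -57.2] [26.   9.5] 0.7 off [0.3 1.3] z89.5
```

View pics/w18.png

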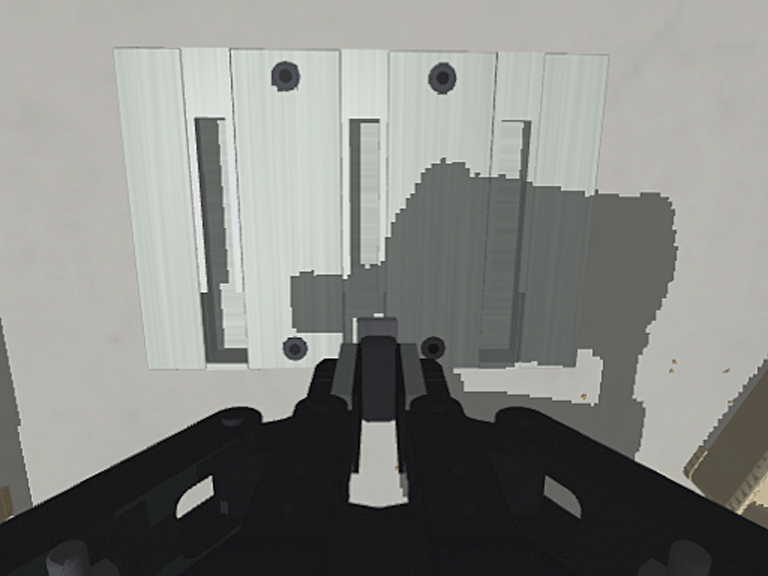

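Run:
```python
from h import *
import pickle
c=pickle.load(open('w18.pkl','rb'))
pts={'L end':(210,119),'M end':(365,119),'R end':(515,121),'plateTL':(114,47),'plateTR':(608,55),'plateBL':(149,369),'L open l':(206,330),'L open r':(247,330),'L step':(203,292),'M nl':(349,200),'M nr':(385,200),'L nl':(199,200),'L nr':(236,200),'R nl':(494,200),'R nr':(527,200),'L bot':(225,361),'R bot':(500,361)}
for k,v in pts.items(): print(k,onz(c,[np.array(v)/1.5],25)[0].round(1))
P=cloud(c)
# slot mask by depth, per-slot y centre at several x, cast on top plane
m=(P[...,2]<17)&(P[...,0]>494)&(P[...,0]<600)&(P[...,1]<40)&(P[...,1]>-146)
v,u=np.nonzero(m);q=onz(c,np.c_[u,v],25)
for y0 in (6.5,-53.5,-113.5):
  for x0,x1 in ((499,522),(535,560),(570,590)):
    s=q[(abs(q[:,1]-y0)<14)&(q[:,0]>x0)&(q[:,0]<x1)]
    if len(s): print(y0,x0,np.percentile(s[:,1],[2,98]).round(1))
  s=q[(abs(q[:,1]-y0)<8)];print('x range',s[:,0].min().round(1),s[:,0].max().round(1))
```

```text
L end [596.1   6.6  25. ]
M end [596.3 -53.8  25. ]
R end [ 596.1 -113.3   25. ]
plateTL [621.8  40.7  25. ]
plateTR [ 620.9 -148.1   25. ]
plateBL [491.7  41.2  25. ]
L open l [509.6  14.9  25. ]
L open r [509.6  -2.7  25. ]
L step [526.5  14.8  25. ]
M nl [565.  -47.2  25. ]
M nr [565.  -61.9  25. ]
L nl [564.9  13.3  25. ]
L nr [564.9  -1.5  25. ]
R nl [ 565.1 -106.7   25. ]
R nr [ 565.2 -120.4   25. ]
L bot [495.3   7.7  25. ]
R bot [ 494.4 -113.7   25. ]
6.5 499 [-2.  12.7]
6.5 535 [ 1.  10.8]
6.5 570 [ 1.  10.8]
x range 497.8 596.3
-53.5 499 [-61.  -44.3]
-53.5 535 [-58.5 -47.2]
-53.5 570 [-58.4 -47.6]
x range 503.8 596.0
-113.5 499 [-118.8 -104.1]
-113.5 535 [-117.1 -107.4]
-113.5 570 [-117.3 -107.5]
x range 497.7 595.9
```

```bash
python3 -m inch '[{"x":-5,"y":4,"z":-8,"twist":0},{"x":0,"y":1,"z":-8,"twist":0},{"x":0,"y":0,"z":-7,"twist":0},{"x":0,"y":0,"z":-2,"twist":0},{"x":0,"y":0,"z":0,"twist":0}]'
python3 - <<'E'
from h import *
st();c=cam('wrist');heldbar(c)
E
```

```text
t: 22.68
tool_pos: [510.9, -54.0, 56.4]
tcp_rot: [3.111, 0.006, 0.054]
force: [0.2, -0.3, -1.4]
gripper_width: 9.7
t22.7 pos [510.9 -54.   56.4] yaw(y-axis)-89.79 tilt [ 0.035 -0.03 ] F [ 0.2 -0.3 -1.4] w9.7
held [ 241  228   22   54 1126] rect [511.1 -52.8] [26.   9.6] 0.6 off [0.3 1.2] z66.5
```

```bash
python3 -m inch '[{"x":-3,"y":0,"z":-5,"twist":0},{"x":-1,"y":0,"z":-5,"twist":0},{"x":-1,"y":0,"z":-4,"twist":0}]'; python3 -c "
from h import *
st()"
```

```text
t: 22.98
tool_pos: [507.7, -54.3, 43.6]
tcp_rot: [3.11, 0.007, 0.062]
force: [-0.1, 0.1, -0.0]
gripper_width: 9.8
t23.0 pos [507.7 -54.3  43.6] yaw(y-axis)-89.78 tilt [ 0.04 -0.03] F [-0.1  0.1 -0. ] w9.8
```

```bash
python3 -m inch '[{"x":0,"y":0,"z":-4,"twist":0},{"x":0,"y":0,"z":-4,"twist":0},{"x":0,"y":0,"z":-3,"twist":0}]'; python3 -c "
from h import *
st()"
```

```text
t: 23.23
tool_pos: [507.9, -54.4, 31.5]
tcp_rot: [3.11, 0.007, 0.063]
force: [0.4, -0.1, 0.1]
gripper_width: 9.7
t23.2 pos [507.9 -54.4  31.5] yaw(y-axis)-89.78 tilt [ 0.041 -0.031] F [ 0.4 -0.1  0.1] w9.7
```

```bash
python3 -m inch '[{"x":6,"y":0,"z":-1,"twist":0},{"x":10,"y":0,"z":0,"twist":0},{"x":10,"y":0,"z":0,"twist":0},{"x":5,"y":0,"z":0,"twist":0}]'; python3 -c "
from h import *
st();c=cam('wrist');heldbar(c);save(c,'w19.png',1)"
```

```text
t: 23.57
tool_pos: [528.5, -54.2, 30.9]
tcp_rot: [3.112, 0.009, 0.018]
force: [0.8, -0.6, -1.4]
gripper_width: 9.9
t23.6 pos [528.5 -54.2  30.9] yaw(y-axis)-89.66 tilt [ 0.012 -0.029] F [ 0.8 -0.6 -1.4] w9.9
held [ 241  229   22   53 1122] rect [528.7 -53. ] [25.8  9.6] 0.8 off [-1.   1.3] z41.0
```

View pics/w19.png

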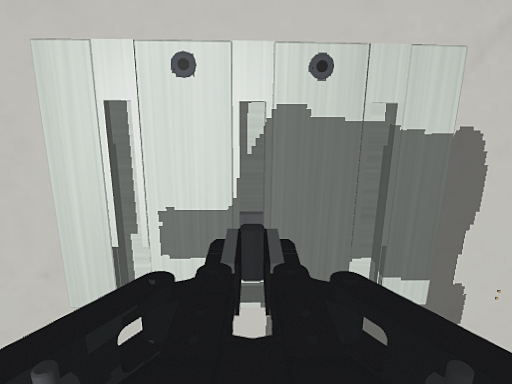

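Run:
```python
from h import *
c=cam('wrist');P=cloud(c);np.set_printoptions(linewidth=200,suppress=True)
for v in range(196,240,3): print(v,np.round(P[v,228:280:4,2]),np.round(P[v,252,0]))
im=cv2.cvtColor(c['color'],cv2.COLOR_RGB2BGR)[180:300,190:310]
im=np.clip(im.astype(float)*1.8,0,255).astype(np.uint8)
cv2.imwrite('pics/w20.png',cv2.resize(im,None,fx=4,fy=4,interpolation=cv2.INTER_NEAREST))
```

```text
196 [25. 25. 25.  8.  8. 10.  8.  9.  8. 25. 27. 26. 27.] 549.0
199 [25. 26. 26. 10.  9.  8.  8.  8.  9. 26. 26. 26. 25.] 547.0
202 [26. 24. 26.  9.  9.  9.  9.  8.  9. 27. 26. 26. 27.] 546.0
205 [26. 25. 26. 10.  9. 10.  9.  9.  9. 26. 26. 27. 26.] 544.0
208 [nan 24. 25.  9.  9.  9.  8. 10.  9. 25. 26. 26. 25.] 542.0
211 [26. 25. 24.  8.  7.  9. 13. 13. 13. 26. 25. 27. 26.] 542.0
214 [26. 24. 25. 16. 19. 17. 18. 17. 19. 25. 25. 26. 26.] 542.0
217 [26. 25. 26. 18. 19. 19. 18. 18. 18. 26. 26. 27. 26.] 540.0
220 [27. 26. 27. 18. 18. 18. 20. 18. 18. 25. 25. 26. 26.] 539.0
223 [25. 25. 25. 19. 18. 18. 17. 17. 19. 25. 26. 26. 27.] 537.0
226 [26. 25. 26. 33. 36. 36. 36. 36. 35. 27. 25. 26. 26.] 542.0
229 [36. 36. 36. 37. 39. 40. 40. 39. 40. 36. 36. 36. 37.] 542.0
232 [40. 40. 40. 41. 41. 41. 41. 40. 41. 40. 40. 41. 40.] 541.0
235 [43. 44. 43. 43. 41. 42. 41. 41. 41. 44. 43. 45. 44.] 540.0
238 [46. 46. 46. 45. 40. 41. 42. 41. 41. 46. 47. 47. 48.] 539.0
```

View pics/w20.png

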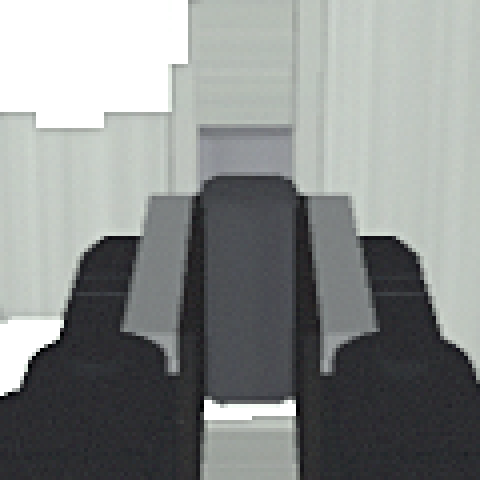

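```bash
python3 -m inch '[{"x":8,"y":0,"z":0,"twist":0},{"x":10,"y":0,"z":0,"twist":0},{"x":10,"y":0,"z":0,"twist":0},{"x":10,"y":0,"z":0,"twist":0},{"x":8,"y":0,"z":0,"twist":0},{"x":4,"y":0,"z":0,"twist":0}]'; python3 -c "
from h import *
st()"
```

```text
t: 24.17
tool_pos: [572.9, -53.8, 30.6]
tcp_rot: [3.113, 0.011, -0.009]
force: [-2.2, 0.6, 4.5]
gripper_width: 10.0
t24.2 pos [572.9 -53.8  30.6] yaw(y-axis)-89.59 tilt [-0.005 -0.029] F [-2.2  0.6  4.5] w10.0
```

```bash
python3 -m inch '[{"x":6,"y":0,"z":0,"twist":0},{"x":7,"y":0,"z":0,"twist":0},{"x":4,"y":0,"z":0,"twist":0},{"x":3,"y":0,"z":0,"twist":0}]'; python3 -c "
from h import *
st();c=cam('wrist');heldbar(c)"
```

```text
t: 24.5
tool_pos: [591.4, -53.7, 30.7]
tcp_rot: [3.113, 0.012, -0.022]
force: [-3.8, -0.1, 6.2]
gripper_width: 10.3
t24.5 pos [591.4 -53.7  30.7] yaw(y-axis)-89.55 tilt [-0.014 -0.028] F [-3.8 -0.1  6.2] w10.3
held [ 241  229   23   53 1137] rect [591.7 -52.7] [ 9.8 26.1] 89.8 off [-0.7  1.1] z40.8
```

```bash
python3 -m inch '[{"x":0,"y":0,"z":0,"twist":0.06},{"x":0,"y":0,"z":0,"twist":0.12},{"x":0,"y":0,"z":0,"twist":0.12},{"x":0,"y":0,"z":0,"twist":0.12},{"x":0,"y":0,"z":0,"twist":0.12}]'; python3 -c "
from h import *
st()"
```

```text
t: 24.97
tool_pos: [593.6, -55.1, 30.8]
tcp_rot: [2.984, 0.872, -0.003]
force: [-1.4, -1.6, 4.6]
gripper_width: 9.7
t25.0 pos [593.6 -55.1  30.8] yaw(y-axis)-57.39 tilt [ 0.007 -0.032] F [-1.4 -1.6  4.6] w9.7
```

```bash
python3 -m inch '[{"x":-1,"y":1,"z":0,"twist":0.12},{"x":0,"y":0,"z":0,"twist":0.12},{"x":0,"y":0,"z":0,"twist":0.12},{"x":0,"y":0,"z":0,"twist":0.12},{"x":0,"y":0,"z":0,"twist":0.12},{"x":0,"y":0,"z":0,"twist":0.12},{"x":0,"y":0,"z":0,"twist":0.12}]'; python3 -c "
from h import *
st()"
```

```text
t: 25.55
tool_pos: [592.8, -55.1, 30.7]
tcp_rot: [2.334, 2.055, 0.021]
force: [-2.2, 0.3, 4.1]
gripper_width: 10.1
t25.6 pos [592.8 -55.1  30.7] yaw(y-axis)-7.28 tilt [ 0.031 -0.015] F [-2.2  0.3  4.1] w10.1
```

```bash
python3 -m inch '[{"x":0,"y":0,"z":0,"twist":0.09},{"x":0,"y":0,"z":0,"twist":0.02},{"x":0,"y":0,"z":0,"twist":0}]'; python3 -m inch '[{"x":0,"y":0,"z":0,"twist":0},{"x":0,"y":0,"z":0,"twist":0},{"x":0,"y":0,"z":0,"twist":0}]' 28; python3 -c "
from h import *
st()"
```

```text
t: 25.8
tool_pos: [592.6, -55.1, 30.7]
tcp_rot: [2.209, 2.19, 0.025]
force: [-1.6, 0.1, 3.3]
gripper_width: 10.0
t: 26.05
tool_pos: [592.8, -55.0, 29.6]
tcp_rot: [2.21, 2.188, 0.026]
force: [0.2, 0.0, -0.3]
gripper_width: 28.4
t26.1 pos [592.8 -55.   29.6] yaw(y-axis)-0.58 tilt [ 0.034 -0.011] F [ 0.2  0.  -0.3] w28.4
```

Released. Rise and check.

```bash
python3 -m inch '[{"x":0,"y":0,"z":15,"twist":0},{"x":0,"y":0,"z":35,"twist":0},{"x":-10,"y":-10,"z":40,"twist":0},{"x":-30,"y":-20,"z":20,"twist":0},{"x":-30,"y":-25,"z":0,"twist":0},{"x":-20,"y":-25,"z":0,"twist":0}]' 36; python3 -c "
from h import *
st();c=cam('wrist');save(c,'w21.png',1);bars(c,(560,625,-90,-20),40)"
```

```text
t: 26.55
tool_pos: [503.0, -132.9, 140.6]
tcp_rot: [2.202, 2.194, 0.027]
force: [-1.0, -0.9, 0.3]
gripper_width: 36.1
t26.6 pos [ 503.  -132.9  140.6] yaw(y-axis)-0.20 tilt [ 0.036 -0.011] F [-1.  -0.9  0.3] w36.1
bar px [367.  87.] c [591.2 -55.4] size [13.8 25.2] bar ang89.7 z med40.4
```

View pics/w21.png

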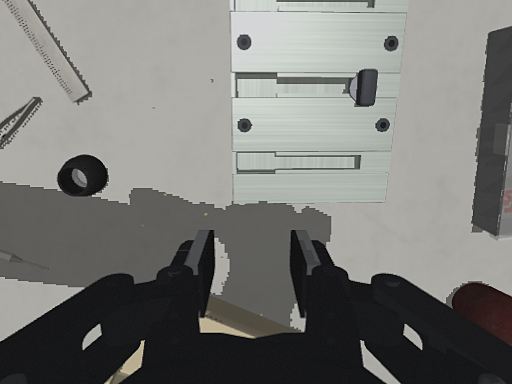

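```bash
python3 -m inch '[{"x":-2,"y":-35,"z":0,"twist":-0.07},{"x":-2,"y":-40,"z":0,"twist":-0.07},{"x":-2,"y":-40,"z":0,"twist":-0.07},{"x":-2,"y":-40,"z":0,"twist":-0.07},{"x":-2,"y":-30,"z":0,"twist":-0.07},{"x":-2,"y":-10,"z":-10,"twist":-0.06},{"x":0,"y":0,"z":-20,"twist":0},{"x":0,"y":0,"z":-15,"twist":0}]'; python3 -c "
from h import *
st();c=cam('wrist');save(c,'w22.png',1);bars(c,(455,525,-370,-295),36)"
```

```text
t: 27.27
tool_pos: [489.2, -346.6, 98.8]
tcp_rot: [2.611, 1.65, 0.019]
force: [-0.9, 0.5, -0.1]
gripper_width: 35.8
t27.3 pos [ 489.2 -346.6   98.8] yaw(y-axis)-25.39 tilt [ 0.039 -0.038] F [-0.9  0.5 -0.1] w35.8
bar px [241. 188.] c [ 490.9 -333.8] size [11.9 26.8] bar ang68.9 z med36.7
```

View pics/w22.png

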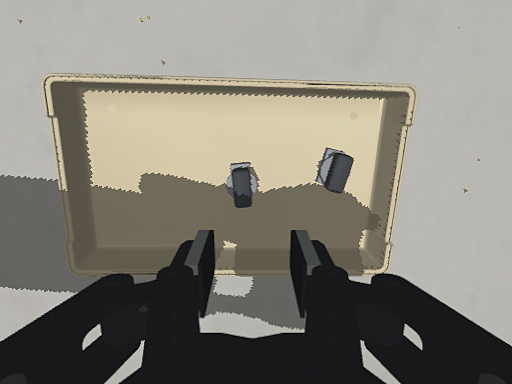

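```bash
python3 -m inch '[{"x":1,"y":12,"z":-8,"twist":0.04},{"x":-1,"y":0,"z":-10,"twist":0.03},{"x":-1,"y":0,"z":-10,"twist":0},{"x":-1,"y":0,"z":-10,"twist":0},{"x":0,"y":0,"z":-8,"twist":0},{"x":0,"y":0,"z":-5,"twist":0},{"x":0,"y":0,"z":0,"twist":0}]'; python3 -c "
from h import *
st();c=cam('wrist');bars(c,(455,525,-370,-295),36)"
```

```text
t: 27.9
tool_pos: [485.8, -327.7, 39.5]
tcp_rot: [2.551, 1.756, 0.02]
force: [-0.0, -0.5, 0.5]
gripper_width: 35.8
t27.9 pos [ 485.8 -327.7   39.5] yaw(y-axis)-20.89 tilt [ 0.036 -0.029] F [-0.  -0.5  0.5] w35.8
bar px [211. 246.] c [ 463.9 -323. ] size [ 7.3 23.2] bar ang70.5 z med45.5
bar px [265. 249.] c [ 491.  -333.2] size [12.  28.1] bar ang69.2 z med36.7
```

```bash
python3 -m inch '[{"x":4,"y":-5,"z":-3,"twist":0},{"x":0,"y":0,"z":-5,"twist":0},{"x":0,"y":0,"z":-4,"twist":0},{"x":0,"y":0,"z":-1,"twist":0}]'; python3 -c "
from h import *
st()"
```

```text
t: 28.28
tool_pos: [492.5, -335.0, 27.9]
tcp_rot: [2.547, 1.753, 0.023]
force: [0.4, -0.1, -0.0]
gripper_width: 35.9
t28.3 pos [ 492.5 -335.    27.9] yaw(y-axis)-20.89 tilt [ 0.04  -0.033] F [ 0.4 -0.1 -0. ] w35.9
```

```bash
python3 -m inch '[{"x":-1,"y":1,"z":-1,"twist":0},{"x":0,"y":0,"z":0,"twist":0},{"x":0,"y":0,"z":0,"twist":0},{"x":0,"y":0,"z":0,"twist":0},{"x":0,"y":0,"z":0,"twist":0}]' 0;  python3 -m inch '[{"x":0,"y":0,"z":15,"twist":0},{"x":0,"y":0,"z":35,"twist":0},{"x":0,"y":10,"z":40,"twist":0},{"x":0,"y":25,"z":40,"twist":-0.1},{"x":-3,"y":35,"z":0,"twist":-0.12},{"x":-3,"y":35,"z":0,"twist":-0.12},{"x":-3,"y":35,"z":0,"twist":-0.12},{"x":-3,"y":30,"z":0,"twist":-0.12}]'; python3 -c "
from h import *
st()"
```

```text
t: 28.7
tool_pos: [491.5, -334.3, 27.0]
tcp_rot: [2.547, 1.752, 0.023]
force: [0.4, -0.6, -1.4]
gripper_width: 10.1
t: 29.37
tool_pos: [478.9, -169.0, 159.3]
tcp_rot: [2.945, 0.926, 0.014]
force: [0.3, 0.7, -1.4]
gripper_width: 9.8
t29.4 pos [ 478.9 -169.   159.3] yaw(y-axis)-55.09 tilt [ 0.025 -0.049] F [ 0.3  0.7 -1.4] w9.8
```

```bash
python3 -m inch '[{"x":6,"y":20,"z":-10,"twist":-0.12},{"x":8,"y":20,"z":-15,"twist":-0.12},{"x":8,"y":10,"z":-15,"twist":-0.12},{"x":5,"y":0,"z":-15,"twist":-0.12},{"x":0,"y":0,"z":-15,"twist":-0.12},{"x":0,"y":0,"z":-10,"twist":0},{"x":0,"y":0,"z":-5,"twist":0},{"x":0,"y":0,"z":0,"twist":0}]'; python3 -c "
from h import *
st();c=cam('wrist');heldbar(c)"
```

```text
t: 30.03
tool_pos: [506.1, -108.8, 74.0]
tcp_rot: [3.083, -0.011, -0.005]
force: [-0.7, 0.3, -0.9]
gripper_width: 10.2
t30.0 pos [ 506.1 -108.8   74. ] yaw(y-axis)-90.42 tilt [-0.003 -0.058] F [-0.7  0.3 -0.9] w10.2
held [ 241  230   22   53 1107] rect [ 506.  -107.3] [26.   9.6] 0.1 off [-0.3  1.6] z84.0
```

```bash
python3 -m inch '[{"x":4,"y":-4,"z":-6,"twist":0},{"x":0,"y":0,"z":-8,"twist":0},{"x":0,"y":0,"z":-7,"twist":0},{"x":0,"y":0,"z":-2,"twist":0},{"x":0,"y":0,"z":0,"twist":0}]'; python3 -c "
from h import *
st();c=cam('wrist');heldbar(c);save(c,'w23.png',1.5)"
```

```text
t: 30.5
tool_pos: [512.6, -115.6, 52.0]
tcp_rot: [3.082, -0.01, 0.004]
force: [-0.9, -0.3, -0.9]
gripper_width: 10.0
t30.5 pos [ 512.6 -115.6   52. ] yaw(y-axis)-90.37 tilt [ 0.002 -0.06 ] F [-0.9 -0.3 -0.9] w10.0
held [ 241  230   22   53 1120] rect [ 512.4 -114.1] [26.1  9.6] 0.1 off [-0.2  1.5] z62.0
```

View pics/w23.png

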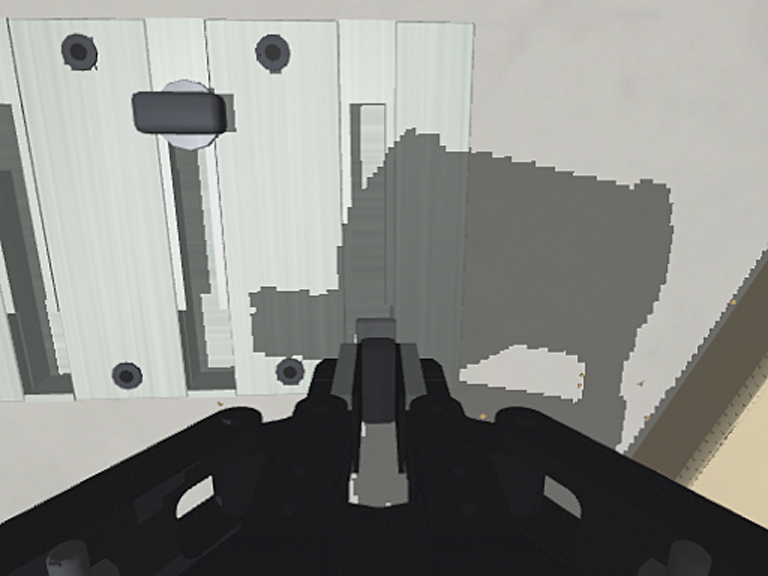

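```bash
python3 -m inch '[{"x":-2,"y":2,"z":-4,"twist":0},{"x":0,"y":0,"z":-4,"twist":0}]'; python3 -c "
from h import *
st()"
```

```text
t: 30.72
tool_pos: [511.4, -113.8, 44.6]
tcp_rot: [3.081, -0.01, 0.007]
force: [-0.2, -0.3, -1.5]
gripper_width: 10.0
t30.7 pos [ 511.4 -113.8   44.6] yaw(y-axis)-90.39 tilt [ 0.004 -0.06 ] F [-0.2 -0.3 -1.5] w10.0
```

```bash
python3 -m inch '[{"x":-1,"y":0,"z":-3,"twist":0},{"x":0,"y":0,"z":-4,"twist":0}]'; python3 -c "
from h import *
st()"; python3 -m inch '[{"x":0,"y":0,"z":-4,"twist":0},{"x":0,"y":0,"z":-2,"twist":0}]'; python3 -c "
from h import *
st()"
```

```text
t: 30.88
tool_pos: [510.5, -113.7, 37.2]
tcp_rot: [3.081, -0.01, 0.008]
force: [-0.4, 0.5, -1.4]
gripper_width: 10.3
t30.9 pos [ 510.5 -113.7   37.2] yaw(y-axis)-90.36 tilt [ 0.005 -0.061] F [-0.4  0.5 -1.4] w10.3
t: 31.05
tool_pos: [510.1, -113.5, 30.5]
tcp_rot: [3.081, -0.009, 0.007]
force: [-4.0, 0.9, 14.2]
gripper_width: 9.7
t31.1 pos [ 510.1 -113.5   30.5] yaw(y-axis)-90.35 tilt [ 0.005 -0.061] F [-4.   0.9 14.2] w9.7
```

```bash
python3 -m inch '[{"x":6,"y":0,"z":0.7,"twist":0},{"x":10,"y":0,"z":0,"twist":0},{"x":10,"y":0,"z":0,"twist":0},{"x":10,"y":0,"z":0,"twist":0},{"x":5,"y":0,"z":0,"twist":0}]'; python3 -c "
from h import *
st()"
```

```text
t: 31.47
tool_pos: [552.4, -113.5, 31.2]
tcp_rot: [3.081, -0.009, 0.002]
force: [-0.4, -0.5, -0.4]
gripper_width: 10.2
t31.5 pos [ 552.4 -113.5   31.2] yaw(y-axis)-90.34 tilt [ 0.001 -0.06 ] F [-0.4 -0.5 -0.4] w10.2
```

```bash
python3 -m inch '[{"x":8,"y":0,"z":0,"twist":0},{"x":10,"y":0,"z":0,"twist":0},{"x":10,"y":0,"z":0,"twist":0},{"x":6,"y":0,"z":0,"twist":0},{"x":3,"y":0,"z":0,"twist":0}]'; python3 -c "
from h import *
st();c=cam('wrist');heldbar(c)"
```

```text
t: 31.88
tool_pos: [594.0, -113.2, 30.9]
tcp_rot: [3.081, -0.008, -0.0]
force: [-6.8, -0.2, 4.2]
gripper_width: 9.9
t31.9 pos [ 594.  -113.2   30.9] yaw(y-axis)-90.28 tilt [-0.   -0.06] F [-6.8 -0.2  4.2] w9.9
held [ 241  230   23   53 1123] rect [ 593.7 -111.8] [ 9.8 26.1] 89.1 off [-0.1  1.4] z40.9
```

At the end stop (−6.8 N in x). Quarter turn.

```bash
python3 -m inch '[{"x":-1,"y":0,"z":0,"twist":0.06},{"x":0,"y":0,"z":0,"twist":0.12},{"x":0,"y":0,"z":0,"twist":0.12},{"x":0,"y":0,"z":0,"twist":0.12},{"x":0,"y":0,"z":0,"twist":0.12},{"x":0,"y":0,"z":0,"twist":0.12},{"x":0,"y":0,"z":0,"twist":0.12}]'; python3 -c "
from h import *
st()"; python3 -m inch '[{"x":-1,"y":1,"z":0,"twist":0.12},{"x":0,"y":0,"z":0,"twist":0.12},{"x":0,"y":0,"z":0,"twist":0.12},{"x":0,"y":0,"z":0,"twist":0.12},{"x":0,"y":0,"z":0,"twist":0.12},{"x":0,"y":0,"z":0,"twist":0.10},{"x":0,"y":0,"z":0,"twist":0.05},{"x":0,"y":0,"z":0,"twist":0}]'; python3 -c "
from h import *
st()"
```

```text
t: 32.52
tool_pos: [593.2, -113.0, 30.8]
tcp_rot: [2.838, 1.21, 0.037]
force: [-1.0, -0.5, 1.6]
gripper_width: 9.9
t32.5 pos [ 593.2 -113.    30.8] yaw(y-axis)-43.81 tilt [ 0.044 -0.042] F [-1.  -0.5  1.6] w9.9
t: 33.18
tool_pos: [591.4, -111.3, 30.9]
tcp_rot: [2.168, 2.213, 0.072]
force: [-0.3, 1.2, 1.0]
gripper_width: 9.9
t33.2 pos [ 591.4 -111.3   30.9] yaw(y-axis)1.19 tilt [0.063 0.003] F [-0.3  1.2  1. ] w9.9
```

```bash
python3 -m inch '[{"x":0,"y":0,"z":0,"twist":-0.02},{"x":0,"y":0,"z":0,"twist":0},{"x":0,"y":0,"z":0,"twist":0},{"x":0,"y":0,"z":0,"twist":0}]' 28;python3 -m inch '[{"x":0,"y":0,"z":15,"twist":0},{"x":0,"y":0,"z":35,"twist":0},{"x":-10,"y":-10,"z":40,"twist":0},{"x":-30,"y":-20,"z":40,"twist":0},{"x":-30,"y":-25,"z":20,"twist":0},{"x":-10,"y":-25,"z":0,"twist":0}]' 36; python3 -c "
from h import *
st();c=cam('wrist');save(c,'w24.png',1);bars(c,(560,625,-145,-85),40);bars(c,(560,625,-85,-25),40)"
```

```text
t: 33.52
tool_pos: [591.4, -111.3, 30.5]
tcp_rot: [2.196, 2.183, 0.072]
force: [-0.3, -0.0, -0.7]
gripper_width: 28.0
t: 34.02
tool_pos: [515.3, -183.3, 173.2]
tcp_rot: [2.194, 2.193, 0.067]
force: [1.3, -0.6, -0.4]
gripper_width: 35.9
t34.0 pos [ 515.3 -183.3  173.2] yaw(y-axis)-0.01 tilt [0.058 0.003] F [ 1.3 -0.6 -0.4] w35.9
bar px [331.  99.] c [ 590.4 -112.3] size [12.8 25.3] bar ang93.3 z med40.6
bar px [337.  27.] c [591.5 -56.5] size [13.3 26.6] bar ang88.9 z med40.5
```

View pics/w24.png

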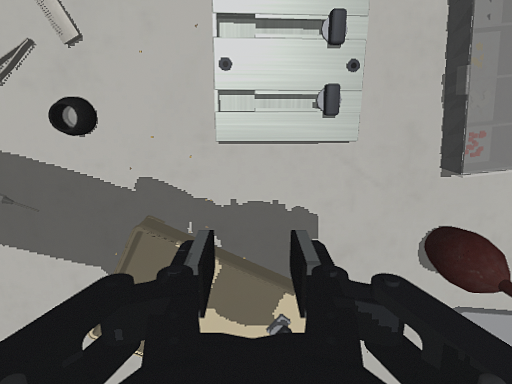

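```bash
python3 -m inch '[{"x":6,"y":-25,"z":0,"twist":-0.11},{"x":6,"y":-30,"z":0,"twist":-0.11},{"x":6,"y":-35,"z":0,"twist":-0.11},{"x":6,"y":-30,"z":-10,"twist":-0.11},{"x":6,"y":-20,"z":-20,"twist":-0.1},{"x":3,"y":-5,"z":-20,"twist":-0.06},{"x":0,"y":0,"z":-15,"twist":0},{"x":0,"y":0,"z":0,"twist":0}]' 32; python3 -c "
from h import *
st();c=cam('wrist');save(c,'w25.png',1);bars(c,(520,575,-385,-325),36)"
```

```text
t: 34.73
tool_pos: [549.4, -344.3, 108.9]
tcp_rot: [2.752, 1.377, 0.047]
force: [-0.1, 0.5, -0.7]
gripper_width: 32.4
t34.7 pos [ 549.4 -344.3  108.9] yaw(y-axis)-36.82 tilt [ 0.056 -0.044] F [-0.1  0.5 -0.7] w32.4
bar px [258. 208.] c [ 554.4 -353. ] size [12.2 26.3] bar ang49.7 z med36.6
```

View pics/w25.png

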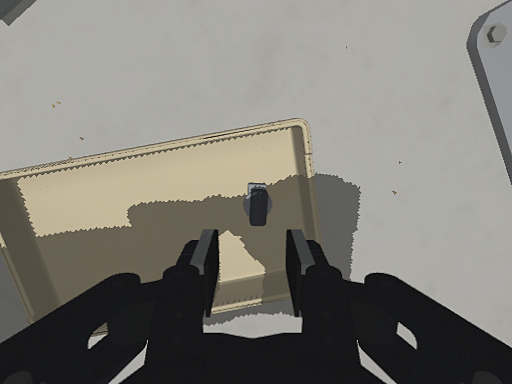

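```bash
python3 -m inch '[{"x":0,"y":-4,"z":40,"twist":-0.03},{"x":0,"y":-4,"z":40,"twist":-0.03},{"x":0,"y":0,"z":40,"twist":0},{"x":0,"y":0,"z":0,"twist":0}]'; python3 -c "
from h import *
st()"; python3 -m inch '[{"x":1,"y":0,"z":-12,"twist":0},{"x":1,"y":0,"z":-12,"twist":0},{"x":1,"y":0,"z":-12,"twist":0},{"x":1,"y":0,"z":-12,"twist":0},{"x":0,"y":0,"z":-12,"twist":0},{"x":0,"y":0,"z":-12,"twist":0},{"x":0,"y":0,"z":-12,"twist":0},{"x":0,"y":0,"z":-12,"twist":0}]'; python3 -c "
from h import *
st()"
```

```text
t: 35.12
tool_pos: [546.7, -348.5, 231.1]
tcp_rot: [2.8, 1.296, 0.038]
force: [1.9, 0.0, 1.6]
gripper_width: 31.8
t35.1 pos [ 546.7 -348.5  231.1] yaw(y-axis)-40.32 tilt [ 0.046 -0.041] F [1.9 0.  1.6] w31.8
t: 35.78
tool_pos: [551.2, -345.7, 128.3]
tcp_rot: [2.795, 1.299, 0.041]
force: [0.6, -0.8, 0.3]
gripper_width: 32.4
t35.8 pos [ 551.2 -345.7  128.3] yaw(y-axis)-40.15 tilt [ 0.049 -0.042] F [ 0.6 -0.8  0.3] w32.4
```

```bash
python3 -m inch '[{"x":0,"y":-3,"z":-12,"twist":0},{"x":0,"y":-3,"z":-15,"twist":0},{"x":0,"y":-1,"z":-15,"twist":0},{"x":0,"y":0,"z":-15,"twist":0},{"x":0,"y":0,"z":-12,"twist":0},{"x":0,"y":0,"z":-8,"twist":0},{"x":0,"y":0,"z":-4,"twist":0}]'; python3 -c "
from h import *
st();c=cam('wrist');bars(c,(530,575,-385,-325),36)"
```

```text
t: 36.37
tool_pos: [546.5, -351.2, 31.3]
tcp_rot: [2.805, 1.303, 0.032]
force: [0.6, -0.4, -0.1]
gripper_width: 31.9
t36.4 pos [ 546.5 -351.2   31.3] yaw(y-axis)-40.18 tilt [ 0.039 -0.035] F [ 0.6 -0.4 -0.1] w31.9
bar px [312. 243.] c [ 570.3 -366.6] size [3.3 6.7] bar ang130.8 z med44.8
bar px [289. 250.] c [ 559.2 -365.6] size [ 8.3 26.7] bar ang47.6 z med42.2
bar px [208. 247.] c [ 528.7 -336.2] size [13.9 23.1] bar ang48.2 z med42.0
bar px [268. 243.] c [ 554.7 -353. ] size [12.  27.7] bar ang50.0 z med36.6
```

```bash
python3 -m inch '[{"x":5,"y":-1,"z":-1,"twist":0},{"x":3,"y":-1,"z":-3,"twist":0},{"x":0,"y":0,"z":0,"twist":0}]'; python3 -c "
from h import *
st()"
```

```text
t: 36.67
tool_pos: [555.4, -353.6, 27.2]
tcp_rot: [2.805, 1.302, 0.032]
force: [-0.3, 0.3, -0.2]
gripper_width: 32.3
t36.7 pos [ 555.4 -353.6   27.2] yaw(y-axis)-40.19 tilt [ 0.039 -0.036] F [-0.3  0.3 -0.2] w32.3
```

```bash
python3 -m inch '[{"x":0,"y":0,"z":0,"twist":0},{"x":0,"y":0,"z":0,"twist":0},{"x":0,"y":0,"z":0,"twist":0},{"x":0,"y":0,"z":0,"twist":0},{"x":0,"y":0,"z":0,"twist":0}]' 0;  python3 -m inch '[{"x":0,"y":0,"z":15,"twist":0},{"x":0,"y":0,"z":35,"twist":0},{"x":0,"y":10,"z":40,"twist":0},{"x":0,"y":25,"z":30,"twist":-0.08},{"x":-5,"y":38,"z":0,"twist":-0.1},{"x":-5,"y":38,"z":0,"twist":-0.1},{"x":-5,"y":38,"z":0,"twist":-0.1},{"x":-5,"y":38,"z":0,"twist":-0.1}]'; python3 -c "
from h import *
st()"; python3 -m inch '[{"x":-5,"y":38,"z":0,"twist":-0.1},{"x":-5,"y":38,"z":0,"twist":-0.1},{"x":-5,"y":38,"z":0,"twist":-0.1},{"x":-5,"y":35,"z":0,"twist":-0.1},{"x":-2,"y":20,"z":-5,"twist":-0.03},{"x":0,"y":5,"z":-10,"twist":0},{"x":0,"y":0,"z":-15,"twist":0},{"x":0,"y":0,"z":-10,"twist":0}]';python3 -c "
from h import *
st();c=cam('wrist');heldbar(c)"
```

```text
t: 37.08
tool_pos: [558.0, -355.0, 30.3]
tcp_rot: [2.8, 1.301, 0.036]
force: [-0.3, -0.3, -0.3]
gripper_width: 10.0
t: 37.75
tool_pos: [538.5, -170.7, 165.3]
tcp_rot: [3.026, 0.545, 0.035]
force: [0.9, 0.4, -2.0]
gripper_width: 10.0
t37.8 pos [ 538.5 -170.7  165.3] yaw(y-axis)-69.62 tilt [ 0.034 -0.062] F [ 0.9  0.4 -2. ] w10.0
t: 38.42
tool_pos: [517.8, 18.1, 138.9]
tcp_rot: [3.067, -0.14, 0.046]
force: [0.4, -0.5, 0.2]
gripper_width: 9.7
t38.4 pos [517.8  18.1 138.9] yaw(y-axis)-95.28 tilt [ 0.027 -0.072] F [ 0.4 -0.5  0.2] w9.7
held [ 242  230   21   53 1071] rect [516.5  19.3] [ 9.4 26. ] 84.3 off [-0.1  1.6] z147.4
```

```bash
python3 -m inch '[{"x":-4,"y":-6,"z":-15,"twist":0.05},{"x":-3,"y":-6,"z":-15,"twist":0.04},{"x":0,"y":0,"z":-15,"twist":0},{"x":0,"y":0,"z":-12,"twist":0},{"x":0,"y":0,"z":-8,"twist":0},{"x":0,"y":0,"z":-4,"twist":0},{"x":0,"y":0,"z":0,"twist":0}]';python3 -c "
from h import *
st();c=cam('wrist');heldbar(c);save(c,'w26.png',1.5)"
```

```text
t: 39.05
tool_pos: [510.8, -1.4, 66.7]
tcp_rot: [3.069, -0.003, 0.048]
force: [-0.4, 0.0, -0.2]
gripper_width: 9.7
t39.0 pos [510.8  -1.4  66.7] yaw(y-axis)-90.17 tilt [ 0.031 -0.072] F [-0.4  0.  -0.2] w9.7
held [242 232  21  51 985] rect [510.  -0.] [24.6  9.2] 0.3 off [-1.1  1.4] z75.2
```

View pics/w26.png

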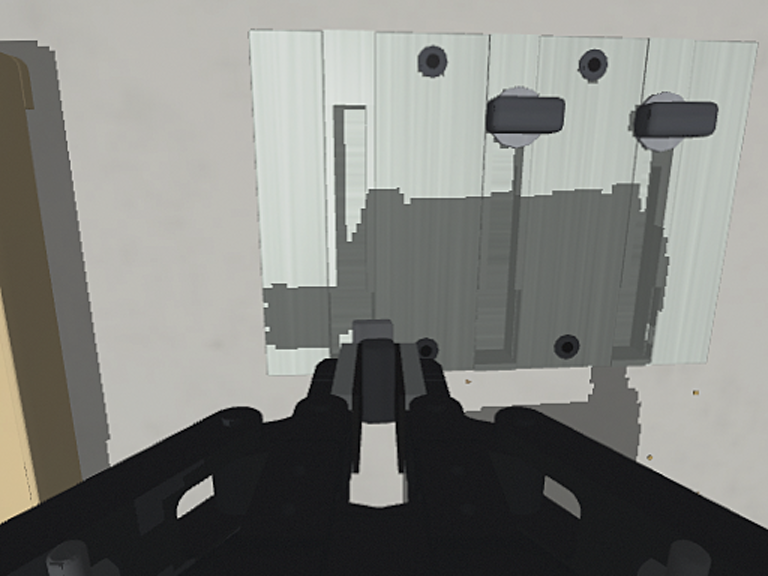

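Run:
```python
from h import *
c=cam('wrist');P=cloud(c);np.set_printoptions(linewidth=200,suppress=True);st();heldbar(c,8.5)
for v in range(208,232,3): print(v,np.round(P[v,230:268:3,2]))
print(onz(c,[(353/1.5,325/1.5),(392/1.5,325/1.5)],52))
```

```text
t39.1 pos [511.6  -1.2  67.7] yaw(y-axis)-90.15 tilt [ 0.033 -0.072] F [-0.6 -0.1 -1.1] w9.8
held [ 242  230   21   53 1054] rect [510.1  -0.2] [ 9.3 25.7] 89.4 off [-1.5  1. ] z75.6
208 [ 9.  9.  9.  9. 10.  9. 17. 27. 26. 26. 26. 26. 26.]
211 [ 9.  8.  8. 10.  9.  9. 18. 26. 25. 26. 27. 26. 25.]
214 [ 9.  8. 50. 50. 51. 50. 50. 50. 51. 51. 50. 26. 26.]
217 [10.  9. 54. 54. 54. 53. nan 53. 52. 53. 52. 25. 27.]
220 [ 8.  8. 54. 53. 54. 55. 53. 54. 53. 53. 52. 26. 25.]
223 [ 7. 10. 53. 54. 53. 53. 54. 53. 53. 53. 53. 25. 27.]
226 [ 9.  8. 54. 53. 67. 68. 68. 68. 68. 68. 67. 26. 27.]
229 [72. 74. 72. 72. 70. 72. 72. 71. 72. 71. 70. 73. 73.]
[[521.6181203    6.79566209  52.        ]
 [521.27331534  -6.79865867  52.        ]]
```

```bash
python3 -m inch '[{"x":0,"y":6,"z":-6,"twist":0},{"x":0,"y":0,"z":-7,"twist":0},{"x":0,"y":0,"z":-3,"twist":0},{"x":0,"y":0,"z":0,"twist":0}]';python3 - <<'E'
from h import *
c=cam('wrist');st();heldbar(c,8.5)
P=cloud(c);np.set_printoptions(linewidth=200,suppress=True)
for v in range(211,229,3): print(v,np.round(P[v,226:274:3,2]))
im=cv2.cvtColor(c['color'],cv2.COLOR_RGB2BGR)[180:300,190:310]
im=np.clip(im.astype(float)*1.8,0,255).astype(np.uint8)
cv2.imwrite('pics/w27.png',cv2.resize(im,None,fx=4,fy=4,interpolation=cv2.INTER_NEAREST))
E
```

```text
t: 39.48
tool_pos: [514.5, 5.5, 52.9]
tcp_rot: [3.069, -0.002, 0.06]
force: [-0.0, -1.0, -0.2]
gripper_width: 9.8
t39.5 pos [514.5   5.5  53.1] yaw(y-axis)-90.16 tilt [ 0.039 -0.072] F [ 0.2  0.6 -1.2] w9.8
held [ 242  230   21   53 1055] rect [513.3   6.6] [ 9.4 25.8] 89.5 off [-1.2  1.2] z61.5
211 [26. 26. 10.  9.  8.  9.  8.  8.  9.  8.  9.  9. 23. 26. 26. 26.]
214 [25. 25.  9. 36. 36. 36. 37. 36. 37. 37. 38. 36. 23. 26. 26. 26.]
217 [26. 25.  9. 39. 39. 38. 40. 39. 39. 38. 39. 39. 22. 26. 26. 27.]
220 [26. 25. 10. 39. 39. 38. 40. 40. 39. 38. 38. 39. 23. 26. 26. 26.]
223 [26. 26. 10. 39. 39. 39. 39. 39. 38. 39. 39. 39. 24. 26. 25. 25.]
226 [26. 25.  9. 39. 39. 38. 53. 54. 54. 55. 54. 53. 23. 26. 27. 27.]
```

View pics/w27.png

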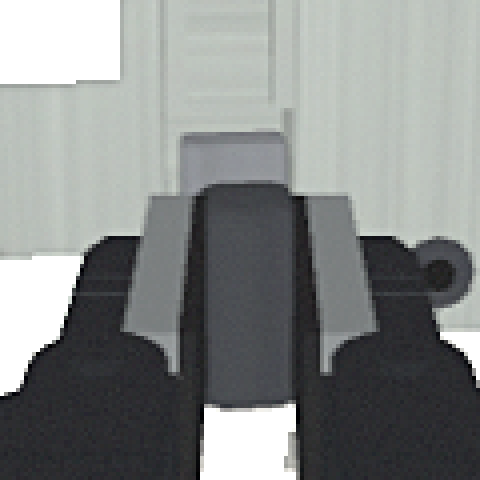

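```bash
python3 -m inch '[{"x":-3,"y":0,"z":-4,"twist":0},{"x":-1,"y":0,"z":-5,"twist":0}]';python3 -c "
from h import *
st()"; python3 -m inch '[{"x":-1,"y":0,"z":-4,"twist":0},{"x":0,"y":0,"z":-3,"twist":0}]';python3 -c "
from h import *
st()"
```

```text
t: 39.7
tool_pos: [511.8, 5.7, 44.8]
tcp_rot: [3.069, -0.001, 0.065]
force: [1.2, -0.5, -0.6]
gripper_width: 9.8
t39.7 pos [511.8   5.7  44.8] yaw(y-axis)-90.14 tilt [ 0.042 -0.072] F [ 1.2 -0.5 -0.6] w9.8
t: 39.87
tool_pos: [510.0, 5.8, 36.8]
tcp_rot: [3.069, -0.001, 0.064]
force: [0.2, -0.8, -0.4]
gripper_width: 9.9
t39.9 pos [510.    5.8  36.8] yaw(y-axis)-90.13 tilt [ 0.042 -0.072] F [ 0.2 -0.8 -0.4] w9.9
```

```bash
python3 -m inch '[{"x":0,"y":0,"z":-3,"twist":0},{"x":0,"y":0,"z":-1.5,"twist":0}]';python3 -c "
from h import *
st()"; python3 -m inch '[{"x":6,"y":0,"z":0,"twist":0},{"x":10,"y":0,"z":0,"twist":0},{"x":10,"y":0,"z":0,"twist":0},{"x":6,"y":0,"z":0,"twist":0},{"x":3,"y":0,"z":0,"twist":0}]';python3 -c "
from h import *
st();c=cam('wrist');heldbar(c,8.5)"
```

```text
t: 40.03
tool_pos: [509.8, 5.7, 31.9]
tcp_rot: [3.069, -0.001, 0.063]
force: [-3.7, 1.2, 16.0]
gripper_width: 10.0
t40.0 pos [509.8   5.7  31.9] yaw(y-axis)-90.13 tilt [ 0.041 -0.072] F [-3.7  1.2 16. ] w10.0
t: 40.45
tool_pos: [543.2, 5.4, 32.7]
tcp_rot: [3.068, -0.002, 0.051]
force: [0.1, 0.1, -0.5]
gripper_width: 9.5
t40.5 pos [543.2   5.4  32.7] yaw(y-axis)-90.13 tilt [ 0.033 -0.073] F [ 0.1  0.1 -0.5] w9.5
held [ 242  230   21   53 1067] rect [542.    6.8] [25.8  9.4] 0.3 off [-1.9  1.4] z41.2
```

```bash
python3 -m inch '[{"x":8,"y":0,"z":-0.5,"twist":0},{"x":10,"y":0,"z":0,"twist":0},{"x":10,"y":0,"z":0,"twist":0},{"x":8,"y":0,"z":0,"twist":0},{"x":5,"y":0,"z":0,"twist":0},{"x":3,"y":0,"z":0,"twist":0}]';python3 -c "
from h import *
st();c=cam('wrist');heldbar(c,8.5)"
```

```text
t: 41.0
tool_pos: [585.5, 4.8, 32.4]
tcp_rot: [3.067, -0.001, 0.034]
force: [-2.3, -0.5, 3.1]
gripper_width: 9.5
t41.0 pos [585.5   4.8  32.4] yaw(y-axis)-90.10 tilt [ 0.022 -0.075] F [-2.3 -0.5  3.1] w9.5
held [ 242  230   21   53 1073] rect [584.4   6. ] [ 9.4 26.1] 89.5 off [-1.8  1.2] z40.9
```

```bash
python3 -m inch '[{"x":5,"y":0.3,"z":0,"twist":0},{"x":4,"y":0,"z":0,"twist":0},{"x":2,"y":0,"z":0,"twist":0}]';python3 -c "
from h import *
st();c=cam('wrist');heldbar(c,8.5)"
```

```text
t: 41.3
tool_pos: [595.2, 4.9, 32.3]
tcp_rot: [3.066, -0.001, 0.026]
force: [-5.7, 0.1, 6.9]
gripper_width: 9.8
t41.3 pos [595.2   4.9  32.3] yaw(y-axis)-90.08 tilt [ 0.017 -0.075] F [-5.7  0.1  6.9] w9.8
held [ 242  230   21   53 1065] rect [594.    6.1] [ 9.4 26.1] 89.5 off [-1.1  1.2] z40.9
```

```bash
python3 -m inch '[{"x":-1.5,"y":0,"z":0,"twist":0.06},{"x":0,"y":0,"z":0,"twist":0.12},{"x":0,"y":0,"z":0,"twist":0.12},{"x":0,"y":0,"z":0,"twist":0.12},{"x":0,"y":0,"z":0,"twist":0.12},{"x":0,"y":0,"z":0,"twist":0.12},{"x":0,"y":0,"z":0,"twist":0.12}]'; python3 -c "
from h import *
st()"; python3 -m inch '[{"x":-1,"y":1,"z":0,"twist":0.12},{"x":0,"y":0,"z":0,"twist":0.12},{"x":0,"y":0,"z":0,"twist":0.12},{"x":0,"y":0,"z":0,"twist":0.12},{"x":0,"y":0,"z":0,"twist":0.12},{"x":0,"y":0,"z":0,"twist":0.08},{"x":0,"y":0,"z":0,"twist":0.03},{"x":0,"y":0,"z":0,"twist":0}]'; python3 -c "
from h import *
st()"
```

```text
t: 41.93
tool_pos: [594.0, 6.7, 32.5]
tcp_rot: [2.831, 1.214, 0.073]
force: [-2.4, -1.1, 3.5]
gripper_width: 10.0
t41.9 pos [594.    6.7  32.5] yaw(y-axis)-43.63 tilt [ 0.067 -0.037] F [-2.4 -1.1  3.5] w10.0
t: 42.6
tool_pos: [592.7, 7.4, 32.4]
tcp_rot: [2.209, 2.172, 0.107]
force: [-1.0, 0.4, 2.9]
gripper_width: 10.2
t42.6 pos [592.7   7.4  32.4] yaw(y-axis)-1.01 tilt [0.078 0.019] F [-1.   0.4  2.9] w10.2
```

```bash
python3 -m inch '[{"x":0,"y":0,"z":0,"twist":0},{"x":0,"y":0,"z":0,"twist":0},{"x":0,"y":0,"z":0,"twist":0},{"x":0,"y":0,"z":0,"twist":0}]' 28;python3 -m inch '[{"x":0,"y":0,"z":15,"twist":0},{"x":0,"y":0,"z":35,"twist":0},{"x":-10,"y":-20,"z":35,"twist":0},{"x":-10,"y":-35,"z":20,"twist":0},{"x":-10,"y":-40,"z":0,"twist":0},{"x":-10,"y":-40,"z":0,"twist":0},{"x":0,"y":-20,"z":0,"twist":0}]' 36; python3 -c "
from h import *
st();c=cam('wrist');save(c,'w28.png',1);bars(c,(560,625,-145,-85),40);bars(c,(560,625,-85,-25),40);bars(c,(560,625,-25,36),40)"
```

```text
t: 42.93
tool_pos: [593.1, 7.6, 31.6]
tcp_rot: [2.211, 2.168, 0.109]
force: [-0.3, 0.1, -1.1]
gripper_width: 28.4
t: 43.52
tool_pos: [550.8, -147.4, 139.8]
tcp_rot: [2.2, 2.178, 0.107]
force: [0.4, -0.4, -0.5]
gripper_width: 36.3
t43.5 pos [ 550.8 -147.4  139.8] yaw(y-axis)-0.60 tilt [0.08  0.017] F [ 0.4 -0.4 -0.5] w36.3
bar px [292. 148.] c [ 590.7 -111.7] size [11.8 26.1] bar ang90.9 z med40.6
bar px [295.  71.] c [591.7 -55.6] size [12.5 25.5] bar ang90.9 z med40.5
```

View pics/w28.png

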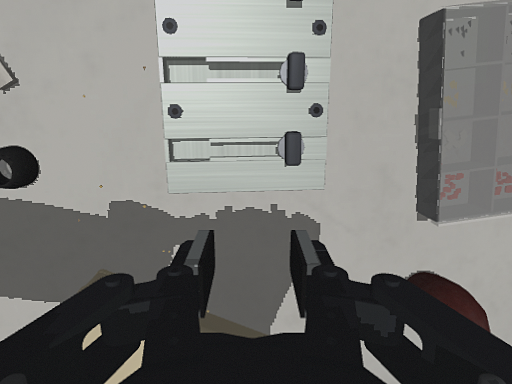

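```bash
python3 -m inch '[{"x":-25,"y":15,"z":25,"twist":0},{"x":-25,"y":25,"z":20,"twist":0},{"x":-25,"y":25,"z":20,"twist":0},{"x":-25,"y":25,"z":20,"twist":0},{"x":-20,"y":25,"z":20,"twist":0},{"x":-10,"y":20,"z":10,"twist":0},{"x":0,"y":5,"z":0,"twist":0},{"x":0,"y":0,"z":0,"twist":0}]' 40; python3 -c "
from h import *
st();c=cam('wrist');save(c,'w29.png',1.5);bars(c,(560,625,-85,-25),40);bars(c,(560,625,-25,36),40)
trayd(c,29,50,(330,700,90,285))
c=cam('scene');save(c,'s29.png',1.5)"
```

```text
t: 44.23
tool_pos: [414.4, -9.0, 251.1]
tcp_rot: [2.221, 2.165, 0.102]
force: [0.6, -0.1, -0.6]
gripper_width: 40.1
t44.2 pos [414.4  -9.  251.1] yaw(y-axis)-1.53 tilt [0.074 0.018] F [ 0.6 -0.1 -0.6] w40.1
bar px [387. 202.] c [590.6 -54.1] size [14.6 26.2] bar ang88.5 z med40.4
bar px [391. 151.] c [590.4   6.4] size [14.2 25.7] bar ang94.3 z med40.4
tray n 1628 c [508.1 147.1] size [ 36.7 225.1] ang-0.16 z [34.7 39.2 40.9] near wall [398.1 147.4]
```

View pics/w29.png

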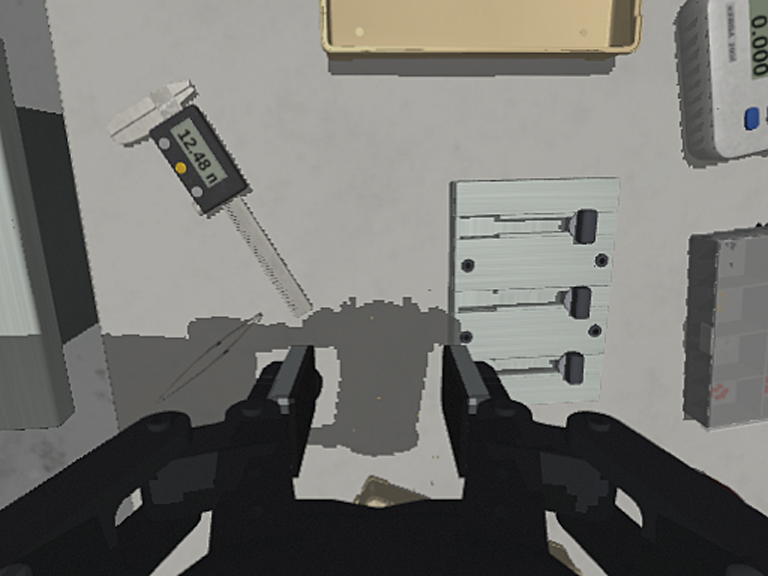

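View pics/s29.png

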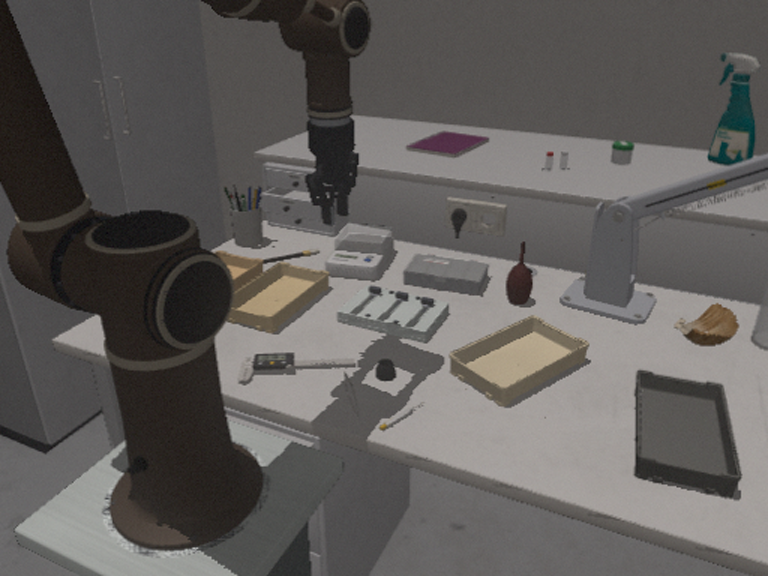

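```bash
python3 -m inch '[{"x":-5,"y":25,"z":0,"twist":0.01},{"x":-5,"y":35,"z":0,"twist":0.01},{"x":0,"y":30,"z":0,"twist":0},{"x":0,"y":10,"z":0,"twist":0},{"x":0,"y":0,"z":0,"twist":0}]'; python3 -c "
from h import *
st();c=cam('wrist');save(c,'w30.png',1)
trayd(c,29,50,(330,700,90,285))"
```

```text
t: 44.75
tool_pos: [407.4, 88.0, 246.1]
tcp_rot: [2.213, 2.177, 0.091]
force: [-0.2, -0.1, 0.3]
gripper_width: 40.2
t44.8 pos [407.4  88.  246.1] yaw(y-axis)-0.98 tilt [0.067 0.015] F [-0.2 -0.1  0.3] w40.2
tray n 3775 c [508.4 193.9] size [129.5 226.6] ang0.19 z [31.2 37.1 40.2] near wall [398.4 193.5]
```

View pics/w30.png

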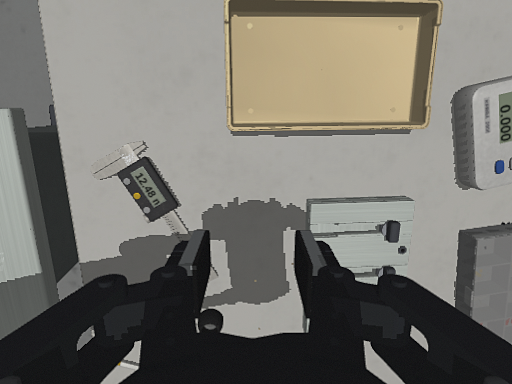

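```bash
python3 -m inch '[{"x":-3,"y":30,"z":0,"twist":0.01},{"x":-4,"y":40,"z":0,"twist":0.01},{"x":-4,"y":28,"z":-15,"twist":0},{"x":-2,"y":3,"z":-30,"twist":0},{"x":0,"y":0,"z":-35,"twist":0},{"x":0,"y":0,"z":-35,"twist":0},{"x":0,"y":0,"z":-25,"twist":0},{"x":0,"y":0,"z":-15,"twist":0}]'; python3 -c "
from h import *
st();c=cam('wrist');save(c,'w31.png',1)"
```

```text
t: 45.47
tool_pos: [406.3, 183.4, 87.5]
tcp_rot: [2.197, 2.176, 0.102]
force: [-0.4, -0.3, -0.0]
gripper_width: 40.0
t45.5 pos [406.3 183.4  87.5] yaw(y-axis)-0.57 tilt [0.08  0.013] F [-0.4 -0.3 -0. ] w40.0
```

View pics/w31.png

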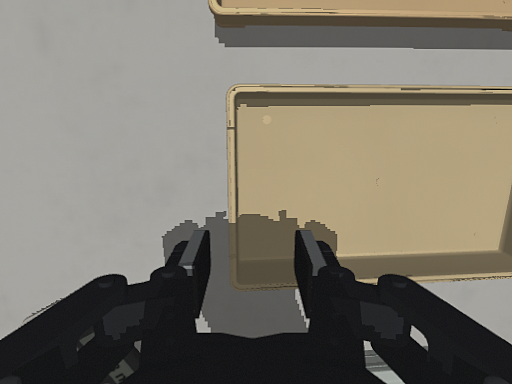

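```bash
python3 -m inch '[{"x":-4,"y":6,"z":-12,"twist":0},{"x":-3,"y":4,"z":-12,"twist":0},{"x":-2,"y":0,"z":-12,"twist":0},{"x":-1,"y":0,"z":-10,"twist":0},{"x":-1,"y":0,"z":-6,"twist":0},{"x":0,"y":0,"z":0,"twist":0}]'; python3 -c "
from h import *
st();c=cam('wrist');save(c,'w32.png',1)"
```

```text
t: 46.02
tool_pos: [396.4, 185.2, 28.5]
tcp_rot: [2.209, 2.168, 0.083]
force: [-0.2, -0.9, -0.5]
gripper_width: 39.6
t46.0 pos [396.4 185.2  28.5] yaw(y-axis)-1.11 tilt [0.07  0.005] F [-0.2 -0.9 -0.5] w39.6
```

View pics/w32.png

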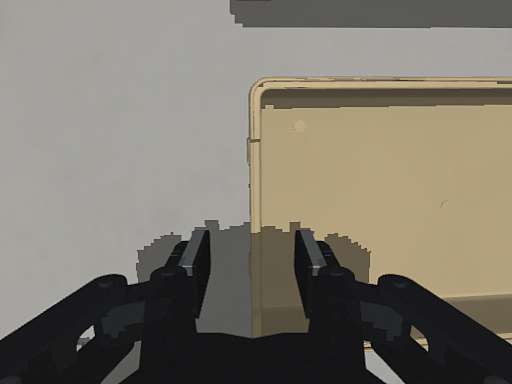

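```bash
python3 -m inch '[{"x":0,"y":7,"z":0,"twist":0.01},{"x":0,"y":1,"z":-5,"twist":0.01},{"x":0,"y":0,"z":-4,"twist":0}]'; python3 -c "
from h import *
st()";  python3 -m inch '[{"x":0,"y":0,"z":0,"twist":0},{"x":0,"y":0,"z":0,"twist":0},{"x":0,"y":0,"z":0,"twist":0},{"x":0,"y":0,"z":0,"twist":0},{"x":0,"y":0,"z":0,"twist":0},{"x":0,"y":0,"z":0,"twist":0}]' 0; python3 -c "
from h import *
st()"
```

```text
t: 46.32
tool_pos: [400.6, 194.1, 22.1]
tcp_rot: [2.186, 2.187, 0.093]
force: [0.3, 0.1, -0.2]
gripper_width: 40.2
t46.3 pos [400.6 194.1  22.1] yaw(y-axis)0.01 tilt [0.076 0.009] F [ 0.3  0.1 -0.2] w40.2
t: 46.82
tool_pos: [400.6, 194.7, 22.3]
tcp_rot: [2.184, 2.189, 0.093]
force: [0.2, 0.9, -0.4]
gripper_width: 3.1
t46.8 pos [400.6 194.7  22.3] yaw(y-axis)0.10 tilt [0.076 0.009] F [ 0.2  0.9 -0.4] w3.1
```

```bash
python3 -m inch '[{"x":0,"y":0,"z":12,"twist":0},{"x":0,"y":0,"z":30,"twist":0},{"x":0,"y":0,"z":38,"twist":0},{"x":0,"y":0,"z":38,"twist":0},{"x":0,"y":-10,"z":35,"twist":0},{"x":0,"y":-30,"z":15,"twist":-0.02},{"x":0,"y":-38,"z":0,"twist":-0.04},{"x":0,"y":-38,"z":0,"twist":-0.04}]'; python3 -c "
from h import *
st();c=cam('scene');save(c,'s33.png',1.5)";  python3 -m inch '[{"x":0,"y":-38,"z":0,"twist":-0.04},{"x":0,"y":-38,"z":0,"twist":-0.04},{"x":0,"y":-38,"z":0,"twist":-0.04},{"x":0,"y":-38,"z":0,"twist":-0.04},{"x":0,"y":-38,"z":0,"twist":-0.04},{"x":0,"y":-38,"z":0,"twist":-0.04},{"x":0,"y":-38,"z":0,"twist":-0.04},{"x":0,"y":-35,"z":0,"twist":-0.04}]'; python3 -c "
from h import *
st()"
```

```text
t: 47.48
tool_pos: [395.6, 77.8, 196.8]
tcp_rot: [2.282, 2.086, 0.084]
force: [0.6, -0.2, -1.8]
gripper_width: 3.2
t47.5 pos [395.6  77.8 196.8] yaw(y-axis)-5.15 tilt [0.073 0.001] F [ 0.6 -0.2 -1.8] w3.2
t: 48.2
tool_pos: [390.9, -233.9, 196.5]
tcp_rot: [2.587, 1.671, 0.068]
force: [1.1, -0.2, -1.4]
gripper_width: 2.4
t48.2 pos [ 390.9 -233.9  196.5] yaw(y-axis)-24.29 tilt [ 0.07  -0.027] F [ 1.1 -0.2 -1.4] w2.4
```

View pics/s33.png

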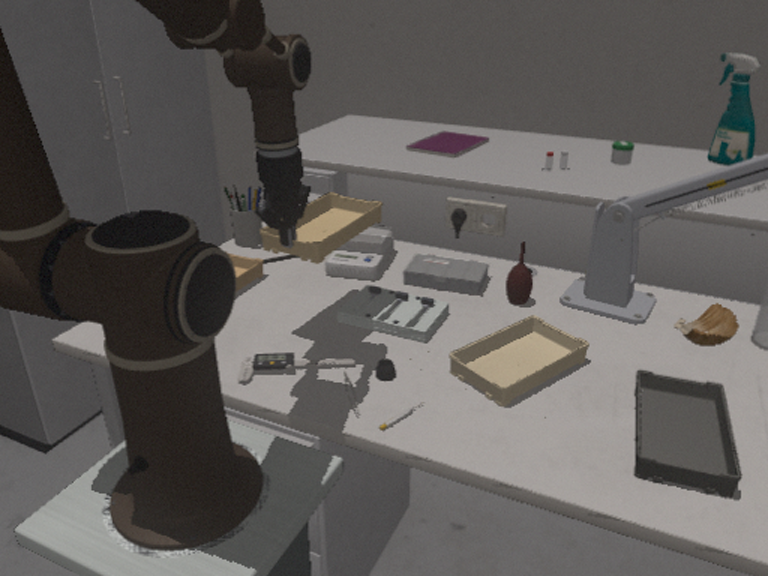

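```bash
python3 -m inch '[{"x":0,"y":-20,"z":0,"twist":-0.015},{"x":0,"y":-15,"z":-10,"twist":-0.01},{"x":0,"y":-5,"z":-15,"twist":0},{"x":0,"y":0,"z":-15,"twist":0},{"x":0,"y":0,"z":-10,"twist":0},{"x":0,"y":0,"z":-5,"twist":0},{"x":0,"y":0,"z":0,"twist":0}]'
python3 - <<'E'
from h import *
import pickle
st();c=cam('wrist');save(c,'w34.png',1.5);pickle.dump(c,open('w34.pkl','wb'))
s=cam('scene');save(s,'s34.png',1.5)
E
```

```text
t: 48.78
tool_pos: [388.9, -284.2, 138.3]
tcp_rot: [2.616, 1.619, 0.063]
force: [-0.5, 0.3, -1.4]
gripper_width: 3.0
t48.8 pos [ 388.9 -284.2  138.3] yaw(y-axis)-26.51 tilt [ 0.068 -0.033] F [-0.5  0.3 -1.4] w3.0
```

View pics/w34.png

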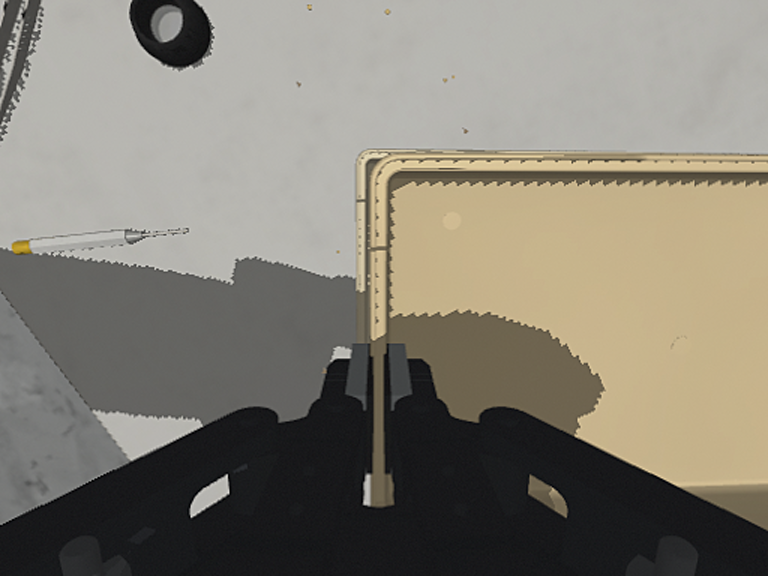

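View pics/s34.png

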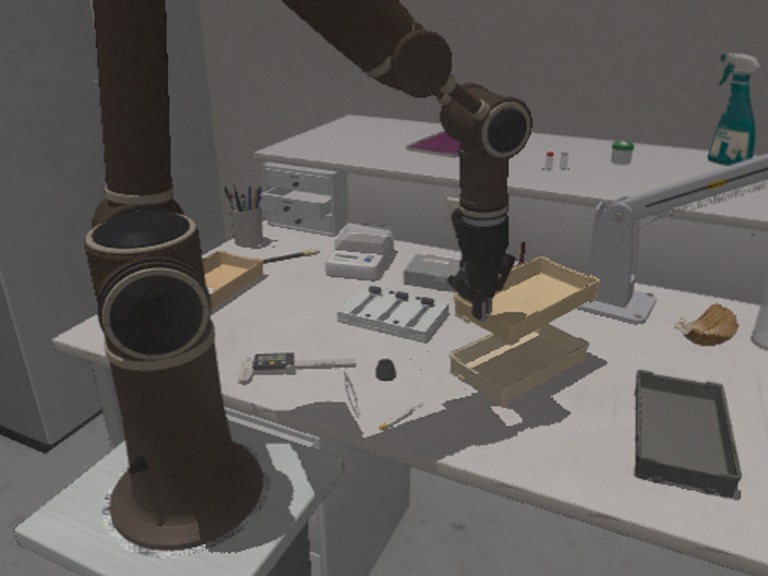

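Run:
```python
from h import *
import pickle
c=pickle.load(open('w34.pkl','rb'));P=cloud(c)
# rim of left long wall along rows ~ 160/1.5
for u in range(250,512,40):
    col=P[95:125,u]; k=np.nanargmax(col[:,2]);print(u,95+k,np.round(col[k],1),'floor',np.round(P[200,u] if u>320 else np.nan,1))
for v in range(110,225,15):
    r=P[v,236:270];k=np.nanargmax(r[:,2]);print('v',v,236+k,np.round(r[k],1))
s=cam('scene');Q=cloud(s);m,l,_=cream(s)
pts=Q[(m>0)&(Q[...,2]>118)&(Q[...,0]>330)&(Q[...,0]<650)&(Q[...,1]<-180)]
r=cv2.minAreaRect(pts[:,:2].astype(np.float32));print('scene',len(pts),r,np.percentile(pts[:,2],[1,50,99]));print(cv2.boxPoints(r))
st()
```

```text
250 112 [ 415.7 -225.8  156.9] floor nan
290 104 [ 430.6 -230.   156.6] floor nan
330 105 [ 444.  -237.   157.9] floor [ 434.7 -285.7  125.1]
370 105 [ 457.8 -243.9  158.4] floor [ 453.4 -295.2  126.2]
410 105 [ 471.5 -250.7  159.5] floor [ 472.1 -304.5  127.9]
450 105 [ 485.6 -257.6  160.2] floor [ 491.2 -314.2  128.9]
490 106 [ 500.2 -265.2  160.4] floor [ 510.7 -324.2  129.7]
v 110 253 [ 417.  -225.6  157.4]
v 125 246 [ 412.2 -229.5  156. ]
v 140 249 [ 410.6 -235.   157.4]
v 155 248 [ 407.7 -240.2  156.1]
v 170 248 [ 404.9 -246.1  153.3]
v 185 248 [ 402.1 -251.8  152.8]
v 200 248 [ 399.3 -257.2  154. ]
v 215 246 [ 395.6 -262.8  153.8]
scene 4118 ((460.671875, -318.77227783203125), (134.84767150878906, 289.113037109375), 63.26346969604492) [123.31990758 148.48770002 494.4648465 ]
[[ 301.23746 -313.95316]
 [ 559.4399  -444.0218 ]
 [ 620.1063  -323.5914 ]
 [ 361.90387 -193.52277]]
t48.9 pos [ 390.2 -285.1  140.2] yaw(y-axis)-26.48 tilt [ 0.071 -0.036] F [ 0.2 -0.2 -1.2] w3.1
```

```bash
python3 -m inch '[{"x":0,"y":1,"z":-8,"twist":0},{"x":0,"y":0,"z":-10,"twist":0},{"x":0,"y":0,"z":-10,"twist":0},{"x":0,"y":0,"z":-10,"twist":0},{"x":0,"y":0,"z":-8,"twist":0},{"x":0,"y":0,"z":-5,"twist":0}]'
cat >> h.py <<'E'
U=np.array([0.8926,-0.4509]);V=np.array([0.4509,0.8926])
def heldtray(c,zr,tgt=(488.0,-329.3),half=64.0):
    """rim of held tray: left long wall line & near wall; offsets in U (along) and V (lateral) to target tray centre"""
    P=cloud(c);m,_,_=cream(c);d=P[...,:2]-np.array(tgt);a=d@U;b=d@V;z=P[...,2]
    ok=(m>0)&(z>zr-6)&(z<zr+16)
    L=ok&(a>-80)&(a<20)&(b>50)&(b<80)
    N=ok&(a<-90)&(a>-130)&(b>10)&(b<50)
    pa=np.polyfit(a[L],b[L],1);pz=np.polyfit(a[L],z[L],1)
    print('left rim b pct',np.percentile(b[L],[3,50,97]).round(1),'slope',pa[0].round(4),'z slope',pz[0].round(3),'z@0',pz[1].round(1),'| near a pct',np.percentile(a[N],[3,50,97]).round(1),'z',np.median(z[N]).round(1),L.sum(),N.sum())
E
python3 - <<'E'
from h import *
import pickle
p,_=st();c=cam('wrist');save(c,'w35.png',1.5);heldtray(c,p[2]+18)
# reference: stack as originally measured
c=pickle.load(open('w2.pkl','rb'));heldtray(c,113)
c=pickle.load(open('w14.pkl','rb'));heldtray(c,37)
E
```

```text
t: 49.43
tool_pos: [393.5, -285.0, 88.9]
tcp_rot: [2.602, 1.616, 0.069]
force: [0.3, -0.1, -0.8]
gripper_width: 2.8
t49.4 pos [ 393.5 -285.    88.9] yaw(y-axis)-26.32 tilt [ 0.079 -0.042] F [ 0.3 -0.1 -0.8] w2.8
left rim b pct [60.7 63.1 65.4] slope 0.004 z slope 0.057 z@0 111.3 | near a pct [-108.3 -106.1 -104. ] z 103.0 2430 1026
left rim b pct [61.7 63.9 66.2] slope 0.008 z slope -0.001 z@0 116.2 | near a pct [-113.4 -111.3 -109.1] z 113.1 494 180
left rim b pct [61.5 63.4 65.8] slope -0.0061 z slope -0.01 z@0 38.2 | near a pct [-112.1 -110.  -108.2] z 36.3 585 183
```

View pics/w35.png

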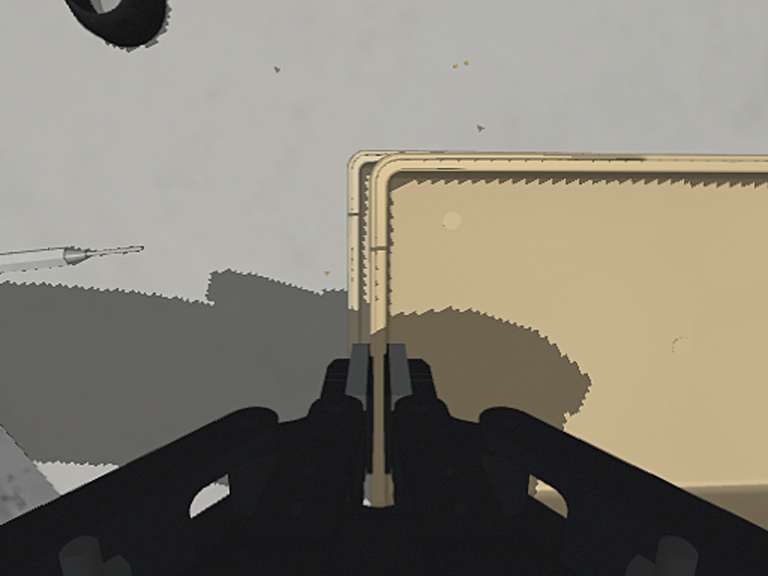

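```bash
python3 -m inch '[{"x":-4,"y":2,"z":-6,"twist":0},{"x":-1,"y":0,"z":-7,"twist":0},{"x":-1,"y":0,"z":-5,"twist":0}]'
python3 - <<'E'
from h import *
p,_=st();c=cam('wrist');heldtray(c,p[2]+18)
E
```

```text
t: 49.73
tool_pos: [387.0, -282.7, 69.0]
tcp_rot: [2.603, 1.617, 0.068]
force: [-0.2, -0.1, -0.3]
gripper_width: 3.0
t49.7 pos [ 387.  -282.7   69. ] yaw(y-axis)-26.30 tilt [ 0.078 -0.042] F [-0.2 -0.1 -0.3] w3.0
left rim b pct [59.9 62.3 64.6] slope 0.003 z slope 0.052 z@0 91.3 | near a pct [-115.1 -112.9 -110.7] z 83.1 2224 1022
```

```bash
python3 -m inch '[{"x":1.5,"y":0,"z":-4,"twist":0},{"x":0,"y":0,"z":-3,"twist":0}]'
python3 - <<'E'
from h import *
p,_=st();c=cam('wrist');heldtray(c,p[2]+18)
E
```

```text
t: 49.95
tool_pos: [387.5, -282.1, 60.5]
tcp_rot: [2.605, 1.617, 0.067]
force: [-0.4, -0.3, 1.3]
gripper_width: 3.1
t50.0 pos [ 387.5 -282.1   60.5] yaw(y-axis)-26.34 tilt [ 0.077 -0.04 ] F [-0.4 -0.3  1.3] w3.1
left rim b pct [60.7 63.  65.3] slope 0.0032 z slope 0.053 z@0 83.6 | near a pct [-114.9 -112.7 -110.6] z 74.7 2225 1034
```

```bash
python3 -m inch '[{"x":2,"y":-1,"z":-1,"twist":0},{"x":0,"y":0,"z":-1,"twist":0}]'
python3 - <<'E'
from h import *
p,_=st();c=cam('wrist');heldtray(c,p[2]+18)
E
```

```text
t: 50.17
tool_pos: [388.7, -282.5, 60.1]
tcp_rot: [2.609, 1.621, 0.065]
force: [-3.9, 2.9, 12.6]
gripper_width: 2.9
t50.2 pos [ 388.7 -282.5   60.1] yaw(y-axis)-26.29 tilt [ 0.073 -0.037] F [-3.9  2.9 12.6] w2.9
left rim b pct [61.2 63.4 65.6] slope 0.0063 z slope 0.043 z@0 81.8 | near a pct [-113.7 -111.5 -109.3] z 74.4 2141 1026
```

```bash
python3 -m inch '[{"x":0,"y":0,"z":0,"twist":0},{"x":0,"y":0,"z":0,"twist":0},{"x":0,"y":0,"z":0,"twist":0}]' 12
python3 - <<'E'
from h import *
p,_=st();c=cam('wrist');heldtray(c,76)
E
python3 -m inch '[{"x":0,"y":0,"z":0,"twist":0},{"x":0,"y":0,"z":0,"twist":0},{"x":0,"y":0,"z":0,"twist":0}]' 30;python3 -m inch '[{"x":0,"y":0,"z":15,"twist":0},{"x":0,"y":0,"z":35,"twist":0},{"x":0,"y":0,"z":40,"twist":0},{"x":0,"y":0,"z":40,"twist":0},{"x":0,"y":-10,"z":40,"twist":0},{"x":0,"y":-10,"z":20,"twist":0},{"x":0,"y":0,"z":0,"twist":0}]' 40
python3 - <<'E'
from h import *
p,_=st();c=cam('wrist');save(c,'w36.png',1);heldtray(c,76);trayd(c,67,90,(330,700,-480,-180))
E
```

```text
t: 50.47
tool_pos: [390.8, -284.2, 62.0]
tcp_rot: [2.604, 1.618, 0.067]
force: [0.2, 0.3, 0.0]
gripper_width: 12.2
t50.5 pos [ 390.8 -284.2   62. ] yaw(y-axis)-26.29 tilt [ 0.077 -0.041] F [0.2 0.3 0. ] w12.2
left rim b pct [61.  63.2 65.4] slope 0.0046 z slope -0.002 z@0 77.8 | near a pct [-111.8 -109.7 -107.5] z 75.1 2194 1028
t: 50.77
tool_pos: [391.5, -284.8, 62.2]
tcp_rot: [2.603, 1.617, 0.068]
force: [-0.6, -0.7, -0.7]
gripper_width: 30.0
t: 51.35
tool_pos: [386.3, -300.4, 256.6]
tcp_rot: [2.611, 1.624, 0.063]
force: [0.6, -0.9, 0.8]
gripper_width: 40.0
t51.4 pos [ 386.3 -300.4  256.6] yaw(y-axis)-26.24 tilt [ 0.07  -0.035] F [ 0.6 -0.9  0.8] w40.0
left rim b pct [60.7 63.3 66. ] slope 0.0146 z slope 0.007 z@0 77.3 | near a pct [-111.9 -109.8 -107.8] z 75.1 600 208
tray n 4400 c [ 488.8 -329.6] size [132.1 225.7] ang-26.15 z [70.  76.5 78.8] near wall [ 390.1 -281.1]
```

View pics/w36.png

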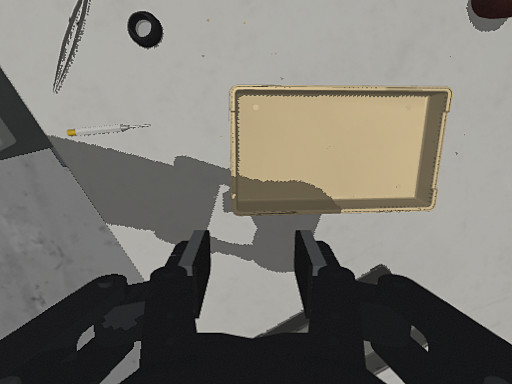

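```bash
python3 -m inch '[{"x":0,"y":30,"z":0,"twist":0.02},{"x":0,"y":40,"z":0,"twist":0.035},{"x":0,"y":40,"z":0,"twist":0.035},{"x":0,"y":40,"z":0,"twist":0.035},{"x":0,"y":40,"z":0,"twist":0.035},{"x":0,"y":40,"z":0,"twist":0.035},{"x":0,"y":40,"z":0,"twist":0.035},{"x":0,"y":40,"z":0,"twist":0.035}]';  python3 -m inch '[{"x":0,"y":40,"z":0,"twist":0.035},{"x":0,"y":40,"z":0,"twist":0.035},{"x":0,"y":40,"z":0,"twist":0.035},{"x":0,"y":40,"z":0,"twist":0.035},{"x":0,"y":40,"z":0,"twist":0.035},{"x":0,"y":40,"z":0,"twist":0.02},{"x":0,"y":20,"z":0,"twist":0},{"x":0,"y":0,"z":0,"twist":0}]';python3 - <<'E'
from h import *
st();c=cam('wrist');save(c,'w37.png',1)
trayd(c,29,50,(330,700,240,490))
E
```

```text
t: 52.07
tool_pos: [374.5, 16.9, 239.3]
tcp_rot: [2.399, 1.964, 0.056]
force: [0.9, 0.1, 0.2]
gripper_width: 39.9
t: 52.73
tool_pos: [355.3, 291.6, 219.7]
tcp_rot: [2.186, 2.224, 0.022]
force: [-0.2, 0.0, -0.5]
gripper_width: 40.3
t52.7 pos [355.3 291.6 219.7] yaw(y-axis)0.98 tilt [ 0.026 -0.006] F [-0.2  0.  -0.5] w40.3
tray n 5186 c [500.3 363.9] size [132.6 226.2] ang0.07 z [31.5 38.1 40.5] near wall [390.3 363.8]
```

View pics/w37.png

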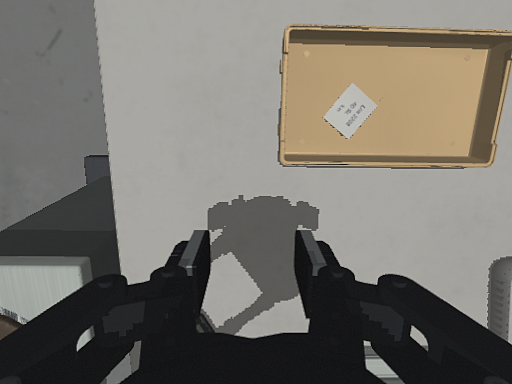

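```bash
python3 -m inch '[{"x":12,"y":25,"z":-10,"twist":-0.01},{"x":14,"y":30,"z":-25,"twist":0},{"x":8,"y":12,"z":-30,"twist":0},{"x":0,"y":0,"z":-30,"twist":0},{"x":0,"y":0,"z":-30,"twist":0},{"x":0,"y":0,"z":-25,"twist":0},{"x":0,"y":0,"z":-12,"twist":0},{"x":0,"y":0,"z":0,"twist":0}]';python3 - <<'E'
from h import *
st();c=cam('wrist');save(c,'w38.png',1)
E
```

```text
t: 53.45
tool_pos: [382.9, 344.8, 41.3]
tcp_rot: [2.202, 2.206, -0.013]
force: [0.3, 0.8, -0.8]
gripper_width: 40.0
t53.5 pos [382.9 344.8  41.3] yaw(y-axis)0.11 tilt [ 0.012 -0.024] F [ 0.3  0.8 -0.8] w40.0
```

View pics/w38.png

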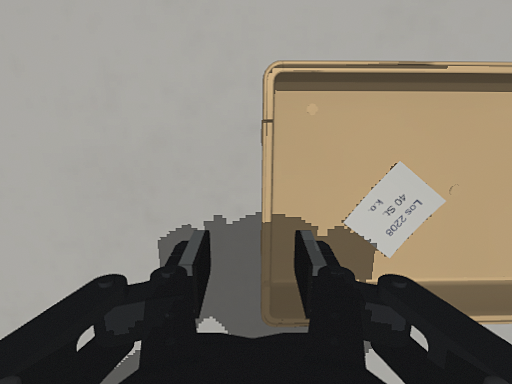

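Δ(+7,+18), then down 20.

```bash
python3 -m inch '[{"x":4,"y":9,"z":0,"twist":0},{"x":3,"y":8,"z":0,"twist":0},{"x":0,"y":0,"z":-6,"twist":0},{"x":0,"y":0,"z":-7,"twist":0},{"x":0,"y":0,"z":-5,"twist":0}]';python3 - <<'E'
from h import *
st();c=cam('wrist');save(c,'w39.png',1)
E
```

```text
t: 53.92
tool_pos: [394.4, 363.9, 27.7]
tcp_rot: [2.204, 2.202, 0.001]
force: [-0.3, -0.0, 0.7]
gripper_width: 40.1
t53.9 pos [394.4 363.9  27.7] yaw(y-axis)-0.06 tilt [ 0.019 -0.018] F [-0.3 -0.   0.7] w40.1
```

View pics/w39.png

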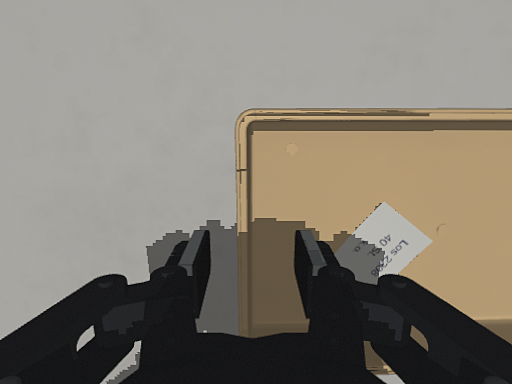

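```bash
python3 -m inch '[{"x":-4,"y":0,"z":-5,"twist":0},{"x":-1,"y":0,"z":-3,"twist":0}]';python3 -c "
from h import *
st()";  python3 -m inch '[{"x":0,"y":0,"z":0,"twist":0},{"x":0,"y":0,"z":0,"twist":0},{"x":0,"y":0,"z":0,"twist":0},{"x":0,"y":0,"z":0,"twist":0},{"x":0,"y":0,"z":0,"twist":0},{"x":0,"y":0,"z":0,"twist":0}]' 0; python3 -c "
from h import *
st()"
```

```text
t: 54.13
tool_pos: [389.1, 363.9, 18.8]
tcp_rot: [2.204, 2.201, 0.0]
force: [-0.3, 0.5, 0.6]
gripper_width: 40.1
t54.1 pos [389.1 363.9  18.8] yaw(y-axis)-0.06 tilt [ 0.019 -0.019] F [-0.3  0.5  0.6] w40.1
t: 54.63
tool_pos: [387.4, 363.2, 17.9]
tcp_rot: [2.204, 2.202, -0.004]
force: [0.3, 0.7, -1.0]
gripper_width: 3.1
t54.6 pos [387.4 363.2  17.9] yaw(y-axis)-0.03 tilt [ 0.017 -0.02 ] F [ 0.3  0.7 -1. ] w3.1
```

```bash
python3 -m inch '[{"x":0,"y":0,"z":12,"twist":0},{"x":0,"y":0,"z":30,"twist":0},{"x":0,"y":0,"z":38,"twist":0},{"x":0,"y":0,"z":38,"twist":0},{"x":2,"y":-10,"z":38,"twist":0},{"x":2,"y":-30,"z":25,"twist":-0.02},{"x":2,"y":-38,"z":10,"twist":-0.03},{"x":0,"y":-38,"z":0,"twist":-0.03}]';  python3 -m inch '[{"x":0,"y":-38,"z":0,"twist":-0.03},{"x":0,"y":-38,"z":0,"twist":-0.03},{"x":0,"y":-38,"z":0,"twist":-0.03},{"x":0,"y":-38,"z":0,"twist":-0.03},{"x":0,"y":-38,"z":0,"twist":-0.03},{"x":0,"y":-38,"z":0,"twist":-0.03},{"x":0,"y":-38,"z":0,"twist":-0.03},{"x":0,"y":-38,"z":0,"twist":-0.03}]'; python3 -c "
from h import *
st()"
```

```text
t: 55.3
tool_pos: [388.9, 245.1, 219.6]
tcp_rot: [2.286, 2.12, -0.01]
force: [0.8, -1.0, -1.8]
gripper_width: 3.3
t: 55.97
tool_pos: [383.9, -70.8, 228.6]
tcp_rot: [2.523, 1.82, 0.002]
force: [1.6, -0.0, -1.1]
gripper_width: 3.2
t56.0 pos [383.9 -70.8 228.6] yaw(y-axis)-18.38 tilt [ 0.019 -0.024] F [ 1.6 -0.  -1.1] w3.2
```

```bash
python3 -m inch '[{"x":1,"y":-38,"z":0,"twist":-0.03},{"x":1,"y":-38,"z":0,"twist":-0.03},{"x":1,"y":-38,"z":0,"twist":-0.03},{"x":1,"y":-38,"z":0,"twist":-0.03},{"x":1,"y":-28,"z":-5,"twist":-0.01},{"x":0,"y":-10,"z":-10,"twist":0},{"x":0,"y":0,"z":-10,"twist":0},{"x":0,"y":0,"z":0,"twist":0}]'; python3 -c "
from h import *
p,_=st();c=cam('wrist');save(c,'w40.png',1);heldtray(c,p[2]+18)"
```

```text
t: 56.63
tool_pos: [382.3, -276.6, 208.0]
tcp_rot: [2.646, 1.624, -0.001]
force: [-0.4, 1.1, -2.0]
gripper_width: 3.4
t56.6 pos [ 382.3 -276.6  208. ] yaw(y-axis)-26.91 tilt [ 0.019 -0.032] F [-0.4  1.1 -2. ] w3.4
left rim b pct [61.6 63.7 65.9] slope -0.0073 z slope 0.018 z@0 231.9 | near a pct [-121.  -118.7 -116.4] z 226.7 1963 1107
```

View pics/w40.png

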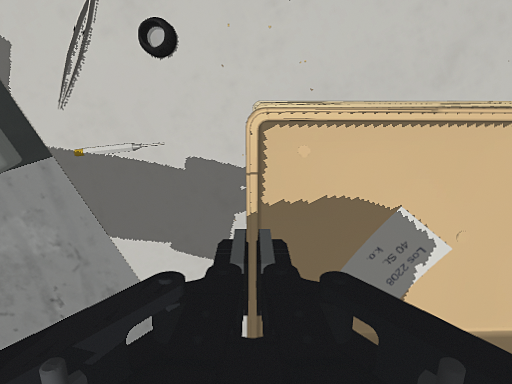

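```bash
python3 -m inch '[{"x":3,"y":-2,"z":-12,"twist":0},{"x":2,"y":-1,"z":-15,"twist":0},{"x":0,"y":0,"z":-15,"twist":0},{"x":0,"y":0,"z":-15,"twist":0},{"x":0,"y":0,"z":-12,"twist":0},{"x":0,"y":0,"z":-8,"twist":0},{"x":0,"y":0,"z":-4,"twist":0},{"x":0,"y":0,"z":0,"twist":0}]'; python3 -c "
from h import *
p,_=st();c=cam('wrist');heldtray(c,p[2]+18)"
```

```text
t: 57.35
tool_pos: [389.6, -266.7, 121.8]
tcp_rot: [2.635, 1.648, 0.002]
force: [-0.5, 0.7, -2.6]
gripper_width: 3.2
t57.4 pos [ 389.6 -266.7  121.8] yaw(y-axis)-25.93 tilt [ 0.019 -0.028] F [-0.5  0.7 -2.6] w3.2
left rim b pct [74.6 76.8 78.9] slope 0.0114 z slope 0.016 z@0 145.8 | near a pct [-119.4 -117.  -114.6] z 140.1 1940 984
```

```bash
python3 -m inch '[{"x":0,"y":-8,"z":0,"twist":-0.008},{"x":0,"y":-7,"z":-4,"twist":0},{"x":0,"y":0,"z":-5,"twist":0},{"x":0,"y":0,"z":-3,"twist":0},{"x":0,"y":0,"z":0,"twist":0}]'; python3 -c "
from h import *
p,_=st();c=cam('wrist');heldtray(c,p[2]+18)"
```

```text
t: 57.82
tool_pos: [392.4, -285.5, 112.3]
tcp_rot: [2.635, 1.633, 0.006]
force: [0.1, -0.3, -1.6]
gripper_width: 3.2
t57.8 pos [ 392.4 -285.5  112.3] yaw(y-axis)-26.40 tilt [ 0.025 -0.033] F [ 0.1 -0.3 -1.6] w3.2
left rim b pct [58.6 60.8 63. ] slope 0.0051 z slope 0.026 z@0 136.9 | near a pct [-108.5 -106.2 -103.7] z 131.4 2416 1160
```

```bash
python3 -m inch '[{"x":-2,"y":3,"z":-4,"twist":0},{"x":-1,"y":0,"z":-5,"twist":0},{"x":0,"y":0,"z":-2,"twist":0}]'; python3 -c "
from h import *
p,_=st();c=cam('wrist');heldtray(c,p[2]+18)"
```

```text
t: 58.12
tool_pos: [389.6, -282.8, 101.4]
tcp_rot: [2.634, 1.631, 0.007]
force: [-0.7, -0.5, -1.4]
gripper_width: 3.6
t58.1 pos [ 389.6 -282.8  101.4] yaw(y-axis)-26.44 tilt [ 0.027 -0.035] F [-0.7 -0.5 -1.4] w3.6
left rim b pct [59.6 61.9 64. ] slope 0.0051 z slope 0.03 z@0 126.4 | near a pct [-112.2 -109.9 -107.4] z 120.3 2296 1152
```

```bash
python3 -m inch '[{"x":0,"y":1,"z":-3,"twist":0},{"x":0,"y":0,"z":-3,"twist":0}]'; python3 -c "
from h import *
p,_=st();c=cam('wrist');heldtray(c,p[2]+18)"
```

```text
t: 58.33
tool_pos: [389.4, -281.4, 94.8]
tcp_rot: [2.634, 1.632, 0.007]
force: [0.3, 0.2, -1.5]
gripper_width: 3.2
t58.3 pos [ 389.4 -281.4   94.8] yaw(y-axis)-26.44 tilt [ 0.026 -0.034] F [ 0.3  0.2 -1.5] w3.2
left rim b pct [60.9 63.1 65.2] slope 0.0022 z slope 0.028 z@0 119.8 | near a pct [-112.9 -110.7 -108.1] z 113.7 2240 1169
```

```bash
python3 -m inch '[{"x":0,"y":0,"z":-1.5,"twist":0},{"x":0,"y":0,"z":-1,"twist":0}]'; python3 -c "
from h import *
p,_=st();c=cam('wrist');heldtray(c,p[2]+18)"
```

```text
t: 58.55
tool_pos: [389.6, -281.5, 94.1]
tcp_rot: [2.635, 1.633, 0.005]
force: [-3.8, 1.9, 9.4]
gripper_width: 3.1
t58.5 pos [ 389.6 -281.5   94.1] yaw(y-axis)-26.40 tilt [ 0.025 -0.033] F [-3.8  1.9  9.4] w3.1
left rim b pct [60.9 63.1 65.2] slope 0.0027 z slope 0.022 z@0 118.4 | near a pct [-112.7 -110.5 -107.9] z 113.0 2253 1157
```

In contact and aligned within ~1 mm. Release and withdraw.

```bash
python3 -m inch '[{"x":0,"y":0,"z":0,"twist":0},{"x":0,"y":0,"z":0,"twist":0},{"x":0,"y":0,"z":0,"twist":0}]' 12; python3 -m inch '[{"x":0,"y":0,"z":0,"twist":0},{"x":0,"y":0,"z":0,"twist":0},{"x":0,"y":0,"z":0,"twist":0}]' 30;python3 -m inch '[{"x":0,"y":0,"z":15,"twist":0},{"x":0,"y":0,"z":35,"twist":0},{"x":0,"y":0,"z":40,"twist":0},{"x":0,"y":0,"z":40,"twist":0},{"x":0,"y":-10,"z":40,"twist":0},{"x":0,"y":-10,"z":20,"twist":0},{"x":0,"y":0,"z":0,"twist":0}]' 40
python3 - <<'E'
from h import *
p,_=st();c=cam('wrist');save(c,'w41.png',1);heldtray(c,114);trayd(c,105,125,(330,700,-480,-180))
s=cam('scene');save(s,'s41.png',1.5);t=cam('top')
for n,k in (('scene',s),('top',t)):
    print(n);bars(k,(560,625,-145,36),40)
    P=cloud(k)
E
```

```text
t: 58.85
tool_pos: [391.5, -283.0, 95.8]
tcp_rot: [2.631, 1.631, 0.008]
force: [-0.2, 0.5, -0.7]
gripper_width: 11.8
t: 59.1
tool_pos: [392.4, -283.6, 96.1]
tcp_rot: [2.629, 1.629, 0.009]
force: [-0.6, 0.3, 0.0]
gripper_width: 29.9
t: 59.68
tool_pos: [387.3, -299.5, 290.2]
tcp_rot: [2.637, 1.636, 0.004]
force: [-0.1, -0.5, 0.1]
gripper_width: 40.2
t59.7 pos [ 387.3 -299.5  290.2] yaw(y-axis)-26.35 tilt [ 0.022 -0.031] F [-0.1 -0.5  0.1] w40.2
left rim b pct [60.5 62.8 65.2] slope 0.0085 z slope -0.009 z@0 115.2 | near a pct [-111.3 -109.3 -107.3] z 113.1 581 180
tray n 4848 c [ 488.4 -330.4] size [132.2 225.6] ang-26.14 z [107.7 114.6 117.2] near wall [ 389.7 -281.9]
scene
top
```

View pics/s41.png

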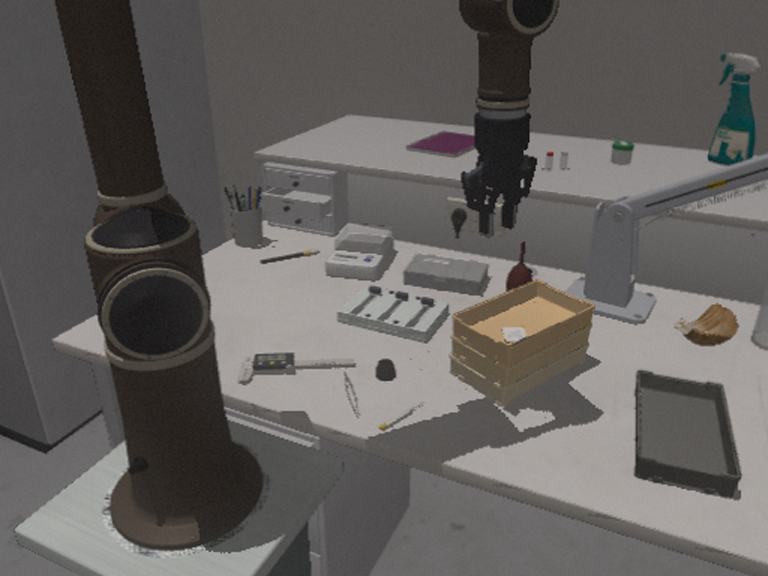

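View pics/w41.png

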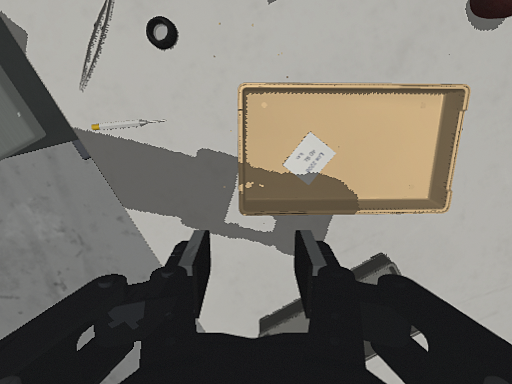

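```bash
python3 -m inch '[{"x":4,"y":30,"z":0,"twist":0},{"x":4,"y":38,"z":0,"twist":0},{"x":4,"y":38,"z":0,"twist":0},{"x":4,"y":38,"z":0,"twist":0},{"x":4,"y":20,"z":0,"twist":0},{"x":0,"y":0,"z":0,"twist":0},{"x":0,"y":0,"z":0,"twist":0}]'
python3 - <<'E'
from h import *
import pickle
st();c=cam('wrist');save(c,'w42.png',1);bars(c,(560,625,-140,30),40,110)
s=cam('scene');trayd(s,103,125,(330,700,-480,-180))
o=pickle.load(open('scene0.pkl','rb'));trayd(o,103,125,(330,700,-480,-180))
E
```

```text
t: 60.42
tool_pos: [392.3, -118.9, 263.0]
tcp_rot: [-2.666, -1.649, 0.029]
force: [-0.2, -0.5, 0.2]
gripper_width: 39.9
t60.4 pos [ 392.3 -118.9  263. ] yaw(y-axis)-26.53 tilt [-0.019 -0.004] F [-0.2 -0.5  0.2] w39.9
bar px [417.  75.] c [ 589.8 -111.4] size [13.6 26. ] bar ang90.7 z med40.4
bar px [400.  23.] c [590.4 -55.2] size [14.3 25.4] bar ang89.6 z med40.3
tray n 899 c [ 487.6 -330.8] size [135.6 229.7] ang-27.44 z [104.7 110.8 115.8] near wall [ 390.  -280.1]
tray n 903 c [ 486.  -329.7] size [135. 232.] ang-26.54 z [104.8 111.1 116. ] near wall [ 387.6 -280.5]
```

View pics/w42.png

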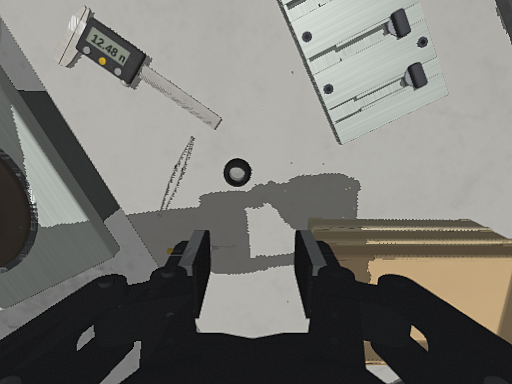

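```bash
python3 -c "
from plant import manip
print(manip.finish_job())"
```

```text
the job is handed in; nothing more can be done
None
```

The job is handed in at about 60 s of the 210 s. All three studs are locked in slots of their own, and both trays are back on the bottom tray in their original order. `finish_job()` reports no verdict, so what follows rests on my own measurements.

**Studs:**
- All three stand within about 3 mm of the slot ends, at (590, −111), (590, −55) and (590, 6) mm.
- The bars lie across the slots within about 5°, with their tops at 40.4 mm, which matches a seated collar.
- The left-hand stud was out of the last wrist picture. It was measured at t = 44 s and still showed in place in the scene camera at the end.

**Trays:**
- The middle tray was last measured, before the top tray went on, at (488.8, −329.6) mm and −26.2°, with the bottom tray at (488.0, −329.3) mm and −27.0°.
- The top tray is at (488.4, −330.4) mm and −26.1°. Both trays are level, with rims at the right heights.
- The scene camera reads the top tray's angle as −27.4°, about 1.3° off the wrist camera. Its outline there is coarse, and the difference is well inside the 7° limit.

**Bystanders:** I did not touch the loupe or the dust blower, and both look unmoved in the pictures. I did not re-measure their positions at the end. I saw no sign of the trays being knocked while the robot was away.

**Problem along the way:** the tool slowly drifted up to about 5° from vertical and a few millimetres sideways between moves. I corrected position from fresh pictures before each grasp and placement, and the final placements were not affected.

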